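# Open the drying case, lock its lid stay and rack the basalt slabs

### The arm

A 6-joint arm with a two-finger parallel gripper is mounted at the origin on the work surface. World frame = base frame: x ahead of the robot, y to its left, z up, the work surface at z = 0. Lengths are in m, angles in rad, forces in N, time in s.
With the tool pointing down it reaches from about 0.275 to 0.75 m from the base axis. Payload 10.2 kg.
Tool frame: the origin (TCP) lies at the very end of the fingers, on their centre line; the grasp point (between the pads) lies 19 mm behind it; y points along the fingers, x is the direction in which the jaws open and shut, and the axes are right-handed (so a half turn about y gives the same grasp; the last joint's range is limited). The gripper opens to 85 mm and grips with 20 to 120 N. Pads are 22 mm wide; open, the fingers measure 114 mm over their backs; the gripper's body (76 mm by 85 mm) begins 54 mm behind the grasp point. The pads swing forward as they close: fully open they stand 13 mm farther back than shut.
Start: joints at [-1.545, 0.313, 1.498, -0, 1.331, -0.223], TCP at [0.129, -0.509, 0.199] pointing down, gripper open.
Joint ranges: [-2.94, 2.94], [-0.97, 2.17], [0.19, 2.56], [-1.23, 4.37], [0.02, 3.11], [-2.88, 2.88]. Speed limits (rad/s): [2.39, 2.39, 3.01, 3.14, 3.14, 3.14].

### API

Orientations are given as a 3x3 rotation matrix whose columns are the frame's x, y, z axes.
In Python, from rig import readout, camera, get_calibration, workorder gives the robot as it stands.
- The arm moves only by the tool servo_tool, never from a script. Its argument "commands" is a list of rows, each a list of 3 entries, a list of its own where there are three numbers: the shift along the world's x, y, z in m, then the turn about the world's z in rad, then the gripper command: -1 is shut, 1 is fully open, values between are in proportion. In form: [[[x, y, z], roll, jaw], ...]. A call has 1 to 5 rows; each row shifts and turns the pose as measured when the row begins; what a row does not reach is not made up. A row lasts 1/10 s, in which the tool goes at most 50 mm and 8.59 degrees, less where a joint would pass 70% of its speed; a pose out of reach is approached as far as the arm can. A call is refused whole if a number of a shift passes 0.05 or a number of a turn 0.15, either way. A call with a gripper value outside its range is refused whole. The fingers move at their own pace and stop on an object; "newtons" is the grip in N (left out, the last holds). Time passes only in rows, so rows that do not move let the fingers close. It gives the time, the measured TCP pose, the force and the opening at its end, in the units of the state.
- readout.read_state(): the state, without advancing time (a new reading comes with each control period).
- camera(name): name is "scene" or "top" or "wrist"; returns (picture, depth): 420x560x3 uint8, blue, green, red; 420x560 float32, m along the optical axis (not along the pixel's ray), 0 where there is no reading.
- get_calibration(name): a dict with "mtx" (3x3 intrinsics, pixels), "dist_coeffs" ([k1, k2, p1, p2, k3] as OpenCV has them; the pictures are not rectified), "position" and "orientation" of the camera in the world. Camera axes: x right, y down, z forward; pixel columns grow to the right and rows downward; lengths in m; the calibration is good to about 2 mm. A picture is of the moment at which its call begins: read the wrist's pose just before it. get_calibration takes no time and is no camera call; for the wrist camera it gives the pose at the moment of the call.
- workorder.sign_off(): hands the job in, once; it reports no verdict.
The state is a dict: "clock": time; "joint_positions": joint angles; "qd": joint speeds; "joint_efforts": joint torques, N m; "tcp_pos": TCP position; "orientation": TCP orientation; "force": force on the tool from outside, world axes, zero at the start; "wrist_torque": the same for the moment, N m; "gripper_width": opening from 0.0 (shut) to 1.0 (fully open).
Only numpy, scipy, OpenCV 4.12 (cv2) and the standard library are available. Lean on these libraries where they do the work, as an engineer would, in place of code of your own. Each camera call takes 0.05 s, during which the arm holds its last target.

### The job

Raise the lid of the hardwood drying case by its bar and lock its folding stay by pushing the knee past straight to its stop, so that the lid stays up unaided. Then put every basalt slab on the counter into the slot of its own width in the case: lay it on the case floor and slide it under the steel bar until it is fully home against the far wall. Leave the lid locked up, and do not disturb the cup, the block or the scoop.

Things in the scene. Friction and masses are not known exactly. Their poses are not given: they have to be found in the camera images.
- case: Hardwood drying case, fixed: open box 205 mm deep (its x), 330 mm wide (y), 80 mm high (front wall 55), walls 12 mm, inner floor 30 mm above the counter; origin under its centre, x towards the hinge side. At the far inner wall (90.5 mm from the centre) are three slots between guide blocks with rounded noses, 50 mm long; a steel bar bridges their rearmost 30 mm, 22 mm above the floor. Position and yaw vary.
- hinge (a point): Middle of the lid's hinge line, on the far top edge of the case, 80 mm above the counter, 102.5 mm behind the case's centre. Axes are the case's: x from the front (robot side) to the hinge side, y to the left along the hinge, z up.
- lid (a joint): Lid angle, rad: 0 shut (as at the start), 1.50 (86 degrees) fully raised, when the stay is straight. The lid is a 205 x 330 x 8 mm hardwood board of 0.6 kg that turns freely and falls shut if let go lower than about 1.35; from 1.40 up the stiff stay holds it for the moment.
- lid_handle (a point): Middle of the lid's lifting bar: a round steel bar 12 mm thick, 100 mm long (along y), on two posts 42 mm off the lid's front edge; 247 mm from the hinge line (and 4 mm above it) when shut. It swings with the lid about the hinge.
- stay (a joint): Knee of the two-link folding stay outside the case's left (+y) wall, rad: 0 folded (lid shut), 2.45 straight (lid at its highest), 2.65 at its stop past straight = locked. It straightens as the lid rises, knee standing to the front. The stiff knee holds the lid for the moment if within 0.5 of straight; pushing its stud rearwards (case +x, a few N) through straight to the stop locks it.
- stay_stud (a point): Middle of the knee stud, a round steel pin 18 mm thick that sticks out to the left (case +y), 12 to 46 mm outside the left wall; this point is 30 mm outside it. With the lid up it is about 65 mm above the rim and 45 mm before the hinge line, and moves almost level along case x. Links 73 mm long, pivoted on the case at rim height 80 mm before the hinge and on the lid 130 mm from it.
- slot_wide (a point): Where the wide slab's centre is when fully home in its slot: 92 mm to the left of the case's middle, 67 mm before the hinge line, 39 mm above the counter; axes as the case. The slot is 59 mm wide, 22 mm high, open to the front: lay the slab on the case floor before it and slide it rearwards (+x) until its end meets the far wall, 55 mm beyond this point.
- slot_medium (a point): Where the medium slab's centre is when fully home in its slot: 0 mm to the left of the case's middle, 67 mm before the hinge line, 39 mm above the counter; axes as the case. The slot is 49 mm wide, 22 mm high, open to the front: lay the slab on the case floor before it and slide it rearwards (+x) until its end meets the far wall, 55 mm beyond this point.
- slot_narrow (a point): Where the narrow slab's centre is when fully home in its slot: -92 mm to the left of the case's middle, 67 mm before the hinge line, 39 mm above the counter; axes as the case. The slot is 39 mm wide, 22 mm high, open to the front: lay the slab on the case floor before it and slide it rearwards (+x) until its end meets the far wall, 55 mm beyond this point.
- slab_wide_center (a point): Centre of the wide basalt slab, a flat grey stone bar 110 mm long (its x), 56 mm wide (its y), 18 mm thick (z), 0.15 to 0.4 kg, lying flat on the counter at the start; either end may go in first. Reads None at the start if this slab is absent.
- slab_medium_center (a point): Centre of the medium basalt slab, a flat grey stone bar 110 mm long (its x), 46 mm wide (its y), 18 mm thick (z), 0.15 to 0.4 kg, lying flat on the counter at the start; either end may go in first. Reads None at the start if this slab is absent.
- slab_narrow_center (a point): Centre of the narrow basalt slab, a flat grey stone bar 110 mm long (its x), 36 mm wide (its y), 18 mm thick (z), 0.15 to 0.4 kg, lying flat on the counter at the start; either end may go in first. Reads None at the start if this slab is absent.
- cup: Celadon grading cup, 84 mm across, 75 mm high; origin at its foot. Bystander.
- block: Hardwood burnishing block 130 x 55 x 35 mm; origin under its centre. Bystander.
- scoop: Dented aluminium scoop, pan 100 x 75 x 34 mm with a 100 mm turned handle towards its -x; origin under the pan's centre. Bystander.
Things that resemble listed ones, but are neither listed nor needed, are in the scene too. Leave any turquoise look-alike of the part that bears slab_wide_center alone.

How it is judged:
By the outcome, as a careful person would: the job done as asked, in the order asked, and still so for the second after the job is handed in, with the robot touching nothing.
Of slab_wide, slab_medium, slab_narrow only 2 to 3 are there at a start; the rules pass over those that are not, and their reading is None.
At some moment in a run one of slab_wide, slab_medium, slab_narrow may be knocked a few centimetres aside while the robot is not near it.
Once in a run the grip may slacken for a moment while it holds something.
It also fails if it takes over 210 s, if anything falls off the work surface, if the arm or the gripper's body presses on something with over 40 N, if the wrist force passes 120 N, or if a joint passes its speed limit or range.

## Working session

There is one attempt and no reset: what is moved stays moved. The work goes in short steps, Python scripts to look and compute and a tool call to move; the robot and the scene stay as the last step left them, time stands still between calls to the robot, and variables do not carry over. Pictures are saved under pics/ and viewed, and the job is handed in when it is done.

Besides the shell and the picture viewer there is one more tool, called in YAML: its name, and indented under it one key for each argument. servo_tool: Moves the arm, as the interface text tells. Its arguments: {"type":"object","properties":{"commands":{"type":"array"},"newtons":{"type":"number"}},"required":["commands"]}

```bash
ls; mkdir -p pics
python3 - <<'E'
from rig import readout, camera, get_calibration
import cv2,json,numpy as np
print(readout.read_state())
for n in ["scene","top","wrist"]:
    c=get_calibration(n);print(n,c)
    p,d=camera(n);cv2.imwrite(f"pics/{n}0.png",p);np.save(f"pics/{n}0.npy",d);print(d.min(),d.max())
E
```

```text
pics
{'clock': 0.0, 'joint_positions': array([-1.54538505e+00,  3.13427540e-01,  1.49842293e+00,  7.32322098e-06,
        1.33100758e+00, -2.23412610e-01]), 'qd': array([ 0.00073421,  0.00085415, -0.00126746,  0.00117481, -0.00019037,
       -0.00048342]), 'joint_efforts': array([-5.77589199e-04, -4.12261534e+01, -2.59743655e+01, -2.10795697e-04,
        4.15896939e-03,  1.10229581e-05]), 'tcp_pos': array([ 0.12926491, -0.50853524,  0.19895192]), 'orientation': array([[ 2.46262528e-01, -2.50404902e-05,  9.69203161e-01],
       [-9.69202378e-01,  1.26516908e-03,  2.46262361e-01],
       [-1.23237240e-03, -9.99999199e-01,  2.87294433e-04]]), 'force': array([ 0.07757162, -0.32416167,  0.43645726]), 'wrist_torque': array([-0.02785554,  0.04946422, -0.04815724]), 'gripper_width': 1.000765012990721}
scene {'mtx': array([[419.09376577,   0.        , 276.77538993],
       [  0.        , 419.09376577, 214.34362367],
       [  0.        ,   0.        ,   1.        ]]), 'dist_coeffs': array([-0.02903919,  0.        ,  0.        ,  0.        ,  0.        ]), 'position': array([0.87717243, 0.7099
[... 475 characters left out ...]
35479, 0.00899766, 1.41967697]), 'orientation': array([[ 0.02307764, -0.99035765,  0.13659848],
       [-0.99966724, -0.02443482, -0.00826693],
       [ 0.01152498, -0.13636224, -0.990592  ]])}
0.0 2.3381543
wrist {'mtx': array([[356.6045236 ,   0.        , 283.7764307 ],
       [  0.        , 356.6045236 , 207.45660401],
       [  0.        ,   0.        ,   1.        ]]), 'dist_coeffs': array([-0.05861807,  0.        ,  0.        ,  0.        ,  0.        ]), 'position': array([ 0.19444602, -0.49184183,  0.37479918]), 'orientation': array([[ 0.24689731, -0.9338219 , -0.25887907],
       [-0.96904112, -0.23820288, -0.0649515 ],
       [-0.00101261,  0.26690081, -0.96372347]])}
0.0 1.4155487
```

View pics/scene0.png

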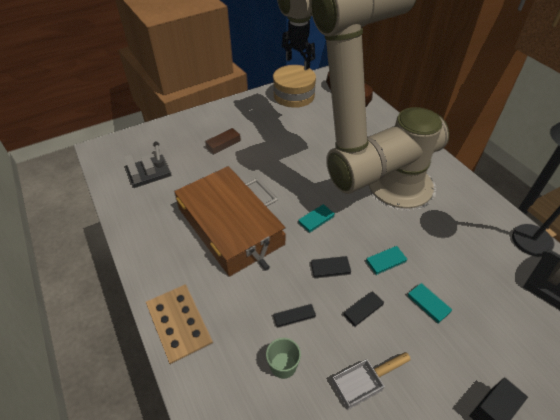

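View pics/top0.png

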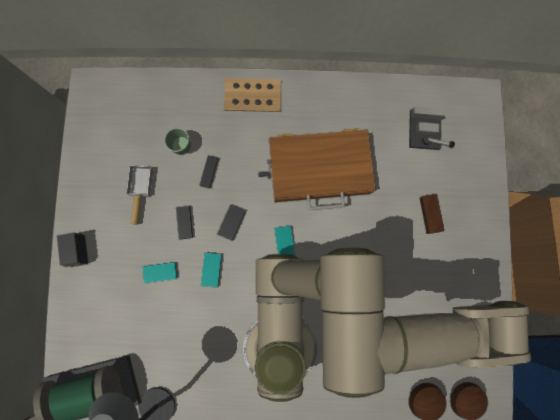

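View pics/wrist0.png

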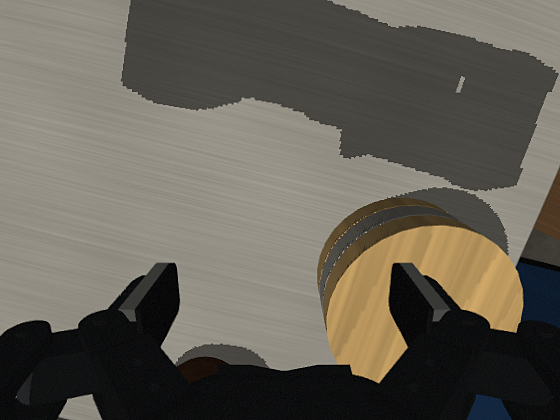

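The top view shows the case at (322,165) with its handle at (326,200), and dark bars at (209,171), (184,222) and (232,222). There are turquoise look-alikes at (285,240), (211,270) and (160,272). Also in view are the cup (177,141), the scoop (140,185) and the block (431,213).

```bash
cat > h.py <<'E'
import numpy as np,cv2
from rig import readout, camera, get_calibration
def rays(cal,uv):
    uv=np.asarray(uv,float).reshape(-1,1,2)
    n=cv2.undistortPoints(uv,cal["mtx"],cal["dist_coeffs"]).reshape(-1,2)
    d=np.c_[n,np.ones(len(n))]@cal["orientation"].T
    return d
def onplane(cal,uv,z):
    d=rays(cal,uv);p=cal["position"]
    return p+d*((z-p[2])/d[:,2])[:,None]
def cloud(cal,depth):
    h,w=depth.shape;vv,uu=np.mgrid[:h,:w]
    d=rays(cal,np.c_[uu.ravel(),vv.ravel()])
    P=cal["position"]+d*depth.ravel()[:,None]
    P[depth.ravel()==0]=np.nan
    return P.reshape(h,w,3)
def snap(n,name):
    cal=get_calibration(n);p,d=camera(n);cv2.imwrite(f"pics/{name}.png",p);np.save(f"pics/{name}.npy",d)
    return cal,p,d
def proj(cal,P):
    P=np.atleast_2d(P);R=cal["orientation"].T
    r=cv2.projectPoints(((P-cal["position"])@R.T)[:,None],np.zeros(3),np.zeros(3),cal["mtx"],cal["dist_coeffs"])[0]
    return r.reshape(-1,2)
E
cat > slabs.py <<'E'
from h import *
def find(cal,p,d,zc=0.018,vmax=75):
    hsv=cv2.cvtColor(p,cv2.COLOR_BGR2HSV);P=cloud(cal,d)
    m=((hsv[...,2]<vmax)&(P[...,2]>0.008)&(P[...,2]<0.03)).astype(np.uint8)*255
    m=cv2.morphologyEx(m,cv2.MORPH_OPEN,np.ones((3,3)))
    out=[]
    for c in cv2.findContours(m,cv2.RETR_EXTERNAL,cv2.CHAIN_APPROX_NONE)[0]:
        if cv2.contourArea(c)<150: continue
        q=onplane(cal,c.reshape(-1,2),zc)[:,:2]
        r=cv2.minAreaRect((q*1000).astype(np.float32))
        out.append((c.reshape(-1,2).mean(0),r))
        b=cv2.boxPoints(r)
        e=b[1]-b[0] if np.linalg.norm(b[1]-b[0])>np.linalg.norm(b[2]-b[1]) else b[2]-b[1]
        print(np.round(out[-1][0]),"c",np.round(r[0],1),"size",np.round(r[1],1),"long axis yaw",round(np.degrees(np.arctan2(e[1],e[0]))%180,1))
    return out
E
python3 - <<'E'
from h import *;from slabs import find
for n in ["top","scene"]:
    cal=get_calibration(n);p=cv2.imread(f"pics/{n}0.png");d=np.load(f"pics/{n}0.npy")
    print(n);find(cal,p,d)
    P=cloud(cal,d)
    hsv=cv2.cvtColor(p,cv2.COLOR_BGR2HSV)
    roi=(P[...,0]>.25)&(P[...,0]<.75)&(abs(P[...,1]+.05)<.4)
    m=((P[...,2]>.075)&(P[...,2]<.1)&roi&(hsv[...,0]<25)&(hsv[...,1]>80)).astype(np.uint8)*255
    c=max(cv2.findContours(m,0,1)[0],key=cv2.contourArea)
    cc=onplane(cal,c.reshape(-1,2),np.nanmedian(P[m>0][:,2]))
    r=cv2.minAreaRect((cc[:,:2]*1000).astype(np.float32));print("lid",r,cv2.boxPoints(r),np.nanmedian(P[m>0][:,2]))
    p2=p[120:230,170:400] if n=="top" else p[150:340,150:450]
    cv2.imwrite(f"pics/crop_{n}.png",cv2.resize(p2,None,fx=3 if n=="top" else 2.5,fy=3 if n=="top" else 2.5,interpolation=cv2.INTER_CUBIC))
E
```

```text
top
[155. 405.] c [-190.  401.] size [100.7 122.9] long axis yaw 93.1
[185. 222.] c [406.5 330. ] size [105.6  43.8] long axis yaw 9.6
[231. 222.] c [412.2 171.2] size [ 55.  107.8] long axis yaw 158.4
[209. 171.] c [583.9 256.8] size [ 36.2 107.7] long axis yaw 167.2
[423. 133.] c [ 743.5 -493.8] size [109.3 112.8] long axis yaw 178.2
lid ((606.1827392578125, -120.635986328125), (211.58363342285156, 329.574462890625), 6.6560492515563965) [[ 482.0037     30.77835 ]
 [ 520.2042   -296.57474 ]
 [ 730.3618   -272.05032 ]
 [ 692.16125    55.302765]] 0.08903571140237854
scene
[294. 315.] c [588.8 261.2] size [ 39.5 109.9] long axis yaw 167.8
[363. 309.] c [412.  335.4] size [113.2  48.3] long axis yaw 8.3
[542. 294.] c [-55.6 545. ] size [ 24.9 101.6] long axis yaw 106.7
[330. 267.] c [416.3 177.6] size [ 60.9 111.4] long axis yaw 157.2
[533. 239.] c [-190.   398.8] size [122.6 112.4] long axis yaw 4.2
[151. 173.] c [ 746.  -484.7] size [120.  105.1] long axis yaw 84.3
[423.  77.] c [-523.4 -487.6] size [ 34.2 365.7] long axis yaw 90.9
lid ((612.225341796875, -115.21354675292969), (214.0111541748047, 339.2319030761719), 6.595452308654785) [[ 486.44614   40.98938]
 [ 525.4097  -295.99744]
 [ 738.0045  -271.41647]
 [ 699.04095   65.57034]] 0.08803314795748718
```

View pics/crop_top.png

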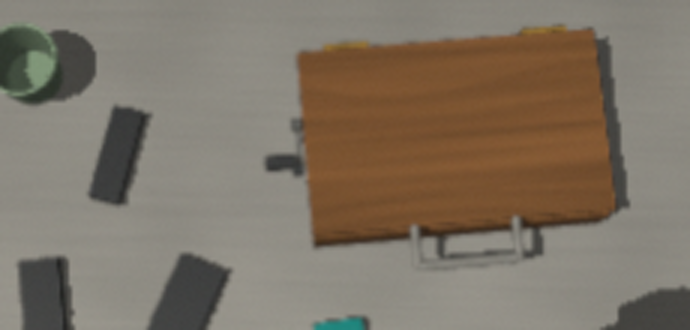

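View pics/crop_scene.png

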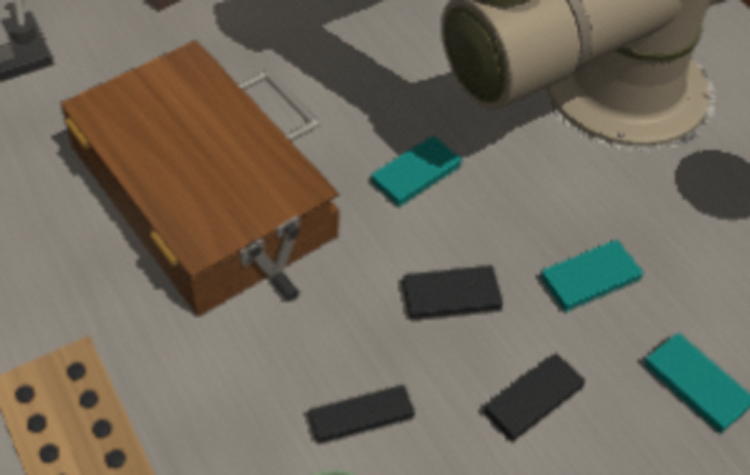

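Candidates:
- Dark bars: (231,222) measures about 56 mm wide, so it is the wide slab. (185,222) at about 46 mm is the medium and (209,171) at about 37 mm is the narrow.
- Turquoise bars at (285,240), (211,270) and (160,272) are decoys, and I'll leave them alone.
- The handle is the steel U-bar at top (326,202). The other lever gadget at (427,130) is not it.

The crops confirm this. Next I'll move above the bar.

servo_tool:
  commands:
    - [[0.03, 0.034, 0.005], 0.144, 1]
    - [[0.03, 0.034, 0.005], 0.144, 1]
    - [[0.03, 0.034, 0.005], 0.144, 1]
    - [[0.03, 0.034, 0.005], 0.144, 1]
    - [[0.03, 0.034, 0.005], 0.144, 1]

```text
clock: 0.65
tcp_pos: [0.2798, -0.3345, 0.2222]
orientation: [[0.834, -0.003, 0.552], [-0.552, 0.004, 0.834], [-0.005, -1.0, 0.001]]
force: [0.3, -0.5, -0.5]
gripper_width: 1.007
```

servo_tool:
  commands:
    - [[0.03, 0.034, 0.005], 0.144, -0.3]
    - [[0.03, 0.034, 0.005], 0.144, -0.3]
    - [[0.03, 0.034, 0.005], 0.144, -0.3]
    - [[0.03, 0.034, 0.005], 0.144, -0.3]
    - [[0.03, 0.034, 0.005], 0.144, -0.3]

```text
clock: 1.15
tcp_pos: [0.4341, -0.1558, 0.2482]
orientation: [[0.986, -0.004, -0.164], [0.164, 0.001, 0.986], [-0.004, -1.0, 0.001]]
force: [1.3, -1.0, -0.3]
gripper_width: 0.349
```

Run:
```python
from h import *
print(readout.read_state()["tcp_pos"],readout.read_state()["joint_positions"])
c,p,d=snap("wrist","w1");np.save("pics/w1_cal.npy",c,allow_pickle=True)
c,p,d=snap("top","t1")
```

```text
[ 0.43410733 -0.15578531  0.24821851] [-0.59812527  0.1396314   1.58801225 -0.00210228  1.41795107 -0.76290026]
```

View pics/w1.png

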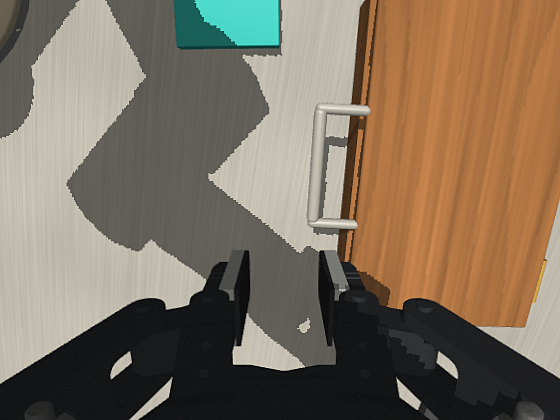

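Run:
```python
from h import *
c=np.load("pics/w1_cal.npy",allow_pickle=True).item();d=np.load("pics/w1.npy");p=cv2.imread("pics/w1.png")
P=cloud(c,d)
print(onplane(c,[[320.5,109],[315,221],[368,110],[355,224]],.084))
for v in (120,150,180,205):
    row=P[v,300:340]; k=[(300+i,np.round(r*1000)) for i,r in enumerate(row) if r[2]>.07]; print(v,k[0],k[len(k)//2],k[-1])
# lid top points plane edges
L=(P[...,2]>.084)&(P[...,2]<.096)&(np.arange(560)[None]>335)
hsv=cv2.cvtColor(p,cv2.COLOR_BGR2HSV);L&=(hsv[...,1]>100)
L[:,:][330:]=0
q=[]
for v in list(range(0,95))+list(range(125,210)):
    u=np.where(L[v])[0]
    if len(u): q.append([u[0],v])
z=np.nanmedian(P[L][:,2]);print("lid z",z)
E=onplane(c,q,z)[:,:2].astype(np.float32)
vx,vy,x0,y0=cv2.fitLine(E,cv2.DIST_HUBER,0,.001,.001).ravel()
print("front edge dir",np.degrees(np.arctan2(vy,vx)),x0,y0)
print("right edge pts",onplane(c,[[525,326],[400,325],[560,0]],z))
```

```text
[[ 0.45536086 -0.08308212  0.084     ]
 [ 0.47059923 -0.19040933  0.084     ]
 [ 0.4989318  -0.07646218  0.084     ]
 [ 0.51084472 -0.18685629  0.084     ]]
120 (314, array([451., -94.,  87.])) (320, array([456., -93.,  91.])) (326, array([462., -92.,  85.]))
150 (311, array([ 453., -121.,   86.])) (317, array([ 458., -120.,   91.])) (323, array([ 464., -119.,   89.]))
180 (309, array([ 457., -150.,   86.])) (315, array([ 462., -148.,   91.])) (321, array([ 468., -148.,   88.]))
205 (307, array([ 459., -175.,   86.])) (313, array([ 465., -173.,   91.])) (319, array([ 471., -172.,   89.]))
lid z 0.08946101621267033
front edge dir -83.43579 0.4956664 -0.07354348
right edge pts [[ 0.7245042  -0.27063844  0.08946102]
 [ 0.58344555 -0.28980617  0.08946102]
 [ 0.64664644  0.04795817  0.08946102]]
```

The wrist view shows the bar running from (321,109) to (315,221), and a turquoise decoy at (228,20) that I'll leave. The bar middle works out at (0.461,-0.137,0.085) with yaw 6.6°. That puts the hinge at (0.706,-0.109).

servo_tool:
  commands:
    - [[0.027, 0.019, -0.04], -0.05, -0.3]
    - [[0, 0, 0], 0, -0.3]

```text
clock: 1.45
tcp_pos: [0.4612, -0.1357, 0.2104]
orientation: [[0.993, -0.003, -0.118], [0.118, 0.0, 0.993], [-0.003, -1.0, 0.001]]
force: [-0.3, -0.4, -0.8]
gripper_width: 0.348
```

servo_tool:
  commands:
    - [[0, -0.001, -0.045], 0, -0.3]
    - [[0, 0, -0.04], 0, -0.3]
    - [[0, 0, -0.03], 0, -0.3]
    - [[0, 0, -0.02], 0, -0.3]
    - [[0, 0, 0], 0, -0.3]

```text
clock: 1.95
tcp_pos: [0.4599, -0.1403, 0.0735]
orientation: [[0.993, 0.0, -0.115], [0.115, -0.003, 0.993], [-0.0, -1.0, -0.003]]
force: [-0.8, -0.6, 0.6]
gripper_width: 0.354
```

servo_tool:
  commands:
    - [[0.001, 0.003, -0.008], 0, -0.3]
    - [[0, 0, 0], 0, -1]
    - [[0, 0, 0], 0, -1]
    - [[0, 0, 0], 0, -1]
    - [[0, 0, 0], 0, -1]
  newtons: 40

```text
clock: 2.45
tcp_pos: [0.4627, -0.1396, 0.0695]
orientation: [[0.994, 0.006, -0.113], [0.113, -0.007, 0.994], [0.005, -1.0, -0.008]]
force: [0.5, 0.2, -0.8]
gripper_width: -0.002
```

Run:
```python
from h import *
c,p,d=snap("wrist","w2")
c,p,d=snap("scene","s2");cv2.imwrite("pics/s2c.png",cv2.resize(p[130:270,180:360],None,fx=4,fy=4))
```

```text
(no output)
```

View pics/w2.png

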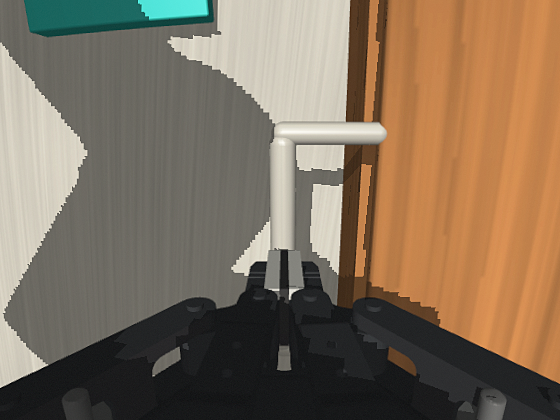

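View pics/s2c.png

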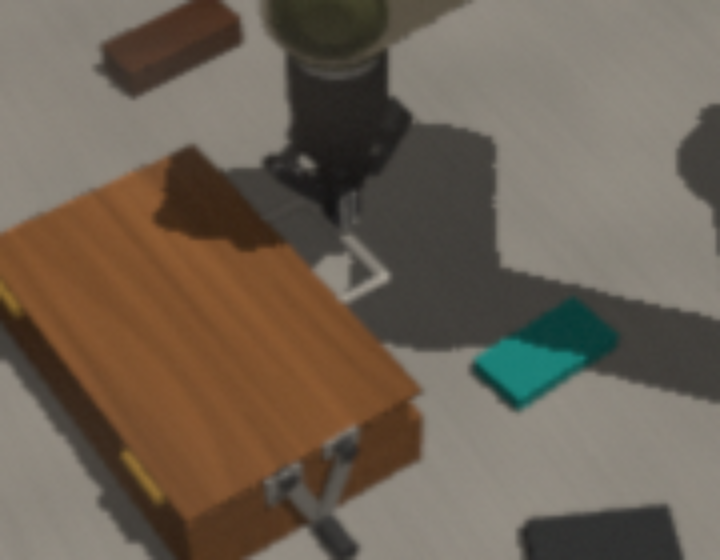

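servo_tool:
  commands:
    - [[0, 0, 0.01], 0, -1]
    - [[0, 0, 0.01], 0, -1]

```text
clock: 2.75
tcp_pos: [0.462, -0.1392, 0.0898]
orientation: [[0.994, 0.004, -0.113], [0.113, -0.006, 0.994], [0.003, -1.0, -0.006]]
force: [0.1, 0.0, -0.6]
gripper_width: -0.002
```

Run:
```python
from h import *
s=readout.read_state();print(s["tcp_pos"],s["force"],s["gripper_width"])
c,p,d=snap("wrist","w3");cv2.imwrite("pics/w3c.png",cv2.resize(p[100:420,180:400],None,fx=2.5,fy=1.85))
P=cloud(c,d);print(np.nanmedian(P[150:250,430:540][...,2]))
```

```text
[ 0.46203515 -0.13916831  0.08981182] [ 0.06285799  0.04848802 -0.55471931] -0.0015636664397920687
0.0894343588296358
```

View pics/w3c.png

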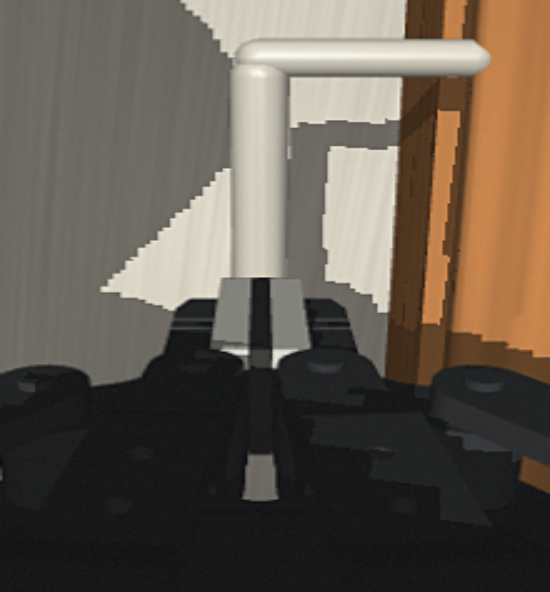

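Run:
```python
from h import *
p=cv2.imread("pics/w2.png");cv2.imwrite("pics/w2c.png",cv2.resize(p[100:420,180:400],None,fx=2.5,fy=1.85))
```

```text
(no output)
```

View pics/w2c.png

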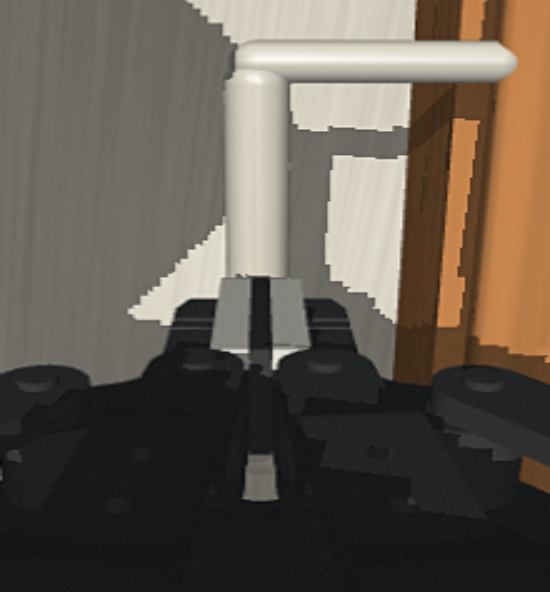

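Run:
```python
from h import *
c=get_calibration("wrist");d=np.load("pics/w3.npy");P=cloud(c,d)
s=readout.read_state();print(s["tcp_pos"])
for v in range(240,300,4): print(v,[tuple(np.round(P[v,u]*1000).tolist()) for u in (265,272,284,296,305)])
```

```text
[ 0.46280179 -0.13955551  0.09139768]
240 [(452.0, -174.0, 3.0), (458.0, -173.0, 3.0), (462.0, -137.0, 95.0), (476.0, -171.0, 3.0), (484.0, -171.0, 2.0)]
244 [(452.0, -177.0, 3.0), (458.0, -176.0, 4.0), (463.0, -140.0, 92.0), (477.0, -174.0, 4.0), (484.0, -173.0, 4.0)]
248 [(453.0, -180.0, 4.0), (458.0, -180.0, 3.0), (463.0, -142.0, 92.0), (477.0, -179.0, 1.0), (484.0, -177.0, 3.0)]
252 [(453.0, -184.0, 3.0), (456.0, -129.0, 131.0), (461.0, -128.0, 131.0), (466.0, -128.0, 131.0), (485.0, -181.0, 2.0)]
256 [(453.0, -188.0, 3.0), (456.0, -129.0, 135.0), (461.0, -128.0, 135.0), (466.0, -127.0, 136.0), (485.0, -184.0, 3.0)]
260 [(454.0, -190.0, 4.0), (456.0, -129.0, 138.0), (461.0, -128.0, 139.0), (466.0, -128.0, 139.0), (486.0, -187.0, 4.0)]
264 [(454.0, -133.0, 134.0), (456.0, -128.0, 143.0), (461.0, -128.0, 144.0), (466.0, -128.0, 142.0), (470.0, -131.0, 134.0)]
268 [(454.0, -133.0, 138.0), (456.0, -128.0, 147.0), (461.0, -128.0, 146.0), (465.0, -127.0, 147.0), (470.0, -132.0, 137.0)]
272 [(454.0, -133.0, 141.0), (457.0, -129.0, 149.0), (461.0, -128.0, 150.0), (465.0, -128.0, 150.0), (469.0, -131.0, 142.0)]
276 [(454.0, -128.0, 154.0), (457.0, -128.0, 154.0), (461.0, -128.0, 153.0), (465.0, -127.0, 153.0), (469.0, -130.0, 146.0)]
280 [(454.0, -129.0, 155.0), (457.0, -128.0, 157.0), (461.0, -128.0, 156.0), (465.0, -127.0, 156.0), (469.0, -131.0, 148.0)]
284 [(454.0, -129.0, 158.0), (457.0, -128.0, 160.0), (461.0, -128.0, 159.0), (465.0, -127.0, 160.0), (469.0, -131.0, 151.0)]
288 [(455.0, -128.0, 162.0), (457.0, -128.0, 162.0), (461.0, -128.0, 161.0), (465.0, -128.0, 161.0), (469.0, -131.0, 155.0)]
292 [(455.0, -126.0, 169.0), (457.0, -127.0, 166.0), (461.0, -129.0, 162.0), (464.0, -126.0, 166.0), (467.0, -125.0, 169.0)]
296 [(455.0, -127.0, 170.0), (457.0, -127.0, 169.0), (461.0, -131.0, 162.0), (464.0, -126.0, 169.0), (467.0, -125.0, 171.0)]
```

Run:
```python
from h import *
c=np.load("pics/w1_cal.npy",allow_pickle=True).item();d=np.load("pics/w1.npy");P=cloud(c,d)
for v in range(240,350,10): print(v,[tuple(np.round(P[v,u]*1000).tolist()) for u in (225,240,246,325,330,345)])
c=get_calibration("scene");d=np.load("pics/s2.npy");P=cloud(c,d)
m=(np.abs(P[...,0]-.4627)<.03)&(np.abs(P[...,1]+.1396)<.03)&(P[...,2]>.05)
v,u=np.where(m)
for vv in sorted(set(v)): 
    uu=u[v==vv]; print(vv,uu.min(),uu.max(),np.round(P[vv,uu[len(uu)//2]]*1000), cv2.imread("pics/s2.png")[vv,uu[len(uu)//2]])
```

```text
240 [(375.0, -259.0, 1.0), (393.0, -256.0, 0.0), (401.0, -254.0, 1.0), (499.0, -237.0, 3.0), (nan, nan, nan), (513.0, -217.0, 50.0)]
250 [(376.0, -273.0, 1.0), (395.0, -269.0, 1.0), (403.0, -268.0, 1.0), (502.0, -251.0, 0.0), (508.0, -250.0, 2.0), (514.0, -227.0, 56.0)]
260 [(378.0, -286.0, 0.0), (415.0, -147.0, 296.0), (417.0, -149.0, 292.0), (448.0, -143.0, 295.0), (450.0, -142.0, 296.0), (516.0, -237.0, 58.0)]
270 [(411.0, -148.0, 305.0), (416.0, -147.0, 305.0), (418.0, -152.0, 294.0), (447.0, -142.0, 305.0), (449.0, -142.0, 306.0), (457.0, -145.0, 296.0)]
280 [(412.0, -148.0, 314.0), (417.0, -147.0, 313.0), (419.0, -157.0, 294.0), (447.0, -145.0, 308.0), (448.0, -143.0, 312.0), (453.0, -142.0, 312.0)]
290 [(413.0, -148.0, 320.0), (418.0, -151.0, 314.0), (419.0, -160.0, 295.0), (448.0, -149.0, 308.0), (447.0, -143.0, 319.0), (452.0, -142.0, 319.0)]
300 [(415.0, -147.0, 328.0), (418.0, -154.0, 315.0), (420.0, -164.0, 297.0), (448.0, -152.0, 309.0), (448.0, -146.0, 319.0), (450.0, -141.0, 328.0)]
310 [(415.0, -146.0, 334.0), (419.0, -155.0, 318.0), (421.0, -168.0, 298.0), (449.0, -1
[... 3003 characters left out ...]
0 259 269 [ 470. -134.  132.] [37 38 39]
181 260 269 [ 468. -130.  130.] [67 70 71]
182 260 269 [ 469. -129.  127.] [68 71 73]
183 260 269 [ 469. -130.  121.] [66 68 70]
184 259 268 [ 473. -129.  119.] [37 35 36]
185 259 268 [ 471. -133.  111.] [38 38 40]
186 260 267 [ 470. -136.  104.] [45 47 48]
187 261 266 [ 466. -144.   90.] [60 62 65]
188 262 267 [ 465. -139.   90.] [71 76 79]
189 263 267 [ 466. -137.   87.] [ 91  98 102]
190 264 268 [ 467. -129.   90.] [ 98 105 109]
191 265 269 [ 464. -128.   85.] [100 108 112]
192 266 270 [ 465. -118.   90.] [101 109 113]
193 267 271 [ 463. -116.   86.] [102 110 115]
194 268 269 [ 466. -111.   88.] [79 87 90]
195 269 269 [ 466. -110.   84.] [62 67 71]
```

Two views agree that the real fingertips end about 36 mm above the reported TCP, and the pads did close above the bar. I'll use that offset and retry lower, watching the force.

servo_tool:
  commands:
    - [[-0.001, 0.002, 0.005], 0, -0.3]
    - [[0, 0, 0], 0, -0.3]
    - [[0, 0, -0.02], 0, -0.3]
    - [[0, 0, -0.02], 0, -0.3]
    - [[0, 0, -0.012], 0, -0.3]

```text
clock: 3.3
tcp_pos: [0.4632, -0.1381, 0.0463]
orientation: [[0.993, 0.012, -0.114], [0.114, -0.011, 0.993], [0.011, -1.0, -0.012]]
force: [-0.7, 0.6, -0.6]
gripper_width: 0.347
```

servo_tool:
  commands:
    - [[0, 0, -0.009], 0, -0.3]
    - [[0, 0, 0], 0, -0.3]

```text
clock: 3.5
tcp_pos: [0.4623, -0.1375, 0.0355]
orientation: [[0.993, 0.01, -0.114], [0.114, -0.009, 0.993], [0.009, -1.0, -0.01]]
force: [0.0, 0.5, 0.3]
gripper_width: 0.353
```

Run:
```python
from h import *
s=readout.read_state();print(s["tcp_pos"],s["force"],s["gripper_width"])
c,p,d=snap("wrist","w4")
```

```text
[ 0.46230086 -0.13748977  0.03547241] [0.0264869  0.47130862 0.27551179] 0.3528169469767983
```

View pics/w4.png

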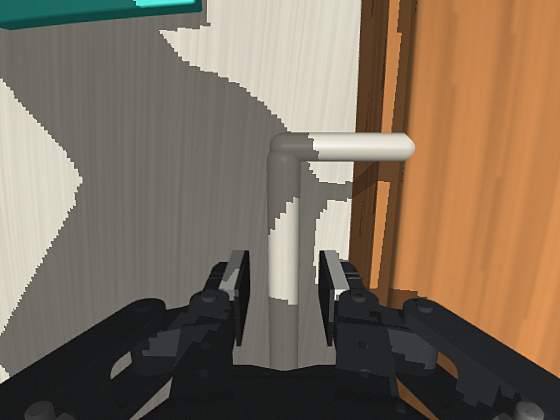

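The bar at (284,300) now lies between the pads, so I'll close on it.

servo_tool:
  commands:
    - [[0, 0, 0], 0, -1]
    - [[0, 0, 0], 0, -1]
    - [[0, 0, 0], 0, -1]
    - [[0, 0, 0], 0, -1]
  newtons: 40

```text
clock: 3.95
tcp_pos: [0.4622, -0.1379, 0.0374]
orientation: [[0.993, 0.01, -0.114], [0.114, -0.01, 0.993], [0.009, -1.0, -0.011]]
force: [0.1, 0.4, -2.8]
gripper_width: 0.124
```

servo_tool:
  commands:
    - [[0.001, 0, 0.025], 0, -1]
    - [[0.004, 0, 0.024], 0, -1]
    - [[0.006, 0.001, 0.024], 0, -1]
  newtons: 40

```text
clock: 4.25
tcp_pos: [0.4746, -0.1364, 0.1108]
orientation: [[0.994, 0.013, -0.113], [0.113, -0.009, 0.994], [0.012, -1.0, -0.01]]
force: [19.4, -1.8, -12.1]
gripper_width: 0.121
```

servo_tool:
  commands:
    - [[0.011, 0.001, 0.022], 0, -1]
    - [[0.012, 0.001, 0.02], 0, -1]
    - [[0, 0, 0], 0, -1]
  newtons: 30

```text
clock: 4.55
tcp_pos: [0.4942, -0.1342, 0.1566]
orientation: [[0.993, 0.002, -0.114], [0.114, -0.009, 0.993], [0.001, -1.0, -0.009]]
force: [6.8, -0.9, -8.0]
gripper_width: 0.122
```

Run:
```python
from h import *
s=readout.read_state();print(s["tcp_pos"],s["force"],s["gripper_width"],s["joint_positions"])
c,p,d=snap("scene","s5");cv2.imwrite("pics/s5c.png",cv2.resize(p[80:300,150:350],None,fx=2.7,fy=2.7))
```

```text
[ 0.49419006 -0.13416005  0.15664203] [ 6.75121544 -0.87290417 -7.96952276] 0.12203269241116081 [-0.49011482  0.31967796  1.60472545 -0.00758436  1.21080487 -0.60186291]
```

View pics/s5c.png

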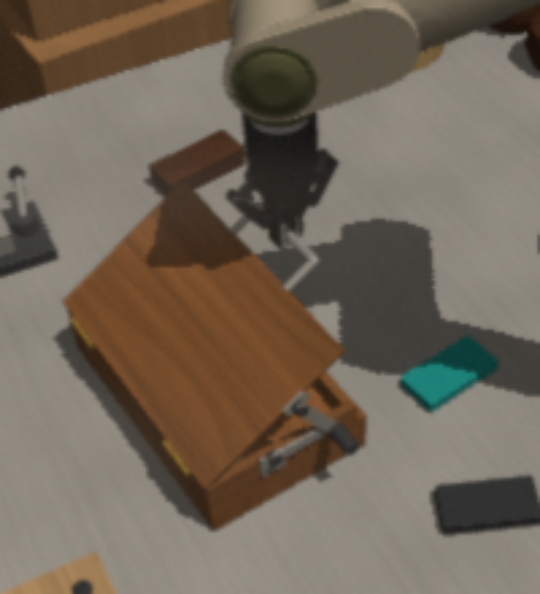

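The lid is opening, with the stay unfolding at crop (315,440), so I'll continue along the arc.

servo_tool:
  commands:
    - [[0.012, 0.001, 0.02], 0, -1]
    - [[0.014, 0.002, 0.019], 0, -1]
    - [[0.016, 0.002, 0.018], 0, -1]
    - [[0, 0, 0], 0, -1]

```text
clock: 5.0
tcp_pos: [0.5339, -0.1295, 0.2105]
orientation: [[0.994, -0.007, -0.113], [0.113, -0.008, 0.994], [-0.008, -1.0, -0.008]]
force: [-4.2, 0.2, -0.9]
gripper_width: 0.121
```

servo_tool:
  commands:
    - [[0.02, 0.002, 0.018], 0, -1]
    - [[0.02, 0.002, 0.016], 0, -1]
    - [[0.022, 0.003, 0.012], 0, -1]
    - [[0.022, 0.003, 0.011], 0, -1]
    - [[0, 0, 0], 0, -1]

```text
clock: 5.5
tcp_pos: [0.6142, -0.1203, 0.2653]
orientation: [[0.994, -0.022, -0.111], [0.111, -0.008, 0.994], [-0.023, -1.0, -0.005]]
force: [-3.4, 2.0, 3.9]
gripper_width: 0.124
```

servo_tool:
  commands:
    - [[0.024, 0.003, 0.008], 0, -1]
    - [[0.024, 0.003, 0.006], 0, -1]
    - [[0.024, 0.003, 0.005], 0, -1]
    - [[0, 0, 0], 0, -1]

```text
clock: 5.9
tcp_pos: [0.6846, -0.1122, 0.2836]
orientation: [[0.994, -0.027, -0.11], [0.11, -0.008, 0.994], [-0.028, -1.0, -0.005]]
force: [-0.2, 2.4, 8.8]
gripper_width: 0.117
```

Run:
```python
from h import *
s=readout.read_state();print(s["tcp_pos"],s["force"],s["gripper_width"],s["joint_positions"])
c,p,d=snap("scene","s6");cv2.imwrite("pics/s6c.png",cv2.resize(p[50:270,150:350],None,fx=2.7,fy=2.7))
```

```text
[ 0.68460121 -0.11215331  0.28356955] [-0.17835932  2.41943287  8.83439656] 0.11728945537514858 [-0.32416876  0.73523867  0.62803779 -0.01628857  1.80176029 -0.4379877 ]
```

View pics/s6c.png

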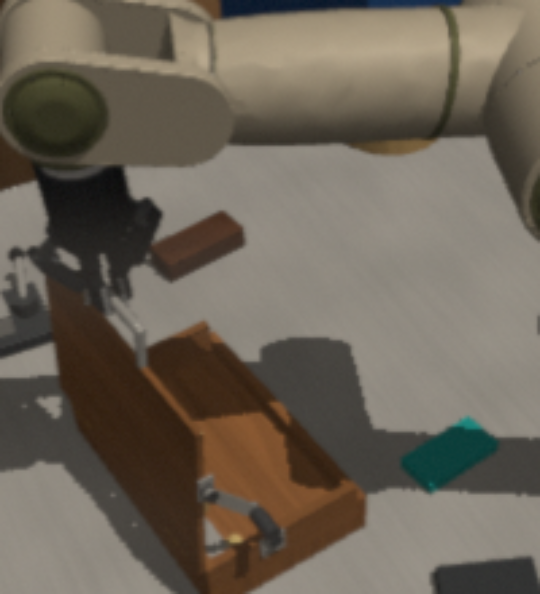

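servo_tool:
  commands:
    - [[0.01, 0.001, 0], 0, -1]
    - [[0.006, 0.001, 0], 0, -1]
    - [[0, 0, 0], 0, -1]

```text
clock: 6.25
tcp_pos: [0.6941, -0.1109, 0.2842]
orientation: [[0.993, -0.042, -0.108], [0.108, -0.006, 0.994], [-0.043, -0.999, -0.002]]
force: [-14.2, 2.2, 4.8]
gripper_width: 0.121
```

Run:
```python
from h import *
s=readout.read_state();print(s["tcp_pos"],s["force"],s["gripper_width"])
c,p,d=snap("scene","s7");cv2.imwrite("pics/s7c.png",cv2.resize(p[150:270,180:280],None,fx=5,fy=5))
```

```text
[ 0.69405173 -0.11088584  0.28423755] [-14.15691624   2.23427133   4.81059618] 0.1207101732606972
```

View pics/s7c.png

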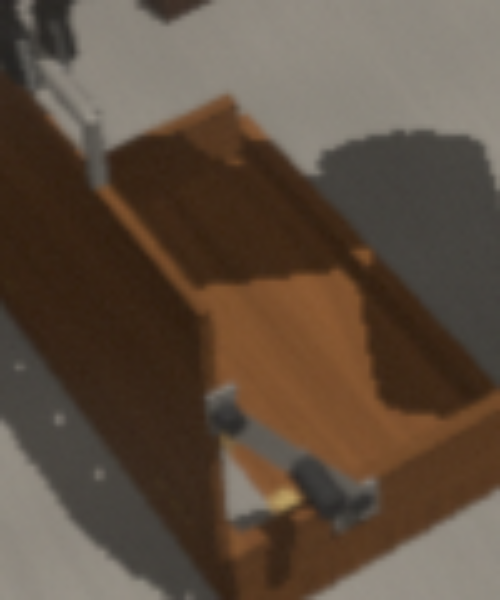

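The lid is at its limit, with about 14 N of resistance, and the stay is nearly straight. I'll release and rise.

servo_tool:
  commands:
    - [[-0.001, 0, 0], 0, -0.3]
    - [[0, 0, 0], 0, -0.3]
    - [[0, 0, 0.03], 0, -0.3]
    - [[-0.005, 0, 0.04], 0, -0.3]
    - [[-0.03, 0.03, 0.02], 0, -0.3]

```text
clock: 6.8
tcp_pos: [0.6617, -0.0865, 0.366]
orientation: [[0.993, -0.048, -0.104], [0.104, -0.004, 0.995], [-0.048, -0.999, 0.001]]
force: [2.1, 0.6, -0.7]
gripper_width: 0.353
```

Run:
```python
from h import *
s=readout.read_state();print(s["tcp_pos"],s["force"],s["gripper_width"],s["joint_positions"])
c,p,d=snap("scene","s8");cv2.imwrite("pics/s8c.png",cv2.resize(p[100:270,150:350],None,fx=3.5,fy=3.5))
P=cloud(c,d)
for v,u in [(247,244),(244,241),(250,246),(231,225),(250,251)]: print(v,u,np.round(P[v,u]*1000))
```

```text
[ 0.66173363 -0.08649241  0.36603714] [ 2.11732419  0.56050252 -0.73491907] 0.3527658162628219 [-0.29747464  0.72433408  0.43616095 -0.01952619  2.02588584 -0.4095129 ]
247 244 [643.  85. 155.]
244 241 [646.  71. 153.]
250 246 [642.  93. 150.]
231 225 [680.  61. 219.]
250 251 [613.  57.  87.]
```

View pics/s8c.png

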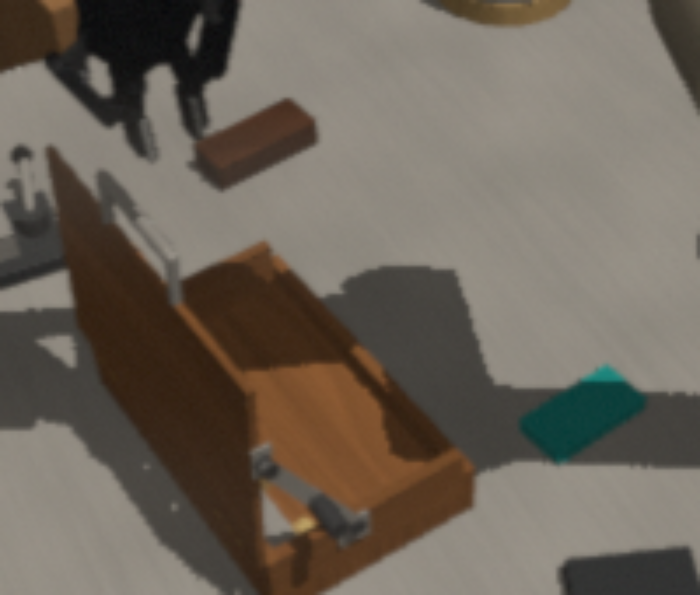

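The lid stays up on the stiff stay, with the stud at scene (244,247), about (0.643,0.085,0.147). I'll go in front of the stud and push it rearwards.

servo_tool:
  commands:
    - [[-0.014, 0.034, 0], 0, -1]
    - [[-0.014, 0.034, 0], 0, -1]
    - [[-0.014, 0.034, 0], 0, -1]
    - [[-0.014, 0.034, 0], 0, -1]
    - [[-0.012, 0.034, 0], 0, -1]
  newtons: 40

```text
clock: 7.35
tcp_pos: [0.5799, 0.0943, 0.364]
orientation: [[0.993, -0.061, -0.105], [0.106, 0.002, 0.994], [-0.06, -0.998, 0.008]]
force: [-0.1, -0.2, 1.1]
gripper_width: 0.0
```

servo_tool:
  commands:
    - [[0, 0, -0.045], 0, -1]
    - [[0, 0, -0.045], 0, -1]
    - [[0, 0, -0.045], 0, -1]
    - [[0, 0, -0.04], 0, -1]
    - [[0, 0, 0], 0, -1]

```text
clock: 7.85
tcp_pos: [0.5729, 0.0998, 0.1838]
orientation: [[0.992, -0.056, -0.113], [0.114, 0.003, 0.993], [-0.055, -0.998, 0.01]]
force: [-0.7, -0.0, 0.0]
gripper_width: -0.004
```

servo_tool:
  commands:
    - [[0.005, -0.008, -0.04], 0, -1]
    - [[0.003, -0.004, -0.035], 0, -1]
    - [[0, 0, -0.01], 0, -1]
    - [[0, 0, 0], 0, -1]

```text
clock: 8.25
tcp_pos: [0.5828, 0.0873, 0.1038]
orientation: [[0.992, -0.046, -0.114], [0.114, 0.003, 0.993], [-0.045, -0.999, 0.008]]
force: [-0.2, 0.4, 1.1]
gripper_width: 0.001
```

Run:
```python
from h import *
s=readout.read_state();print(s["tcp_pos"],s["force"])
c,p,d=snap("scene","s9");cv2.imwrite("pics/s9c.png",cv2.resize(p[120:280,170:330],None,fx=4,fy=3.7))
c,p,d=snap("wrist","w9")
```

```text
[0.58282565 0.08731149 0.10383992] [-0.17862827  0.439585    1.10861553]
```

View pics/s9c.png

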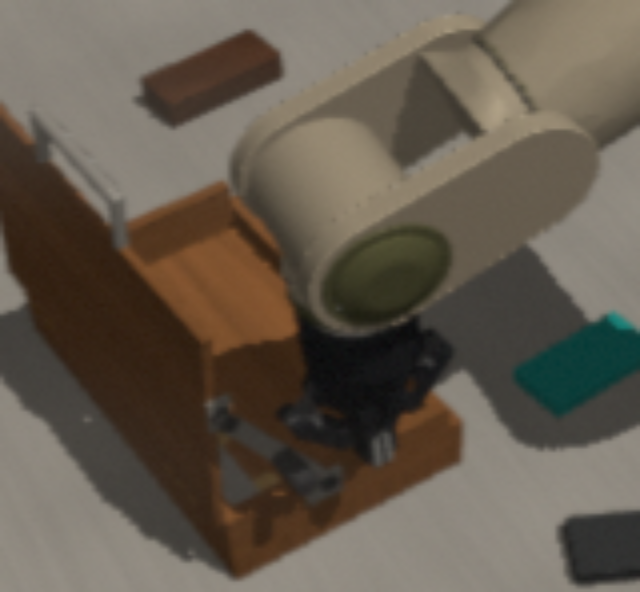

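View pics/w9.png

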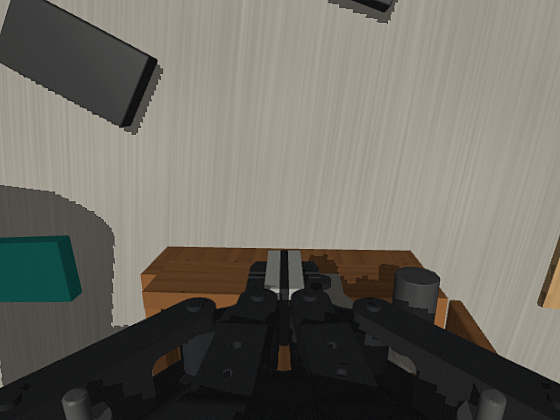

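servo_tool:
  commands:
    - [[0, -0.003, -0.011], 0, -1]
    - [[0.012, 0.001, 0], 0, -1]
    - [[0.008, 0.001, 0], 0, -1]
    - [[0, 0, 0], 0, -1]

```text
clock: 8.75
tcp_pos: [0.6064, 0.0864, 0.0983]
orientation: [[0.993, -0.035, -0.115], [0.115, 0.003, 0.993], [-0.034, -0.999, 0.007]]
force: [0.4, 0.0, 0.2]
gripper_width: -0.002
```

servo_tool:
  commands:
    - [[0.008, 0.001, 0], 0, -1]
    - [[0.005, 0.001, 0], 0, -1]
    - [[0, 0, 0], 0, -1]

```text
clock: 9.05
tcp_pos: [0.6195, 0.0885, 0.0988]
orientation: [[0.993, -0.035, -0.115], [0.116, 0.002, 0.993], [-0.034, -0.999, 0.006]]
force: [-0.4, -0.7, -0.1]
gripper_width: -0.0
```

servo_tool:
  commands:
    - [[0.005, 0, -0.002], 0, -1]
    - [[0.005, 0, 0], 0, -1]
    - [[0, 0, 0], 0, -1]

```text
clock: 9.35
tcp_pos: [0.6205, 0.0887, 0.0982]
orientation: [[0.991, -0.059, -0.117], [0.117, 0.001, 0.993], [-0.059, -0.998, 0.008]]
force: [-4.1, -2.8, 3.3]
gripper_width: 0.004
```

Run:
```python
from h import *
s=readout.read_state();print(s["tcp_pos"],s["force"])
c,p,d=snap("scene","s10");cv2.imwrite("pics/s10c.png",cv2.resize(p[160:280,180:300],None,fx=5,fy=5))
c,p,d=snap("wrist","w10")
```

```text
[0.62051957 0.08865337 0.09821611] [-4.11298438 -2.84708112  3.33950714]
```

View pics/s10c.png

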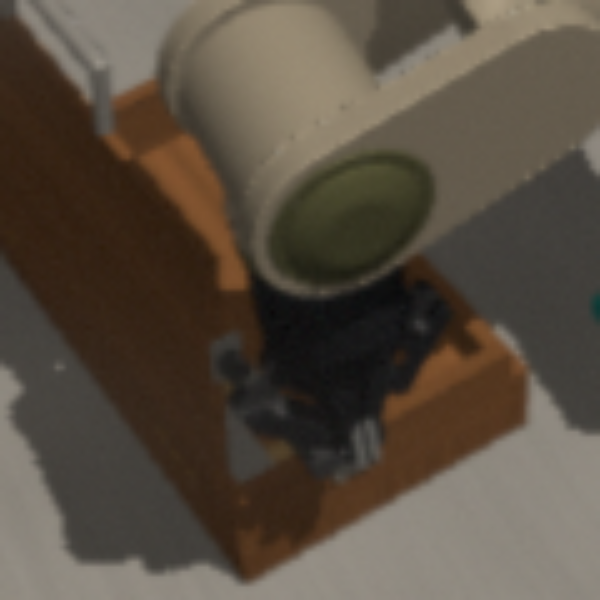

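View pics/w10.png

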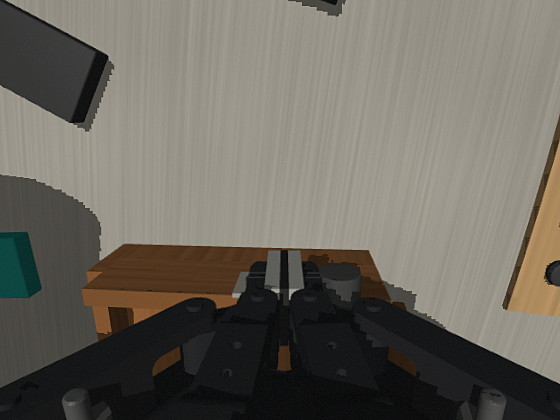

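servo_tool:
  commands:
    - [[0.01, 0.001, 0], 0, -1]
    - [[0.01, 0.001, 0], 0, -1]

```text
clock: 9.65
tcp_pos: [0.6221, 0.0891, 0.0981]
orientation: [[0.987, -0.111, -0.118], [0.118, -0.005, 0.993], [-0.111, -0.994, 0.009]]
force: [-72.5, -11.6, 34.7]
gripper_width: 0.004
```

servo_tool:
  commands:
    - [[-0.015, -0.002, 0], 0, -1]
    - [[-0.01, -0.001, 0], 0, -1]

```text
clock: 9.85
tcp_pos: [0.5943, 0.0857, 0.0985]
orientation: [[0.986, -0.118, -0.118], [0.118, -0.006, 0.993], [-0.118, -0.993, 0.008]]
force: [0.8, 0.3, 0.4]
gripper_width: 0.004
```

Run:
```python
from h import *
s=readout.read_state();print(s["tcp_pos"],s["orientation"][:,1],s["force"])
for i in ("9","10"):
    p=cv2.imread(f"pics/w{i}.png")
p=cv2.imread("pics/w10.png");cv2.imwrite("pics/w10c.png",cv2.resize(p[220:400,180:440],None,fx=3,fy=3))
c,p,d=snap("wrist","w11");cv2.imwrite("pics/w11c.png",cv2.resize(p[200:400,180:460],None,fx=2.8,fy=2.8))
P=cloud(c,d)
for v in range(255,360,6): print(v,[tuple(np.round(P[v,u]*1000).tolist()) for u in (330,345,360,375,390)])
c,p,d=snap("top","t11");cv2.imwrite("pics/t11c.png",cv2.resize(p[90:230,230:400],None,fx=4,fy=4))
```

```text
[0.59434551 0.08565364 0.09845367] [-0.11784204 -0.00566816 -0.99301618] [0.78575594 0.28390888 0.35366684]
255 [(625.0, 48.0, 12.0), (636.0, 49.0, 11.0), (648.0, 51.0, 10.0), (660.0, 52.0, 8.0), (671.0, 53.0, 7.0)]
261 [(625.0, 48.0, 24.0), (636.0, 49.0, 23.0), (647.0, 50.0, 21.0), (658.0, 51.0, 20.0), (670.0, 53.0, 19.0)]
267 [(625.0, 48.0, 36.0), (635.0, 49.0, 34.0), (646.0, 50.0, 32.0), (657.0, 51.0, 31.0), (668.0, 52.0, 29.0)]
273 [(625.0, 48.0, 45.0), (635.0, 49.0, 43.0), (645.0, 50.0, 42.0), (656.0, 51.0, 41.0), (640.0, 97.0, 141.0)]
279 [(625.0, 47.0, 54.0), (635.0, 48.0, 52.0), (644.0, 50.0, 52.0), (655.0, 51.0, 50.0), (639.0, 97.0, 147.0)]
285 [(625.0, 48.0, 63.0), (634.0, 49.0, 61.0), (644.0, 50.0, 61.0), (653.0, 52.0, 61.0), (639.0, 95.0, 149.0)]
291 [(624.0, 48.0, 71.0), (634.0, 49.0, 70.0), (643.0, 51.0, 70.0), (652.0, 51.0, 68.0), (640.0, 93.0, 149.0)]
297 [(623.0, 56.0, 93.0), (633.0, 48.0, 77.0), (642.0, 50.0, 77.0), (630.0, 101.0, 171.0), (640.0, 91.0, 150.0)]
303 [(616.0, 100.0, 178.0), (633.0, 47.0, 82.0), (624.0, 102.0, 178.0), (628.0, 103.0, 180.0), (633.0, 103.
[... 374 characters left out ...]
615.0, 105.0, 199.0), (618.0, 105.0, 197.0), (625.0, 97.0, 183.0), (628.0, 100.0, 187.0), (631.0, 102.0, 189.0)]
333 [(615.0, 104.0, 200.0), (618.0, 105.0, 200.0), (625.0, 96.0, 185.0), (628.0, 98.0, 187.0), (631.0, 101.0, 191.0)]
339 [(615.0, 105.0, 202.0), (618.0, 105.0, 202.0), (625.0, 94.0, 185.0), (629.0, 95.0, 184.0), (632.0, 99.0, 190.0)]
345 [(615.0, 104.0, 204.0), (618.0, 105.0, 204.0), (625.0, 92.0, 185.0), (629.0, 93.0, 185.0), (632.0, 97.0, 190.0)]
351 [(615.0, 104.0, 206.0), (618.0, 105.0, 206.0), (621.0, 106.0, 206.0), (630.0, 91.0, 186.0), (644.0, 69.0, 152.0)]
357 [(615.0, 105.0, 209.0), (618.0, 105.0, 208.0), (621.0, 105.0, 207.0), (630.0, 89.0, 185.0), (645.0, 65.0, 151.0)]
```

View pics/w11c.png

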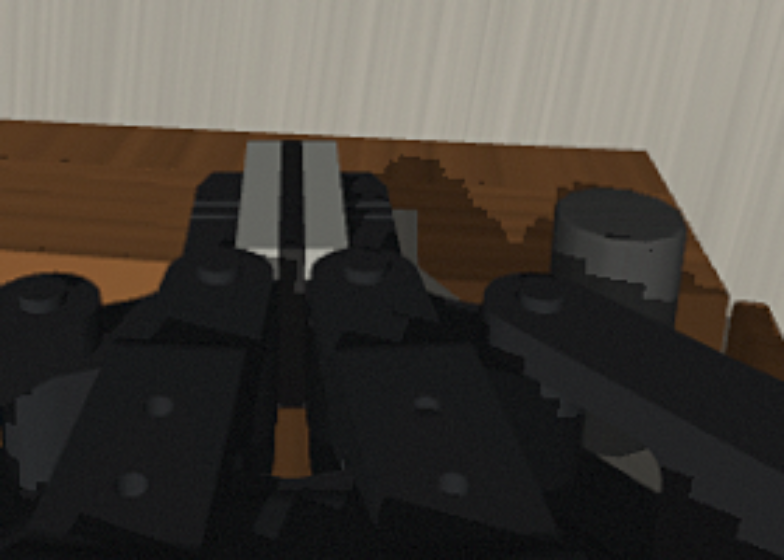

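View pics/t11c.png

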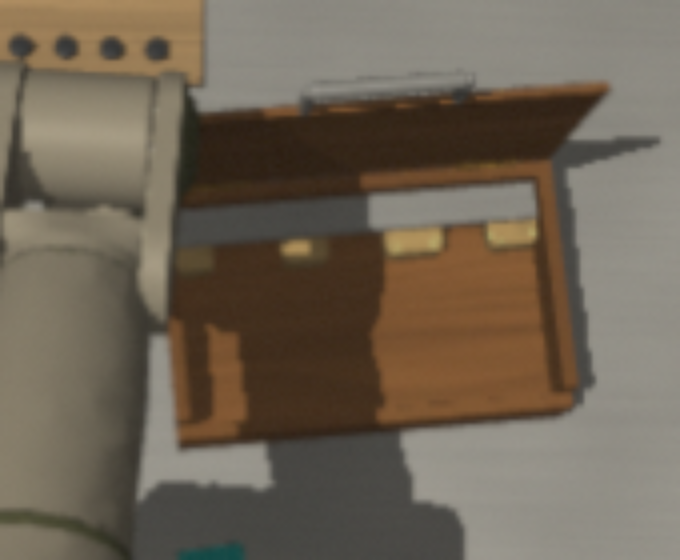

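```bash
cat >> h.py <<'E'
H=np.array([.7063,-.1086,0.]);YAW=np.radians(6.6)
RC=np.array([[np.cos(YAW),-np.sin(YAW),0],[np.sin(YAW),np.cos(YAW),0],[0,0,1]])
def tocase(P): return (P-H)@RC   # relative hinge line point on the counter
E
python3 - <<'E'
from h import *
for n,f in (("scene","s10"),("scene","s9"),("top","t11")):
    c=get_calibration(n);d=np.load(f"pics/{f}.npy");p=cv2.imread(f"pics/{f}.png").astype(int)
    Q=tocase(cloud(c,d))
    x,y,z=Q[...,0],Q[...,1],Q[...,2]
    be=(p[...,2]>90)&(p[...,1]>75)&(p[...,2]-p[...,0]<60)
    m=be&(z>.2)&(y>-.1)&(y<.3)&(x>-.25)&(x<.15)
    print(f,m.sum(),"zmin",z[m].min(),"x max",x[m].max(), "y range",y[m].min(),y[m].max())
    for zz in np.arange(.22,.5,.03):
        k=m&(z>zz)&(z<=zz+.03)
        if k.sum()>3: print(round(zz,2),"x",np.round([x[k].min(),x[k].max()],3),"y",np.round([y[k].min(),y[k].max()],3),k.sum())
    dk=(p.max(-1)<70)&(z>.16)&(y>.1)&(y<.3)&(x>-.2)&(x<.1)
    for zz in np.arange(.16,.34,.02):
        k=dk&(z>zz)&(z<=zz+.02)
        if k.sum()>3: print("dark",round(zz,2),"x",np.round([x[k].min(),x[k].max()],3),"y",np.round([y[k].min(),y[k].max()],3),k.sum())
E
```

```text
s10 6272 zmin 0.2809357867523903 x max 0.008569526207538604 y range -0.09656609170032128 0.2900344716993684
0.28 x [-0.014 -0.007] y [-0.097  0.059] 22
0.31 x [-0.018 -0.007] y [-0.059  0.058] 158
0.34 x [-0.137  0.003] y [0.169 0.273] 76
0.37 x [-0.159  0.009] y [0.14  0.281] 347
0.4 x [-0.231  0.007] y [0.137 0.283] 1684
0.43 x [-0.25  -0.018] y [0.144 0.286] 1675
0.46 x [-0.25  -0.121] y [0.17 0.29] 1179
0.49 x [-0.25  -0.173] y [0.192 0.288] 959
dark 0.16 x [-0.083  0.005] y [0.102 0.218] 111
dark 0.18 x [-0.099  0.004] y [0.102 0.222] 209
dark 0.2 x [-0.112  0.008] y [0.102 0.223] 297
dark 0.22 x [-0.113  0.006] y [0.104 0.224] 271
dark 0.24 x [-0.093 -0.001] y [0.1   0.236] 118
dark 0.26 x [-0.08  -0.003] y [0.1   0.243] 223
dark 0.28 x [-0.082 -0.005] y [0.101 0.242] 229
dark 0.3 x [-0.07  -0.009] y [0.198 0.241] 88
dark 0.32 x [-0.046 -0.008] y [0.2  0.26] 11
s9 5329 zmin 0.22379566664759143 x max -0.0015759366291467406 y range -0.09834505777214432 0.2867864885224286
0.28 x [-0.012 -0.004] y [-0.098  0.059] 25
0.31 x [-0.016 -0.004] y [-0.058  0.059] 163
0.34 x [-0.152 -0.041
[... 740 characters left out ...]
8910964244212 0.28406124572897457
0.28 x [-0.015 -0.008] y [-0.099  0.099] 23
0.31 x [-0.096 -0.008] y [-0.058  0.236] 195
0.34 x [-0.098 -0.087] y [0.183 0.25 ] 34
0.37 x [-0.105 -0.024] y [0.157 0.253] 49
0.4 x [-0.193 -0.007] y [0.142 0.282] 1115
0.43 x [-0.19 -0.03] y [0.146 0.281] 917
0.46 x [-0.24  -0.128] y [0.161 0.284] 575
0.49 x [-0.25  -0.175] y [0.194 0.283] 708
dark 0.16 x [-0.009 -0.006] y [0.102 0.13 ] 13
dark 0.18 x [-0.011 -0.008] y [0.102 0.13 ] 17
dark 0.2 x [-0.012 -0.01 ] y [0.1  0.13] 16
dark 0.22 x [-0.014 -0.011] y [0.1  0.13] 21
dark 0.24 x [-0.015 -0.013] y [0.101 0.13 ] 18
dark 0.26 x [-0.017 -0.014] y [0.102 0.128] 19
dark 0.28 x [-0.017 -0.008] y [0.102 0.13 ] 23
```

At 72 N the stud had not moved. By the clearances, the gripper body probably met the stay's upper pivot rather than the stud. I'll back off, open the jaws halfway and push with the outer face of the rear finger, so the body stays well forward.

servo_tool:
  commands:
    - [[-0.025, -0.003, 0], 0, -1]
    - [[-0.012, -0.002, 0], 0, 0]
    - [[0, 0, -0.008], 0, 0]
    - [[0, 0, -0.004], 0, 0]
    - [[0, 0, 0], 0, 0]
  newtons: 60

```text
clock: 10.45
tcp_pos: [0.5601, 0.0807, 0.0856]
orientation: [[0.987, -0.113, -0.118], [0.118, -0.005, 0.993], [-0.112, -0.994, 0.008]]
force: [0.1, -0.3, -0.4]
gripper_width: 0.498
```

Run:
```python
from h import *
s=readout.read_state();t=s["tcp_pos"];print(t,s["orientation"][:,1],s["force"],s["gripper_width"]);print("case",tocase(t),"tip",tocase(t-.04*s["orientation"][:,1]))
c,p,d=snap("wrist","w12");cv2.imwrite("pics/w12.png",p)
```

```text
[0.56013461 0.08065633 0.08558598] [-0.11253427 -0.00526278 -0.99363391] [ 0.10781848 -0.32101902 -0.38700226] 0.49756482020036624
case [-0.12344414  0.20480191  0.08558598] tip [-0.1189484   0.20449366  0.12533133]
```

View pics/w12.png

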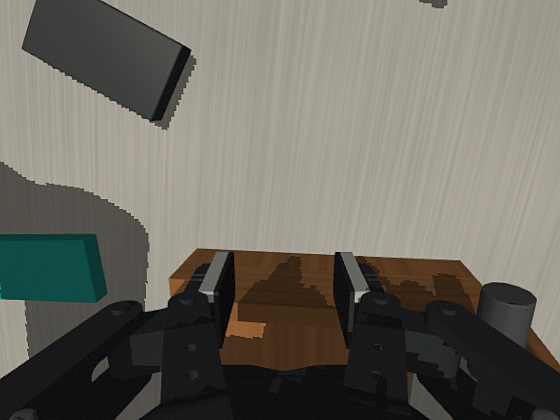

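servo_tool:
  commands:
    - [[0.012, 0.001, 0], 0, 0]
    - [[0.01, 0.001, 0], 0, 0]
    - [[0, 0, 0], 0, 0]

```text
clock: 10.8
tcp_pos: [0.5843, 0.0828, 0.0853]
orientation: [[0.987, -0.112, -0.118], [0.118, -0.005, 0.993], [-0.112, -0.994, 0.008]]
force: [0.2, 0.7, 0.0]
gripper_width: 0.5
```

servo_tool:
  commands:
    - [[0.008, 0.001, 0], 0, 0]
    - [[0.006, 0.001, 0], 0, 0]

```text
clock: 11.0
tcp_pos: [0.5961, 0.0846, 0.0849]
orientation: [[0.986, -0.119, -0.118], [0.118, -0.006, 0.993], [-0.119, -0.993, 0.008]]
force: [-32.6, -7.8, 16.6]
gripper_width: 0.497
```

Run:
```python
from h import *
s=readout.read_state();t=s["tcp_pos"];print(t,s["orientation"][:,1],s["force"],s["gripper_width"]);print("case",tocase(t))
c,p,d=snap("wrist","w13");cv2.imwrite("pics/w13c.png",cv2.resize(p[200:400,250:510],None,fx=3,fy=3))
c,p,d=snap("scene","s13");cv2.imwrite("pics/s13c.png",cv2.resize(p[160:280,180:300],None,fx=5,fy=5))
```

```text
[0.59608132 0.08459512 0.08493134] [-0.11926541 -0.00621954 -0.99284293] [-32.62168615  -7.76146467  16.57565119] 0.4970155652475077
case [-0.08728294  0.20458299  0.08493134]
```

View pics/w13c.png

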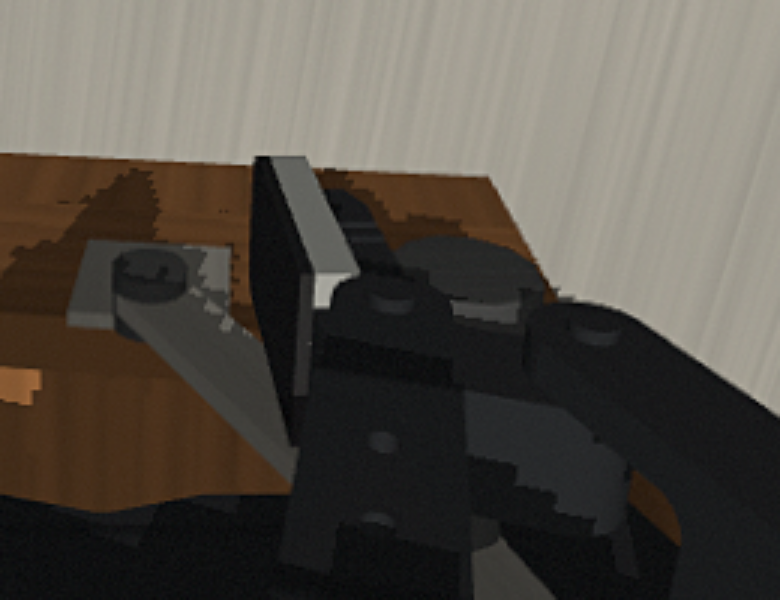

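View pics/s13c.png

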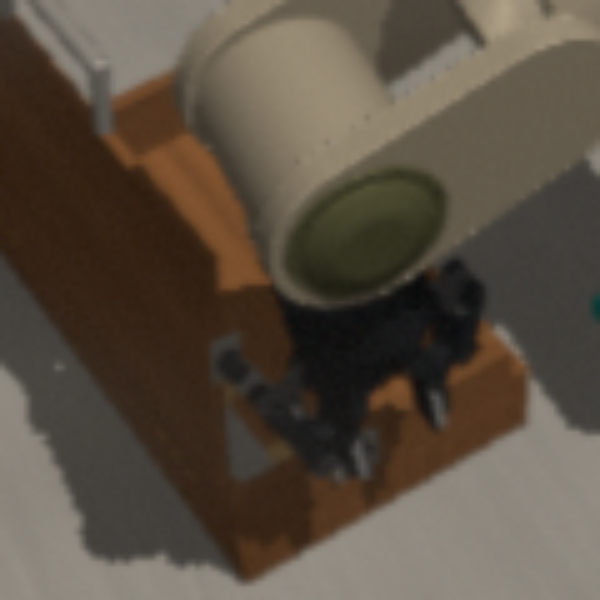

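Run:
```python
from h import *
s=readout.read_state()
# wrist stud end face disc in w11/w9/w12 needs poses: use s8 & current scene instead
c=get_calibration("scene")
for f in ("s7","s8","s13"):
    d=np.load(f"pics/{f}.npy");Q=tocase(cloud(c,d))
    m=(Q[...,1]>.182)&(Q[...,1]<.215)&(Q[...,2]>.12)&(Q[...,2]<.175)&(Q[...,0]>-.075)&(Q[...,0]<-.015)
    q=Q[m];print(f,len(q),"x",np.round(np.percentile(q[:,0],[2,25,50,75,98]),4),"z",np.round(np.percentile(q[:,2],[2,50,98]),4),"y",np.round([q[:,1].min(),q[:,1].max()],3))
    v,u=np.where(m);print(u.min(),u.max(),v.min(),v.max())
```

```text
s7 75 x [-0.0477 -0.0428 -0.0387 -0.0345 -0.0316] z [0.1395 0.1517 0.1554] y [0.182 0.212]
238 249 243 253
s8 76 x [-0.0492 -0.0432 -0.0397 -0.0357 -0.0325] z [0.1385 0.151  0.1557] y [0.182 0.211]
239 249 243 253
s13 122 x [-0.0579 -0.0489 -0.0426 -0.0351 -0.0246] z [0.1246 0.1523 0.1736] y [0.191 0.215]
239 253 241 255
```

servo_tool:
  commands:
    - [[-0.02, -0.002, 0], 0, 0]
    - [[-0.03, -0.003, 0], 0, 0]
    - [[-0.04, -0.004, 0.02], 0, 0]
    - [[-0.045, -0.004, 0.04], 0, 0]
    - [[-0.045, -0.004, 0.04], 0, 0]

```text
clock: 11.6
tcp_pos: [0.4262, 0.0684, 0.1684]
orientation: [[0.984, -0.13, -0.118], [0.118, -0.006, 0.993], [-0.13, -0.991, 0.009]]
force: [1.9, 0.6, 0.5]
gripper_width: 0.499
```

Run:
```python
from h import *
s=readout.read_state();print(s["tcp_pos"],s["orientation"][:,1])
c,p,d=snap("scene","s14")
p8=cv2.imread("pics/s8.png")
a=cv2.resize(p8[190:280,190:290],None,fx=4,fy=6,interpolation=cv2.INTER_CUBIC);b=cv2.resize(p[190:280,190:290],None,fx=4,fy=6,interpolation=cv2.INTER_CUBIC)
cv2.imwrite("pics/cmp.png",np.hstack([a,b]))
Q=tocase(cloud(c,d))
m=(Q[...,1]>.182)&(Q[...,1]<.215)&(Q[...,2]>.12)&(Q[...,2]<.175)&(Q[...,0]>-.075)&(Q[...,0]<-.015)
q=Q[m];print(len(q),"x",np.round(np.percentile(q[:,0],[2,25,50,75,98]),4),"z",np.round(np.percentile(q[:,2],[2,50,98]),4))
v,u=np.where(m);print(u.min(),u.max(),v.min(),v.max())
# lid angle
for f in ("s8","s14"):
    Q=tocase(cloud(c,np.load(f"pics/{f}.npy")));im=cv2.imread(f"pics/{f}.png")
    m=(abs(Q[...,1])<.16)&(Q[...,2]>.12)&(Q[...,2]<.27)&(abs(Q[...,0])<.06)
    A=np.polyfit(Q[m][:,2],Q[m][:,0],1);print("lid lean",A, "angle",np.pi/2+np.arctan(A[0]))
```

```text
[0.42616711 0.0683721  0.16839936] [-0.13003575 -0.0063568  -0.99148893]
73 x [-0.043  -0.0383 -0.0333 -0.0296 -0.0267] z [0.1367 0.1478 0.1533]
237 247 245 255
lid lean [-0.07483971  0.0172585 ] angle 1.496095871472077
lid lean [-0.08516498  0.01803391] angle 1.4858363571088198
```

View pics/cmp.png

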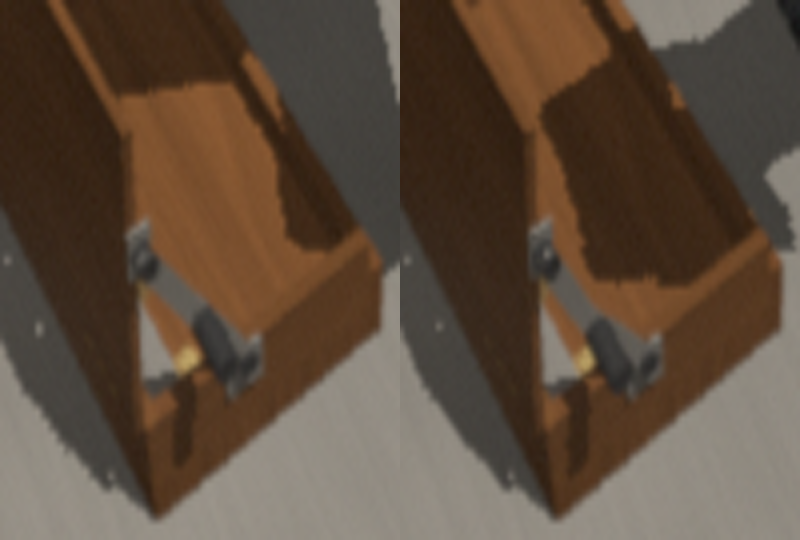

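The stud moved 6.4 mm rearwards and 3 mm down, which is the straight-to-locked travel. It then resisted 32 N at its stop, so the stay is locked. The tool has picked up about 7.5° of tilt, so I'll see how free motion affects that while turning for the slabs.

servo_tool:
  commands:
    - [[0, 0, 0.02], 0, 1]
    - [[0, 0, 0.02], 0, 1]
    - [[0, 0, 0.02], 0, 1]
    - [[0, 0, 0.02], 0, 1]
    - [[0, 0, 0], 0, 1]

```text
clock: 12.15
tcp_pos: [0.4223, 0.0686, 0.2598]
orientation: [[0.986, -0.118, -0.119], [0.119, -0.008, 0.993], [-0.118, -0.993, 0.006]]
force: [0.4, 0.1, -0.8]
gripper_width: 0.999
```

servo_tool:
  commands:
    - [[0, 0, 0.0], 0, 1]
    - [[0, 0, -0.05], 0, 1]
    - [[0, 0, -0.05], 0, 1]
    - [[0, 0, 0], 0, 1]

```text
clock: 12.55
tcp_pos: [0.4213, 0.0688, 0.1558]
orientation: [[0.986, -0.117, -0.119], [0.119, -0.008, 0.993], [-0.117, -0.993, 0.006]]
force: [0.5, 0.1, 0.5]
gripper_width: 0.999
```

servo_tool:
  commands:
    - [[0.025, -0.04, 0], 0, -1]
    - [[0.025, -0.04, 0], 0, -1]
    - [[0.025, -0.04, 0], 0, -1]
    - [[0.025, -0.04, 0], 0, -1]
    - [[0.02, -0.032, 0], 0, -1]
  newtons: 60

```text
clock: 13.05
tcp_pos: [0.5441, -0.1273, 0.1628]
orientation: [[0.985, -0.116, -0.126], [0.126, -0.009, 0.992], [-0.116, -0.993, 0.006]]
force: [0.5, -0.1, -0.4]
gripper_width: 0.146
```

servo_tool:
  commands:
    - [[0, 0, -0.04], 0, -1]
    - [[0, 0, -0.04], 0, -1]
    - [[0, 0, -0.03], 0, -1]
    - [[0, 0, 0], 0, -1]

```text
clock: 13.45
tcp_pos: [0.5488, -0.1341, 0.0562]
orientation: [[0.987, -0.108, -0.12], [0.119, -0.013, 0.993], [-0.109, -0.994, 0.001]]
force: [0.9, -0.2, 0.3]
gripper_width: 0.004
```

Run:
```python
from h import *
s=readout.read_state();t=s["tcp_pos"];print(t,s["orientation"][:,1],s["force"]);print("case tip",tocase(t-.036*s["orientation"][:,1]))
c,p,d=snap("wrist","w15")
```

```text
[ 0.5487948  -0.13408871  0.05620302] [-0.10805475 -0.01251718 -0.99406614] [ 0.85560625 -0.16629771  0.28620181]
case tip [-0.15547499 -0.00721606  0.0919894 ]
```

View pics/w15.png

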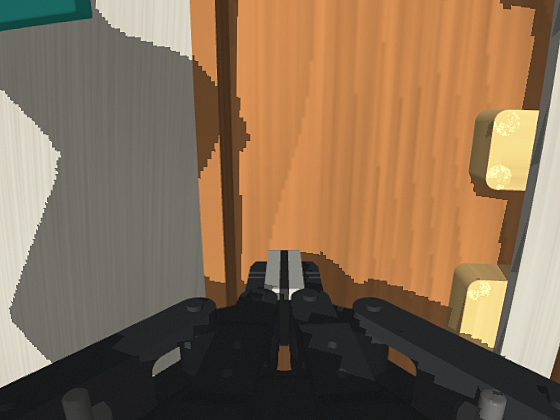

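The wrist view shows the case interior: the front wall at (215,200), two guide blocks at (500,150) and (480,300), and the steel bar at the right. Now I'll lower inside the front wall and press outward gently to take out the tilt.

servo_tool:
  commands:
    - [[0, 0, -0.03], 0, -1]
    - [[0, 0, -0.018], 0, -1]
    - [[0, 0, 0], 0, -1]

```text
clock: 13.8
tcp_pos: [0.5548, -0.1363, 0.0183]
orientation: [[0.988, -0.094, -0.121], [0.119, -0.019, 0.993], [-0.095, -0.995, -0.008]]
force: [-0.3, -0.8, 0.1]
gripper_width: -0.0
```

servo_tool:
  commands:
    - [[-0.015, -0.001, 0], 0, -1]
    - [[-0.006, -0.001, 0], 0, -1]

```text
clock: 14.0
tcp_pos: [0.5363, -0.1391, 0.0234]
orientation: [[0.989, -0.088, -0.122], [0.12, -0.022, 0.993], [-0.09, -0.996, -0.011]]
force: [-0.4, -0.4, -0.9]
gripper_width: -0.002
```

servo_tool:
  commands:
    - [[0, 0.001, -0.012], 0, -1]
    - [[0, 0, -0.006], 0, -1]
    - [[0, 0, 0], 0, -1]

```text
clock: 14.3
tcp_pos: [0.5387, -0.139, 0.0083]
orientation: [[0.989, -0.082, -0.121], [0.12, -0.025, 0.993], [-0.084, -0.996, -0.015]]
force: [0.3, -0.2, -0.5]
gripper_width: -0.003
```

servo_tool:
  commands:
    - [[-0.008, -0.001, 0], 0, -1]
    - [[-0.008, -0.001, 0], 0, -1]
    - [[-0.008, -0.001, 0], 0, -1]

```text
clock: 14.6
tcp_pos: [0.5262, -0.1411, 0.009]
orientation: [[0.992, -0.049, -0.117], [0.116, -0.026, 0.993], [-0.052, -0.998, -0.02]]
force: [67.5, 18.6, -38.4]
gripper_width: -0.001
```

Run:
```python
from h import *
s=readout.read_state();t=s["tcp_pos"];print(t,s["orientation"][:,1],s["force"],s["joint_positions"]);print("case tip",tocase(t-.036*s["orientation"][:,1]))
c,p,d=snap("wrist","w16")
```

```text
[ 0.52619249 -0.14111625  0.00904665] [-0.04923161 -0.02573644 -0.99845575] [ 67.52809261  18.63054142 -38.41521481] [-0.45310511  0.60038769  1.60727811 -0.05429258  0.96765228 -0.53880774]
case tip [-0.18078413 -0.01088305  0.04499105]
```

View pics/w16.png

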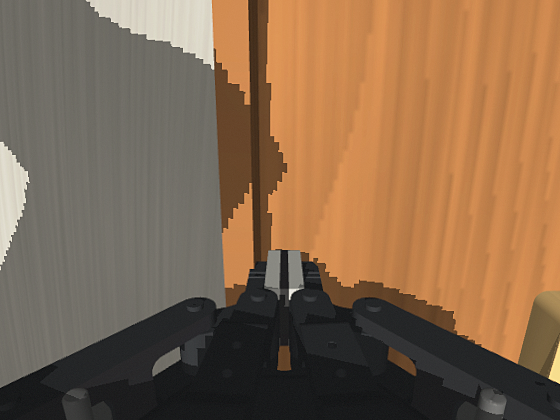

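servo_tool:
  commands:
    - [[0, 0, 0], 0, -1]
    - [[-0.003, 0, 0], 0, -1]

```text
clock: 14.85
tcp_pos: [0.5279, -0.1409, 0.0098]
orientation: [[0.993, -0.034, -0.117], [0.116, -0.028, 0.993], [-0.037, -0.999, -0.023]]
force: [15.6, 2.0, -8.7]
gripper_width: 0.004
```

servo_tool:
  commands:
    - [[-0.004, 0, 0], 0, -1]
    - [[-0.004, 0, 0], 0, -1]

```text
clock: 15.05
tcp_pos: [0.5285, -0.1412, 0.0104]
orientation: [[0.993, -0.01, -0.114], [0.114, -0.03, 0.993], [-0.013, -0.999, -0.029]]
force: [31.5, 4.2, -20.0]
gripper_width: 0.002
```

The tilt is now about 0.01, so I'll rise and survey the case interior and the slabs.

servo_tool:
  commands:
    - [[0.01, 0, 0.0], 0, -1]
    - [[0, 0, 0.045], 0, -1]
    - [[0.0, 0, 0.045], 0, -1]
    - [[0, -0.02, 0.045], 0, -1]
    - [[0, -0.03, 0.045], 0, -1]

```text
clock: 15.55
tcp_pos: [0.5323, -0.1856, 0.1865]
orientation: [[0.993, -0.024, -0.118], [0.117, -0.023, 0.993], [-0.026, -0.999, -0.02]]
force: [0.8, 0.3, 0.2]
gripper_width: 0.0
```

servo_tool:
  commands:
    - [[0, -0.02, 0.045], 0, 0.3]
    - [[0, 0, 0], 0, 0.3]

```text
clock: 15.75
tcp_pos: [0.5318, -0.2092, 0.238]
orientation: [[0.993, -0.017, -0.115], [0.115, -0.029, 0.993], [-0.02, -0.999, -0.027]]
force: [0.4, 0.2, -0.9]
gripper_width: 0.33
```

Run:
```python
from h import *
from slabs import find
s=readout.read_state();print(s["tcp_pos"],s["orientation"][:,1])
c,p,d=snap("wrist","w17");np.save("pics/w17_cal.npy",c,allow_pickle=True)
c,p,d=snap("top","t17");find(c,p,d)
c,p,d=snap("scene","s17");find(c,p,d)
```

```text
[ 0.53175025 -0.20919101  0.23797109] [-0.01701612 -0.0290752  -0.99943238]
[156. 405.] c [-189.9  399.3] size [100.7 119.4] long axis yaw 93.1
[184. 222.] c [406.2 330.1] size [105.1  44.2] long axis yaw 9.0
[234. 217.] c [426.5 166.6] size [54.9 78. ] long axis yaw 159.6
[209. 171.] c [584.  257.1] size [ 35.7 107.7] long axis yaw 167.1
[423. 132.] c [ 746.2 -493.8] size [109.2 117.8] long axis yaw 178.2
[294. 315.] c [588.9 261.7] size [ 39.8 110. ] long axis yaw 167.4
[363. 308.] c [412.1 335. ] size [113.   47.3] long axis yaw 8.3
[543. 294.] c [-56.4 545.3] size [ 29.2 100.8] long axis yaw 105.3
[330. 266.] c [416.  176.7] size [ 59.3 110. ] long axis yaw 158.1
[533. 239.] c [-190.4  399.3] size [119.  112.3] long axis yaw 11.8
[321. 212.] c [327.2  -9.5] size [64.1 58.1] long axis yaw 7.2
[378. 177.] c [ 62.8 -63.5] size [119.1  51.3] long axis yaw 53.8
[152. 172.] c [ 744.6 -484.9] size [119.3 106.1] long axis yaw 84.2
[49. 26.] c [  891.6 -1883.2] size [ 59.6 508.6] long axis yaw 179.9
```

View pics/w17.png

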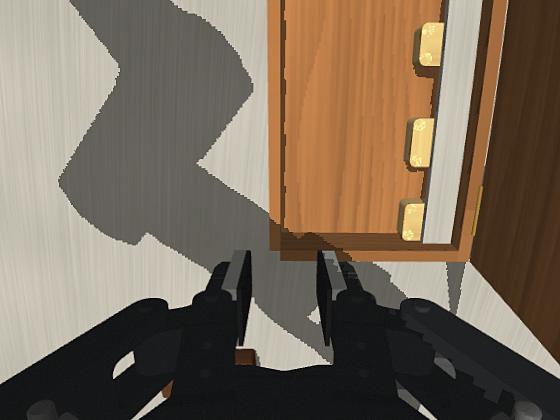

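View pics/t17.png

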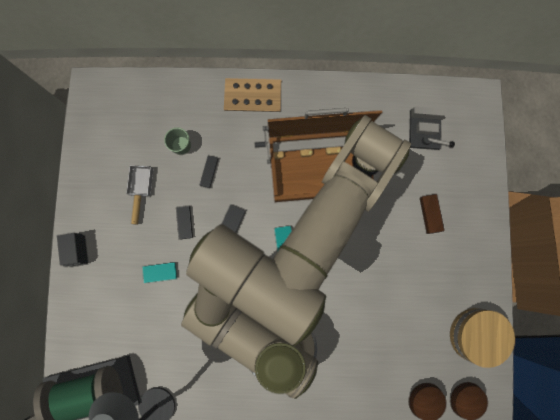

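Run:
```python
from h import *
c=np.load("pics/w17_cal.npy",allow_pickle=True).item();d=np.load("pics/w17.npy");p=cv2.imread("pics/w17.png")
Q=tocase(cloud(c,d));hsv=cv2.cvtColor(p,cv2.COLOR_BGR2HSV)
m=((hsv[...,0]>18)&(hsv[...,0]<32)&(hsv[...,2]>150)&(Q[...,2]>.035)&(Q[...,2]<.07)).astype(np.uint8)
n,l,st,ce=cv2.connectedComponentsWithStats(m)
for i in range(1,n):
    if st[i,4]<200: continue
    q=Q[l==i];z=np.median(q[:,2]);
    q=tocase(onplane(c,np.argwhere(l==i)[:,::-1],z))
    print(np.round(ce[i]),st[i],"z",round(z,4),"x",np.round(np.percentile(q[:,0],[1,99]),4),"y",np.round(np.percentile(q[:,1],[2,98]),4))
# rim of right wall (z .08) inner & outer, front wall
for u,v in [(372,233),(372,240),(372,262),(300,234),(280,235),(272,150),(284,150),(281,60),(270,60)]:
    print((u,v),np.round(Q[v,u]*1000,1))
m=(Q[...,2]>.072)&(Q[...,2]<.086)&(Q[...,1]<-.14)&(Q[...,1]>-.19)&(Q[...,0]>-.19)&(Q[...,0]<0)
q=Q[m];print("right rim y",np.percentile(q[:,1],[2,50,98]),"x",np.percentile(q[:,0],[1,99]),len(q),np.median(q[:,2]), np.polyfit(q[:,0],q[:,1],1))
m=(Q[...,2]>.048)&(Q[...,2]<.062)&(Q[...,0]<-.17)&(Q[...,1]>-.13)&(Q[...,0]>-.23)
q=Q[m];print("front rim x",np.percentile(q[:,0],[2,50,98]),len(q),np.median(q[:,2]), np.polyfit(q[:,1],q[:,0],1))
m=(Q[...,2]>.045)&(Q[...,2]<.075)&(hsv[...,1]<40)&(Q[...,0]>-.06)&(Q[...,0]<-.005);q=Q[m];print("bar x",np.percentile(q[:,0],[2,50,98]),np.median(q[:,2]),np.polyfit(q[:,1],q[:,0],1))
```

```text
[452. 117.] [ 423    0   60  244 7290] z 0.0615 x [-0.0413 -0.012 ] y [-0.1464  0.0768]
[431.  44.] [420  23  23  43 851] z 0.0534 x [-0.0609 -0.042 ] y [0.0255 0.061 ]
[421. 142.] [410 118  24  49 885] z 0.0534 x [-0.0611 -0.0424] y [-0.0711 -0.0261]
[413. 221.] [403 204  21  37 625] z 0.0535 x [-0.0609 -0.0423] y [-0.152  -0.1126]
(372, 233) [ -89.1 -153.2   32.9]
(372, 240) [ -93.6 -153.4   53.5]
(372, 262) [ -78.4 -204.6    1.4]
(300, 234) [-171.  -153.    38.1]
(280, 235) [-193.  -148.6   52.7]
(272, 150) [-200.7  -56.7   55.4]
(284, 150) [-189.1  -60.1   30.7]
(281, 60) [-192.2   30.3   30.8]
(270, 60) [-201.8   27.8   55.7]
right rim y [-0.16499473 -0.15639071 -0.14357122] x [-0.18811713 -0.00080957] 2629 0.08115551501041757 [ 0.01601605 -0.15540427]
front rim x [-0.20460459 -0.19876928 -0.19301565] 2710 0.05632674373827756 [ 0.00021701 -0.19876492]
bar x [-0.04183707 -0.0278075  -0.01205923] 0.06139564487593674 [-0.00817253 -0.02790995]
```

The case frame is confirmed to under 1 mm: blocks, walls and bar all match the description. I'll go to the wide slab at (0.411,0.171), yaw −21.6°, gripping it 20 mm towards its front end.

servo_tool:
  commands:
    - [[-0.014, 0.038, 0.01], 0.12, 1]
    - [[-0.014, 0.038, 0.0], 0.12, 1]
    - [[-0.014, 0.038, 0], 0.12, 1]
    - [[-0.014, 0.038, 0], 0.12, 1]
    - [[-0.014, 0.038, 0], 0.12, 1]

```text
clock: 16.4
tcp_pos: [0.4529, -0.0098, 0.2306]
orientation: [[0.741, -0.028, -0.671], [0.67, -0.031, 0.741], [-0.042, -0.999, -0.005]]
force: [0.2, -0.3, -0.3]
gripper_width: 1.003
```

servo_tool:
  commands:
    - [[-0.014, 0.038, -0.01], 0.12, 1]
    - [[-0.014, 0.038, -0.01], 0.12, 1]
    - [[-0.014, 0.038, -0.01], 0.12, 1]
    - [[-0.014, 0.038, 0], 0.11, 1]
    - [[0, 0, 0], 0, 1]

```text
clock: 16.9
tcp_pos: [0.3848, 0.1527, 0.1917]
orientation: [[0.327, -0.026, -0.945], [0.944, -0.042, 0.328], [-0.048, -0.999, 0.01]]
force: [-0.5, 0.8, -1.1]
gripper_width: 0.998
```

```bash
cat > see.py <<'E'
import sys
from h import *
from slabs import find
s=readout.read_state();t=s["tcp_pos"];o=s["orientation"]
print("tcp",t,"tooly",o[:,1],"yaw",np.degrees(np.arctan2(o[1,0],o[0,0])),"F",s["force"],"w",s["gripper_width"],"t",s["clock"])
tip=t-.036*o[:,1];print("tip",tip,"grasp",t-.055*o[:,1],"case tip",tocase(tip))
n,f=sys.argv[1:3]
c,p,d=snap(n,f);find(c,p,d,vmax=100 if n=="wrist" else 75)
E
python3 see.py wrist w18
```

```text
tcp [0.38484142 0.15267644 0.1917145 ] tooly [-0.02557609 -0.04223148 -0.99878044] yaw 70.90086832142313 F [-0.47579825  0.81816087 -1.08639286] w 0.9981297523778835 t 16.9
tip [0.38576216 0.15419677 0.2276706 ] grasp [0.38624811 0.15499917 0.24664743] case tip [-0.28820844  0.29789686  0.2276706 ]
[222. 324.] c [520.5  30.5] size [112.9  55.3] long axis yaw 36.9
[447. 282.] c [540.8 278.4] size [51.  23.6] long axis yaw 28.2
[359. 205.] c [431.6 208.1] size [ 57.2 111.3] long axis yaw 158.3
[142. 193.] c [347.  -4.] size [110.5  61.6] long axis yaw 9.6
[475. 142.] c [406.6 332.4] size [111.6  49.5] long axis yaw 8.3
```

View pics/w18.png

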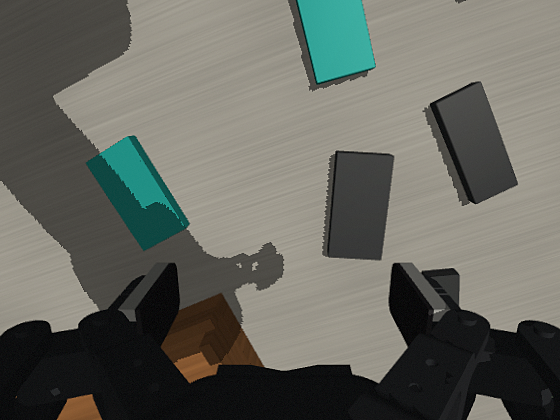

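The wide slab has been knocked aside: the wrist now sees it at (359,205), which is (0.431,0.207), while the medium has not moved. I'll adjust to it.

servo_tool:
  commands:
    - [[0.013, 0.03, -0.02], -0.045, 1]
    - [[0.013, 0.03, -0.03], 0, 1]
    - [[0, 0, -0.03], 0, 1]
    - [[0, 0, 0], 0, 1]

```text
clock: 17.35
tcp_pos: [0.4111, 0.2105, 0.1062]
orientation: [[0.379, -0.032, -0.925], [0.924, -0.044, 0.381], [-0.053, -0.999, 0.013]]
force: [-0.4, -0.2, 0.1]
gripper_width: 0.999
```

```bash
python3 see.py wrist w19
python3 - <<'E'
from h import *
c=get_calibration("wrist");d=np.load("pics/w19.npy");P=cloud(c,d);t=readout.read_state()["tcp_pos"]
for u in (165,170,175,395,400,405): 
    col=P[230:330,u]-t; print(u,[(230+i,np.round(col[i]*1000).tolist()) for i in range(0,100,8) if col[i,2]>0.0][:3])
E
```

```text
tcp [0.41112475 0.21050912 0.10620484] tooly [-0.03186854 -0.04410901 -0.9985183 ] yaw 67.67078728123657 F [-0.37679911 -0.1844169   0.06613259] w 0.9991017817238746 t 17.35
tip [0.41227202 0.21209705 0.1421515 ] grasp [0.41287752 0.21293512 0.16112335] case tip [-0.25521938  0.35236645  0.1421515 ]
[396. 340.] c [556.1 251.8] size [11.3 41.3] long axis yaw 167.4
[298. 223.] c [432.  208.5] size [ 56.2 111.3] long axis yaw 158.2
[ 33. 220.] c [347.3  -2.5] size [108.5  65.4] long axis yaw 9.5
[443. 133.] c [407.2 332.9] size [110.5  48.4] long axis yaw 8.6
165 [(270, [-26.0, -33.0, 60.0]), (278, [-23.0, -33.0, 62.0]), (286, [-21.0, -34.0, 63.0])]
170 [(270, [-24.0, -33.0, 56.0]), (278, [-21.0, -34.0, 58.0]), (286, [-19.0, -35.0, 58.0])]
175 [(270, [-21.0, -35.0, 50.0]), (278, [-19.0, -36.0, 51.0]), (286, [-17.0, -36.0, 54.0])]
395 [(270, [9.0, 45.0, 49.0]), (278, [13.0, 44.0, 50.0]), (286, [15.0, 43.0, 51.0])]
400 [(270, [7.0, 46.0, 54.0]), (278, [10.0, 45.0, 56.0]), (286, [13.0, 44.0, 56.0])]
405 [(270, [8.0, 48.0, 55.0]), (278, [8.0, 46.0, 60.0]), (286, [10.0, 45.0, 62.0])]
```

View pics/w19.png

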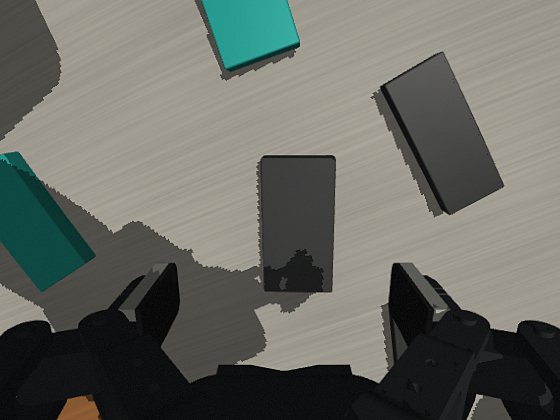

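servo_tool:
  commands:
    - [[0.001, 0.004, -0.04], 0.01, 1]
    - [[0, 0, -0.04], 0, 1]
    - [[0, 0, -0.03], 0, 1]
    - [[0, 0, -0.015], 0, 1]
    - [[0, 0, 0], 0, 1]

```text
clock: 17.9
tcp_pos: [0.4189, 0.2117, -0.0134]
orientation: [[0.378, -0.017, -0.926], [0.925, -0.041, 0.378], [-0.045, -0.999, 0.0]]
force: [0.8, -0.1, 0.2]
gripper_width: 1.0
```

servo_tool:
  commands:
    - [[-0.006, 0.003, -0.012], 0.005, 1]
    - [[0, 0, -0.01], 0, 1]
    - [[0, 0, 0], 0, 1]

```text
clock: 18.2
tcp_pos: [0.4166, 0.2139, -0.0315]
orientation: [[0.377, -0.01, -0.926], [0.926, -0.04, 0.377], [-0.041, -0.999, -0.006]]
force: [0.1, 0.2, 0.8]
gripper_width: 1.001
```

```bash
python3 see.py wrist w20
```

```text
tcp [ 0.41658103  0.21387372 -0.0315436 ] tooly [-0.00997899 -0.03992305 -0.99915293] yaw 67.86339006808655 F [0.11214495 0.23746486 0.76341919] w 1.000590330188298 t 18.2
tip [0.41694027 0.21531095 0.0044259 ] grasp [0.41712987 0.21606948 0.02340981] case tip [-0.25021267  0.35502249  0.0044259 ]
[400. 290.] c [437.1 258.6] size [12.1 28.3] long axis yaw 158.4
[169. 287.] c [402.5 171.7] size [10.5 27.2] long axis yaw 164.6
[282. 276.] c [416.1 215.2] size [56.2 79.6] long axis yaw 158.0
[528. 135.] c [403.  309.6] size [ 36.1 108.4] long axis yaw 169.0
[150.   6.] c [306.1 213.4] size [17.1  4.1] long axis yaw 85.2
```

View pics/w20.png

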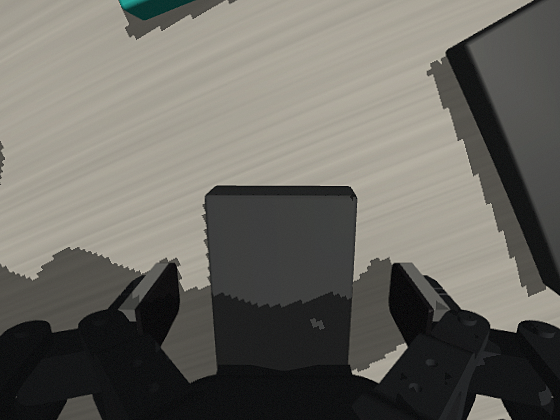

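servo_tool:
  commands:
    - [[-0.001, 0, -0.009], 0, 1]
    - [[0, 0, 0], 0, 1]
    - [[0, 0, 0], 0, -1]
    - [[0, 0, 0], 0, -1]
    - [[0, 0, 0], 0, -1]
  newtons: 60

```text
clock: 18.75
tcp_pos: [0.4231, 0.2169, -0.0343]
orientation: [[0.379, 0.008, -0.925], [0.925, -0.033, 0.378], [-0.027, -0.999, -0.019]]
force: [-0.6, -1.0, -4.0]
gripper_width: 0.644
```

servo_tool:
  commands:
    - [[0, 0, 0], 0, -1]
    - [[0, 0, 0.02], 0, -1]
    - [[0, 0, 0.03], 0, -1]
    - [[0, 0, 0], 0, -1]

```text
clock: 19.15
tcp_pos: [0.4213, 0.2164, 0.016]
orientation: [[0.379, 0.003, -0.926], [0.925, -0.034, 0.378], [-0.03, -0.999, -0.016]]
force: [0.4, -0.1, -3.3]
gripper_width: 0.642
```

```bash
python3 see.py wrist w21
```

```text
tcp [0.42131379 0.21640348 0.01595654] tooly [ 0.00284715 -0.03401471 -0.99941728] yaw 67.73874062300256 F [ 0.35591448 -0.06228037 -3.26922334] w 0.642351585999002 t 19.15
tip [0.42121129 0.21762801 0.05193556] grasp [0.4211572  0.21827429 0.07092449] case tip [-0.24570364  0.35683331  0.05193556]
[437. 401.] c [553.1 262.2] size [49.  21.8] long axis yaw 15.2
[480.  98.] c [407.4 332.6] size [110.6  49.4] long axis yaw 8.5
[206.  14.] c [306.7 225.7] size [40.5  3.5] long axis yaw 86.3
```

View pics/w21.png

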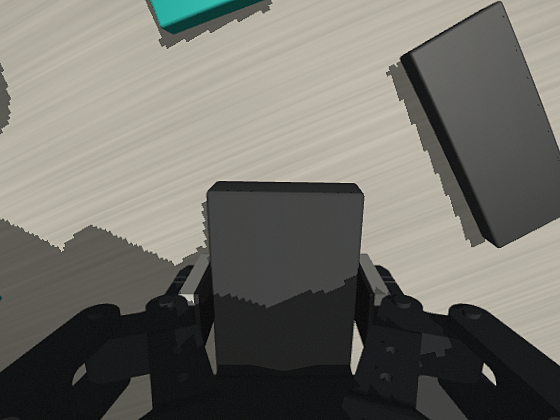

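```bash
cat > hand.py <<'E'
import sys
from h import *
# slab in hand: front end & tilt, from wrist depth
def hand(name,cal=None,umin=190,umax=375,vmin=150,vmax=360):
    s=readout.read_state();t=s["tcp_pos"];o=s["orientation"]
    c,p,d=snap("wrist",name)
    P=cloud(c,d);sub=np.zeros(d.shape,bool);sub[vmin:vmax,umin:umax]=1
    zt=np.median(P[250:330,270:300][...,2]);
    m=sub&(abs(P[...,2]-zt)<.012)
    q=P[m]
    A=np.c_[q[:,0],q[:,1],np.ones(len(q))];co=np.linalg.lstsq(A,q[:,2],rcond=None)[0]
    r=abs(A@co-q[:,2])<.002
    q=q[r];co=np.linalg.lstsq(A[r],q[:,2],rcond=None)[0]
    n=o[:,2].copy();n[2]=0;n/=np.linalg.norm(n)   # camera side direction
    e=np.array([-n[1],n[0],0])
    a=(q-t)@n; b=(q-t)@e
    print("slab top z at tool",co[0]*t[0]+co[1]*t[1]+co[2],"slope along n",co[:2]@n[:2],"slope across",co[:2]@e[:2])
    print("front end dist along camera dir",np.percentile(a,99.5),"across",np.percentile(b,[1,99]),"mid",np.mean(np.percentile(b,[1,99])))
    # edge yaw: left and right edges by bins
    bins=np.arange(np.percentile(a,99.5)-.04,np.percentile(a,99.5)-.002,.004);L=[];R=[]
    for k in bins:
        w=(a>=k)&(a<k+.004)
        if w.sum()>10: L.append((k,b[w].min()));R.append((k,b[w].max()))
    L=np.array(L);R=np.array(R)
    mid=(L[:,1]+R[:,1])/2;pf=np.polyfit(L[:,0],mid,1);print("mid line slope (rad)",pf[0],"mid at end",np.polyval(pf,np.percentile(a,99.5)))
    yaw=np.arctan2(-n[1],-n[0])  # slab forward dir
    print("forward yaw deg",np.degrees(yaw),"slab yaw deg",np.degrees(yaw+np.arctan(pf[0])))
    fe=np.percentile(a,99.5)
    ce=t+n*(fe-.055)+e*np.polyval(pf,fe-.055);print("slab centre",ce[:2],"case",tocase(ce)[:2],"rel tcp",(ce-t)[:2], "tcp",t,"tooly",o[:,1],"F",s["force"],"w",s["gripper_width"])
if __name__=="__main__": hand(sys.argv[1],*(()))
E
python3 hand.py w22
```

```text
slab top z at tool 0.0 slope along n 0.0 slope across 0.0Traceback (most recent call last):
  File "hand.py", line 30, in <module>
    if __name__=="__main__": hand(sys.argv[1],*(()))
                             ~~~~^^^^^^^^^^^^^^^^^^^
  File "hand.py", line 18, in hand
    print("front end dist along camera dir",np.percentile(a,99.5),"across",np.percentile(b,[1,99]),"mid",np.mean(np.percentile(b,[1,99])))
                                            ~~~~~~~~~~~~~^^^^^^^^
    return _quantile_unchecked(
        a, q, axis, out, overwrite_input, method, keepdims, weights)
    return _ureduce(a,
                    func=_quantile_ureduce_func,
    ...<5 lines>...
                    overwrite_input=overwrite_input,
                    method=method)
    r = func(a, **kwargs)
    result = _quantile(arr,
                       quantiles=q,
    ...<2 lines>...
                       out=out,
                       weights=wgt)
    slices_having_nans = np.isnan(arr[-1, ...])
                                  ~~~^^^^^^^^^
IndexError: index -1 is out of bounds for axis 0 with size 0
```

NaN readings in the median window broke that; I'll use nanmedian.

```bash
sed -i 's/np.median(P\[250:330,270:300\]/np.nanmedian(P[210:290,260:310]/' hand.py; python3 hand.py w22; python3 -c "
import numpy as np;d=np.load('pics/w22.npy');print(d[150:370:15,285])"
```

```text
slab top z at tool 0.06727788481352256 slope along n 0.006634529728751883 slope across 0.0073461917837180785
front end dist along camera dir 0.040921980382388166 across [-0.02924998  0.02537873] mid -0.0019356229734809275
mid line slope (rad) 0.002480778141036317 mid at end -0.001873878469406654
forward yaw deg -22.244593549930702 slab yaw deg -22.102455724124923
slab centre [0.43318153 0.21238047] case [-0.23441587  0.35024471] rel tcp [ 0.01379131 -0.00346869] tcp [0.41939022 0.21584915 0.0130779 ] tooly [-0.00224541 -0.03525865 -0.9993757 ] F [ 0.00600486 -0.22451633 -3.62372418] w 0.638759897550846
[0.18516488 0.1882805  0.18975821 0.12466479 0.12478893 0.12629746
 0.12843    0.13085416 0.13305724 0.13378601 0.13586727 0.1384687
 0.14043593 0.14278865 0.14441915]
```

The slab hangs nearly flat in the grip, with its centre 14 mm ahead of the TCP and its bottom at TCP+36 mm. I'll carry it over the case to lay it at case x = −0.128, y = 0.092.

servo_tool:
  commands:
    - [[0, 0, 0.04], 0, -1]
    - [[0, 0, 0.04], 0, -1]
    - [[0, 0, 0.03], 0, -1]
    - [[0.019, -0.036, 0], 0.07, -1]
    - [[0.019, -0.036, 0], 0.07, -1]
  newtons: 80

```text
clock: 19.8
tcp_pos: [0.4519, 0.1437, 0.1191]
orientation: [[0.236, -0.013, -0.972], [0.971, -0.041, 0.236], [-0.043, -0.999, 0.003]]
force: [0.9, -1.0, -3.2]
gripper_width: 0.632
```

servo_tool:
  commands:
    - [[0.019, -0.036, 0], 0.07, -1]
    - [[0.019, -0.036, 0], 0.07, -1]
    - [[0.019, -0.036, 0], 0.07, -1]
    - [[0.019, -0.036, 0], 0.07, -1]
    - [[0, 0, 0], 0, -1]

```text
clock: 20.3
tcp_pos: [0.5285, -0.0099, 0.1111]
orientation: [[-0.053, -0.012, -0.999], [0.998, -0.043, -0.052], [-0.043, -0.999, 0.015]]
force: [-0.2, 1.7, -3.7]
gripper_width: 0.63
```

```bash
python3 hand.py w23
```

```text
slab top z at tool 0.16509992577896035 slope along n 0.03182706966793568 slope across 0.0159233163523576
front end dist along camera dir 0.0395209052026117 across [-0.0297588   0.02460853] mid -0.002575134769629556
mid line slope (rad) 0.0002470061228890979 mid at end -0.0025949894409478917
forward yaw deg 3.002068028718445 slab yaw deg 3.0162204367860577
slab centre [ 0.5438041  -0.00652483] case [-0.14968677  0.12007551] rel tcp [0.01532124 0.00341567] tcp [ 0.52848287 -0.0099405   0.11108022] tooly [-0.01235201 -0.04336634 -0.99898288] F [-0.17341702  1.71414989 -3.6764962 ] w 0.6303374197358668
```

servo_tool:
  commands:
    - [[0.013, -0.013, 0], 0.032, -1]
    - [[0.012, -0.013, -0.01], 0.031, -1]
    - [[0, 0, -0.02], 0, -1]
    - [[0, 0, -0.02], 0, -1]
    - [[0, 0, 0], 0, -1]

```text
clock: 20.85
tcp_pos: [0.5489, -0.031, 0.0528]
orientation: [[-0.118, -0.023, -0.993], [0.992, -0.04, -0.117], [-0.037, -0.999, 0.028]]
force: [-0.8, 0.2, -3.3]
gripper_width: 0.633
```

```bash
python3 hand.py w24
```

```text
slab top z at tool 0.10681373547107476 slope along n 0.044577276197498905 slope across 0.010090593800024533
front end dist along camera dir 0.03883680434848497 across [-0.02947456  0.02492999] mid -0.002272285041640145
mid line slope (rad) 0.001613256343687357 mid at end -0.0023241061616419006
forward yaw deg 6.72290565051408 slab yaw deg 6.815338350091802
slab centre [ 0.56467973 -0.02673493] case [-0.13127238  0.09759996] rel tcp [0.01576959 0.00428843] tcp [ 0.54891014 -0.03102336  0.05280838] tooly [-0.02307653 -0.03956755 -0.99895039] F [-0.82631745  0.18000034 -3.27948429] w 0.6326596079920577
```

View pics/w24.png

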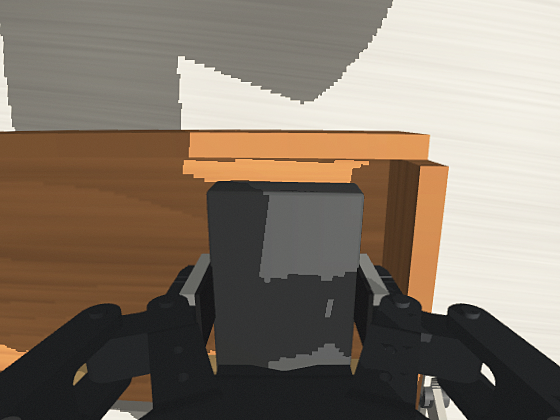

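servo_tool:
  commands:
    - [[0.002, -0.005, -0.015], 0, -1]
    - [[0, 0, -0.015], 0, -1]
    - [[0, 0, -0.012], 0, -1]
    - [[0, 0, 0], 0, -1]

```text
clock: 21.3
tcp_pos: [0.5525, -0.0358, 0.0109]
orientation: [[-0.119, -0.018, -0.993], [0.992, -0.041, -0.118], [-0.038, -0.999, 0.023]]
force: [-1.1, -1.0, -2.9]
gripper_width: 0.63
```

```bash
python3 hand.py w25
```

```text
slab top z at tool 0.06492254943564657 slope along n 0.018883363586475806 slope across 0.01086322726414278
front end dist along camera dir 0.039266582597991755 across [-0.02965692  0.02481584] mid -0.0024205369531599564
mid line slope (rad) 0.0040201705101677076 mid at end -0.0023355117325742684
forward yaw deg 6.798080696356883 slab yaw deg 7.028418258630156
slab centre [ 0.56785521 -0.0313927 ] case [-0.1286533   0.09260808] rel tcp [0.01532017 0.00440102] tcp [ 0.55253504 -0.03579372  0.01093481] tooly [-0.01844576 -0.04074572 -0.99899927] F [-1.05027343 -1.01853374 -2.93727297] w 0.6299841942699368
```

servo_tool:
  commands:
    - [[0, -0.001, -0.009], -0.004, -1]
    - [[0, 0, -0.005], 0, -1]
    - [[0, 0, 0], 0, -1]

```text
clock: 21.65
tcp_pos: [0.5542, -0.0372, -0.0018]
orientation: [[-0.115, -0.014, -0.993], [0.993, -0.042, -0.114], [-0.04, -0.999, 0.019]]
force: [-0.5, 0.1, -1.7]
gripper_width: 0.636
```

servo_tool:
  commands:
    - [[0, 0, -0.003], 0, -1]
    - [[0.006, 0.001, 0], 0, -1]
    - [[0.006, 0.001, 0], 0, -1]
    - [[0.006, 0.001, 0], 0, -1]
    - [[0, 0, 0], 0, -1]

```text
clock: 22.15
tcp_pos: [0.5733, -0.0345, -0.0025]
orientation: [[-0.115, -0.013, -0.993], [0.993, -0.043, -0.114], [-0.041, -0.999, 0.018]]
force: [0.8, 0.4, -3.4]
gripper_width: 0.636
```

```bash
python3 hand.py w26
```

```text
slab top z at tool 0.0515224880514977 slope along n 0.02322997026427442 slope across 0.013774011438824325
front end dist along camera dir 0.03946841034297088 across [-0.02969234  0.02467985] mid -0.0025062464605945106
mid line slope (rad) -0.04141395488057921 mid at end -0.003000851046093935
forward yaw deg 6.570663233799946 slab yaw deg 4.199173579676383
slab centre [ 0.58869566 -0.03203213] case [-0.10802446  0.08957755] rel tcp [0.01534683 0.00249559] tcp [ 0.57334883 -0.03452772 -0.00248648] tooly [-0.01295328 -0.04282876 -0.99899845] F [ 0.78266123  0.37351398 -3.44586198] w 0.6361785305405608
```

servo_tool:
  commands:
    - [[0.007, 0.001, 0], 0, -1]
    - [[0.007, 0.001, 0], 0, -1]
    - [[0.007, 0.001, 0], 0, -1]
    - [[0, 0, 0], 0, -1]

```text
clock: 22.6
tcp_pos: [0.596, -0.0315, -0.0026]
orientation: [[-0.115, -0.013, -0.993], [0.993, -0.043, -0.114], [-0.041, -0.999, 0.018]]
force: [0.7, 0.3, -1.8]
gripper_width: 0.634
```

```bash
python3 hand.py w27
```

```text
slab top z at tool 0.051422926631001564 slope along n 0.02217701512978853 slope across 0.014038998407320204
front end dist along camera dir 0.03943719543305778 across [-0.02971892  0.02468774] mid -0.0025155891368842387
mid line slope (rad) 0.0019347751315363752 mid at end -0.002511100207609889
forward yaw deg 6.560935753763229 slab yaw deg 6.671790064784931
slab centre [ 0.61115467 -0.02708227] case [-0.08514537  0.09191322] rel tcp [0.01516181 0.00437857] tcp [ 0.59599286 -0.03146085 -0.00256517] tooly [-0.01271131 -0.04301339 -0.99899363] F [ 0.72250185  0.34003589 -1.77694578] w 0.6341480895132491
```

View pics/w27.png

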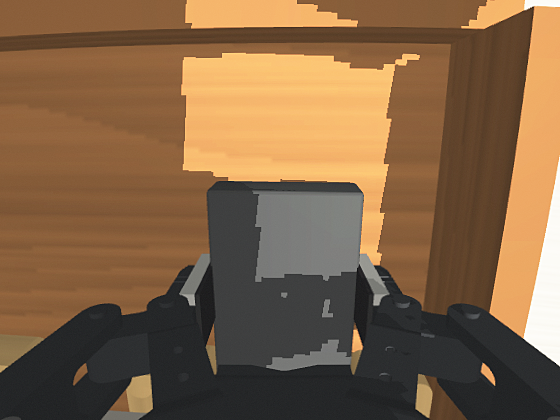

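servo_tool:
  commands:
    - [[0.006, 0.001, 0], 0, -1]
    - [[0.005, 0.001, 0], 0, -1]
    - [[0.004, 0, 0], 0, -1]
    - [[0, 0, 0], 0, -1]

```text
clock: 23.05
tcp_pos: [0.6116, -0.0295, -0.0026]
orientation: [[-0.115, -0.014, -0.993], [0.993, -0.043, -0.114], [-0.041, -0.999, 0.019]]
force: [0.6, -0.9, -1.5]
gripper_width: 0.636
```

servo_tool:
  commands:
    - [[0.003, 0, 0], 0, -1]
    - [[0.002, 0, 0], 0, -1]

```text
clock: 23.25
tcp_pos: [0.6143, -0.0295, -0.0031]
orientation: [[-0.116, -0.02, -0.993], [0.992, -0.043, -0.115], [-0.04, -0.999, 0.025]]
force: [-18.2, -3.6, 4.4]
gripper_width: 0.635
```

It meets the far wall at 18 N, which is home. I'll release it by opening only a little, rise, and then nudge its front end to confirm.

servo_tool:
  commands:
    - [[0, 0, 0], 0, 0.55]
    - [[0, 0, 0], 0, 0.55]
    - [[0, 0, 0.03], 0, 0.55]
    - [[-0.01, -0.001, 0.04], 0, 0.55]
    - [[-0.04, -0.004, 0.03], 0, 0.55]

```text
clock: 23.75
tcp_pos: [0.5646, -0.0391, 0.0958]
orientation: [[-0.116, -0.024, -0.993], [0.992, -0.049, -0.115], [-0.046, -0.999, 0.029]]
force: [0.7, -0.7, 0.1]
gripper_width: 0.779
```

```bash
cat > incase.py <<'E'
import sys
from h import *
def incase(n,f):
    s=readout.read_state();t=s["tcp_pos"];o=s["orientation"]
    print("tcp",t,"case",tocase(t),"tooly",np.round(o[:,1],3),"yaw",np.degrees(np.arctan2(o[1,0],o[0,0])),"t",s["clock"])
    c,p,d=snap(n,f);Q=tocase(cloud(c,d));hsv=cv2.cvtColor(p,cv2.COLOR_BGR2HSV)
    m=((Q[...,2]>.042)&(Q[...,2]<.056)&(hsv[...,1]<70)&(abs(Q[...,1])<.15)&(Q[...,0]>-.19)&(Q[...,0]<-.045)).astype(np.uint8)
    m=cv2.morphologyEx(m,cv2.MORPH_OPEN,np.ones((3,3)))
    k,l,st,ce=cv2.connectedComponentsWithStats(m)
    for i in range(1,k):
        if st[i,4]<80: continue
        v=np.argwhere(l==i)[:,::-1]; q=tocase(onplane(c,v,.048))
        print("px",np.round(ce[i]),st[i,4],"front x",np.percentile(q[:,0],1),"y",np.percentile(q[:,1],[1,99]),"z",np.median(Q[l==i][:,2]))
incase(*sys.argv[1:3])
E
python3 incase.py wrist w28;python3 incase.py top t28
```

```text
tcp [ 0.56462991 -0.0390839   0.0957527 ] case [-0.13274122  0.08533856  0.0957527 ] tooly [-0.024 -0.049 -0.999] yaw 96.67683225773833 t 23.75
px [294. 284.] 8405 front x -0.12283009348544233 y [0.06327876 0.11771209] z 0.04943367196941123
tcp [ 0.55992768 -0.03911649  0.09974341] case [-0.13741604  0.08584664  0.09974341] tooly [-0.023 -0.05  -0.998] yaw 96.68251889200549 t 23.8
```

View pics/w28.png

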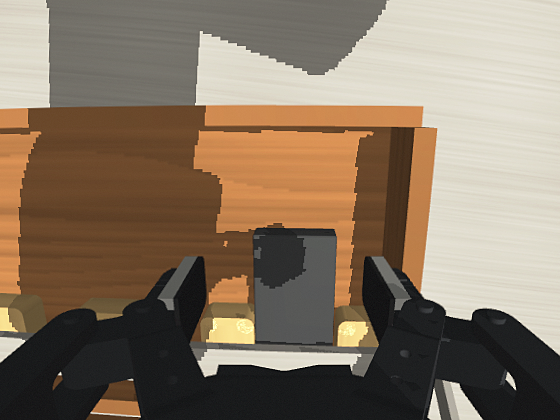

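View pics/t28.png

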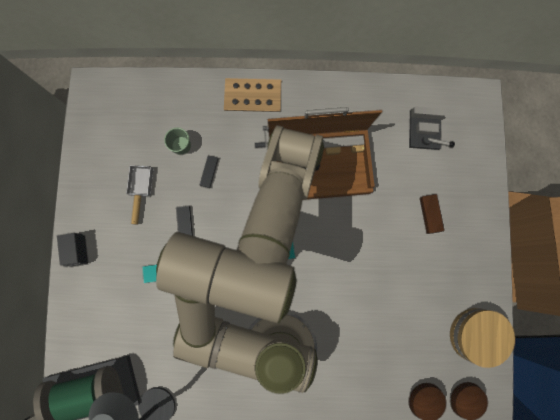

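Front end at case x = −0.1228 against −0.122 expected. I'll give it a short confirming nudge with shut fingers.

servo_tool:
  commands:
    - [[-0.01, 0.003, 0], 0, -1]
    - [[0, 0, -0.03], 0, -1]
    - [[0, 0, -0.035], 0, -1]
    - [[0, 0, -0.025], 0, -1]
    - [[0, 0, 0], 0, -1]
  newtons: 60

```text
clock: 24.35
tcp_pos: [0.5545, -0.0359, 0.0068]
orientation: [[-0.114, -0.014, -0.993], [0.992, -0.05, -0.113], [-0.048, -0.999, 0.02]]
force: [-0.5, -0.8, 0.0]
gripper_width: 0.0
```

```bash
python3 incase.py wrist w29
```

```text
tcp [ 0.55448438 -0.03590172  0.00678627] case [-0.14245377  0.08966575  0.00678627] tooly [-0.014 -0.05  -0.999] yaw 96.5707691839427 t 24.35
px [284. 255.] 369 front x -0.15449336811085312 y [0.08535123 0.09857849] z 0.05035853187108191
px [259. 266.] 95 front x -0.14853876772236857 y [0.0783563  0.08421746] z 0.05200629699718487
px [309. 267.] 118 front x -0.14892893934741075 y [0.09943406 0.10561363] z 0.0520100477984604
px [283. 359.] 291 front x -0.10913589476133768 y [0.08891218 0.0947709 ] z 0.04951717635131525
```

servo_tool:
  commands:
    - [[0, 0, -0.006], 0, -1]
    - [[0.004, 0, 0], 0, -1]
    - [[0.004, 0.001, 0], 0, -1]
    - [[0.003, 0, 0], 0, -1]

```text
clock: 24.8
tcp_pos: [0.5641, -0.0357, 0.005]
orientation: [[-0.115, -0.022, -0.993], [0.992, -0.052, -0.114], [-0.049, -0.998, 0.027]]
force: [-27.1, -3.8, 10.9]
gripper_width: -0.005
```

The nudge is firm at 27 N, so it is home. Next is the medium slab at about (0.407,0.332), yaw 8.4°.

servo_tool:
  commands:
    - [[-0.01, 0, 0], 0, -1]
    - [[0, 0, 0.045], 0, -1]
    - [[0, 0, 0.045], 0, 1]
    - [[0, 0, 0.045], 0, 1]
    - [[-0.017, 0.036, 0.01], 0, 1]

```text
clock: 25.3
tcp_pos: [0.5379, -0.0015, 0.1575]
orientation: [[-0.111, -0.02, -0.994], [0.993, -0.053, -0.11], [-0.05, -0.998, 0.026]]
force: [1.6, 1.3, -0.6]
gripper_width: 0.509
```

servo_tool:
  commands:
    - [[-0.017, 0.038, 0], 0, 1]
    - [[-0.017, 0.038, 0], 0, 1]
    - [[-0.017, 0.038, 0], 0, 1]
    - [[-0.017, 0.038, 0], 0, 1]
    - [[-0.017, 0.038, 0], 0, 1]

```text
clock: 25.8
tcp_pos: [0.4534, 0.1944, 0.1664]
orientation: [[-0.106, -0.004, -0.994], [0.993, -0.052, -0.106], [-0.052, -0.999, 0.009]]
force: [0.2, -0.1, 0.0]
gripper_width: 1.002
```

servo_tool:
  commands:
    - [[-0.017, 0.038, 0], 0, 1]
    - [[-0.017, 0.038, 0], 0, 1]
    - [[-0.017, 0.038, 0], 0.03, 1]
    - [[0, 0, 0], 0, 1]

```text
clock: 26.2
tcp_pos: [0.3994, 0.3177, 0.1713]
orientation: [[-0.142, 0.006, -0.99], [0.989, -0.048, -0.142], [-0.048, -0.999, 0.001]]
force: [-0.2, 0.4, -0.6]
gripper_width: 1.003
```

```bash
python3 see.py wrist w30
```

```text
tcp [0.3994454  0.3176941  0.17127363] tooly [ 0.00612359 -0.04762672 -0.99884643] yaw 98.15615992453007 F [-0.15265042  0.36941111 -0.60209844] w 1.002555114891668 t 26.2
tip [0.39922495 0.31940866 0.2072321 ] grasp [0.3991086  0.32031357 0.22621018] case tip [-0.2558459   0.46046648  0.2072321 ]
[396. 350.] c [564.2 456.8] size [ 9.8 46.2] long axis yaw 176.8
[215. 334.] c [582.3 260.1] size [ 36.4 116.3] long axis yaw 167.2
[ 18. 268.] c [542.2  37.4] size [123.1  21.6] long axis yaw 7.1
[461. 249.] c [440.4 492.2] size [ 8.7 91.3] long axis yaw 176.8
[307. 191.] c [407.1 334. ] size [110.1  46.1] long axis yaw 8.4
[  3. 113.] c [372.1  33.8] size [10.9 50.2] long axis yaw 177.0
```

View pics/w30.png

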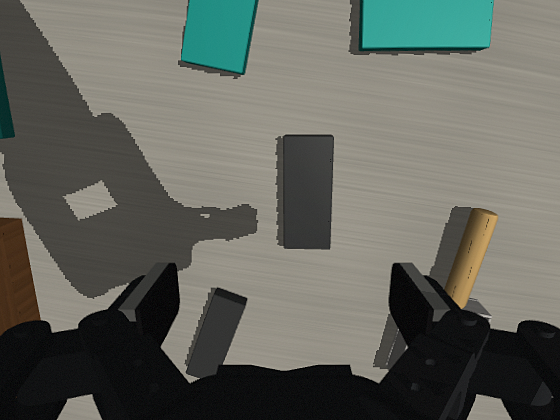

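The medium slab is at (307,191), with the scoop handle at (470,250) clear to the right.

servo_tool:
  commands:
    - [[-0.012, 0.012, -0.045], 0, 1]
    - [[-0.002, 0, -0.045], 0, 1]
    - [[-0.002, 0, -0.045], 0, 1]
    - [[0, 0, -0.03], 0, 1]
    - [[0, 0, 0], 0, 1]

```text
clock: 26.75
tcp_pos: [0.3891, 0.3264, 0.006]
orientation: [[-0.135, 0.017, -0.991], [0.99, -0.044, -0.135], [-0.046, -0.999, -0.011]]
force: [-0.3, 0.6, -0.1]
gripper_width: 1.001
```

```bash
python3 see.py wrist w31
```

```text
tcp [0.38913534 0.32638799 0.00600389] tooly [ 0.01749613 -0.04367954 -0.99889238] yaw 97.74566203839355 F [-0.29221939  0.6302576  -0.12799869] w 1.0012813737479351 t 26.75
tip [0.38850548 0.32796046 0.04196402] grasp [0.38817305 0.32879037 0.06094297] case tip [-0.26551141  0.47019367  0.04196402]
[293. 270.] c [405.2 333.8] size [109.1  46.2] long axis yaw 8.5
[476.   7.] c [268.7 391.7] size [ 4.2 70.3] long axis yaw 98.4
[165.  30.] c [295.7 262.6] size [ 4.2 25.8] long axis yaw 175.1
```

servo_tool:
  commands:
    - [[-0.002, 0.003, -0.018], 0.012, 1]
    - [[-0.001, 0, -0.015], 0, 1]
    - [[-0.001, 0, -0.01], 0, 1]
    - [[0, 0, 0], 0, 1]

```text
clock: 27.2
tcp_pos: [0.3931, 0.3312, -0.0279]
orientation: [[-0.143, 0.033, -0.989], [0.989, -0.036, -0.144], [-0.04, -0.999, -0.028]]
force: [-0.3, -1.5, 0.5]
gripper_width: 1.0
```

```bash
python3 see.py wrist w32
```

```text
tcp [ 0.39311362  0.33120767 -0.02793136] tooly [ 0.03323456 -0.03575056 -0.99880797] yaw 98.22696322137449 F [-0.29632944 -1.49434878  0.53018276] w 1.000081614976466 t 27.2
tip [0.39191717 0.33249469 0.00802572] grasp [0.39128572 0.33317395 0.02700308] case tip [-0.26160117  0.47430571  0.00802572]
[398. 287.] c [387.8 378.3] size [10.9 26.9] long axis yaw 173.5
[170. 283.] c [402.1 286.3] size [25.   9.7] long axis yaw 11.6
[281. 272.] c [392.5 331.9] size [84.8 46.1] long axis yaw 8.5
[115.  19.] c [302.4 262. ] size [ 6.8 12.6] long axis yaw 174.7
```

View pics/w32.png

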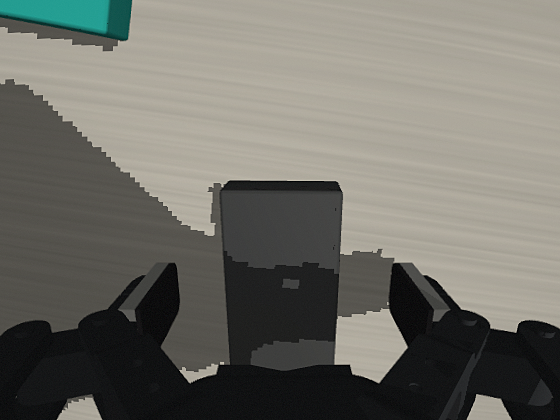

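servo_tool:
  commands:
    - [[-0.006, -0.001, -0.008], 0, 1]
    - [[-0.002, 0, -0.006], 0, 1]
    - [[0, 0, 0], 0, 1]

```text
clock: 27.55
tcp_pos: [0.3865, 0.3309, -0.0398]
orientation: [[-0.143, 0.038, -0.989], [0.989, -0.033, -0.144], [-0.038, -0.999, -0.033]]
force: [-0.0, 0.1, -0.3]
gripper_width: 1.004
```

servo_tool:
  commands:
    - [[0, 0, 0], 0, -1]
    - [[0, 0, 0], 0, -1]
    - [[0, 0, 0], 0, -1]
    - [[0, 0, 0], 0, -1]
    - [[0, 0, 0], 0, -1]
  newtons: 60

```text
clock: 28.05
tcp_pos: [0.3922, 0.3383, -0.0318]
orientation: [[-0.141, 0.054, -0.989], [0.99, -0.018, -0.142], [-0.025, -0.998, -0.051]]
force: [-0.4, -0.1, -2.6]
gripper_width: 0.525
```

servo_tool:
  commands:
    - [[0, 0, 0.03], 0, -1]
    - [[0, 0, 0.04], 0, -1]
    - [[0, 0, 0.045], 0, -1]
    - [[0, 0, 0.04], 0, -1]
    - [[0, 0, 0], 0, -1]
  newtons: 80

```text
clock: 28.55
tcp_pos: [0.3887, 0.3357, 0.1252]
orientation: [[-0.14, 0.045, -0.989], [0.99, -0.023, -0.142], [-0.029, -0.999, -0.041]]
force: [0.8, 0.3, -2.5]
gripper_width: 0.515
```

```bash
python3 hand.py w33
```

```text
slab top z at tool 0.17735580819025312 slope along n 0.0052705271432873695 slope across 0.004325929894923047
front end dist along camera dir 0.03701457726374415 across [-0.02442938  0.02091494] mid -0.0017572175989909958
mid line slope (rad) -0.01784380481935096 mid at end -0.002293643390863067
forward yaw deg 8.146607876438484 slab yaw deg 7.124341657612195
slab centre [0.4063288  0.33958689] case [-0.2464699   0.47969448] rel tcp [0.01761797 0.00384764] tcp [0.38871083 0.33573924 0.12520548] tooly [ 0.04518774 -0.02318209 -0.9987095 ] F [ 0.76707489  0.32113511 -2.53369926] w 0.5153050426467413
```

View pics/w33.png

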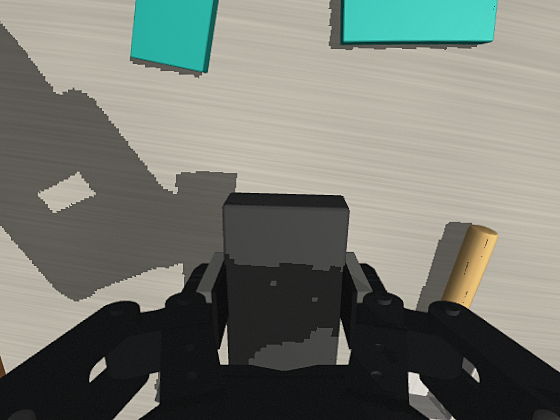

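servo_tool:
  commands:
    - [[0.013, -0.036, 0.005], 0, -1]
    - [[0.013, -0.037, 0], 0, -1]
    - [[0.013, -0.037, 0], 0, -1]
    - [[0.013, -0.037, 0], 0, -1]
    - [[0.013, -0.037, 0], 0, -1]

```text
clock: 29.1
tcp_pos: [0.4475, 0.1466, 0.1181]
orientation: [[-0.148, 0.025, -0.989], [0.988, -0.029, -0.149], [-0.032, -0.999, -0.02]]
force: [1.3, 1.1, -2.7]
gripper_width: 0.514
```

servo_tool:
  commands:
    - [[0.013, -0.037, 0], 0, -1]
    - [[0.013, -0.037, 0], 0, -1]
    - [[0.013, -0.037, 0], 0, -1]
    - [[0.013, -0.037, 0], -0.01, -1]
    - [[0.013, -0.037, 0], -0.01, -1]

```text
clock: 29.6
tcp_pos: [0.5079, -0.0464, 0.1073]
orientation: [[-0.127, 0.005, -0.992], [0.991, -0.026, -0.128], [-0.026, -1.0, -0.001]]
force: [1.4, 0.6, -1.7]
gripper_width: 0.514
```

```bash
python3 hand.py w34
```

```text
slab top z at tool 0.15949604582336033 slope along n 0.04480731879954984 slope across 0.0015094960041649068
front end dist along camera dir 0.0350297026579253 across [-0.02426546  0.02105045] mid -0.0016075041978408054
mid line slope (rad) -0.01712808052159958 mid at end -0.0021252638430815894
forward yaw deg 7.328527029798567 slab yaw deg 6.347256256087364
slab centre [ 0.52753503 -0.04264804] case [-0.16999992  0.08606162] rel tcp [0.01965623 0.00372093] tcp [ 0.5078788  -0.04636897  0.10729893] tooly [ 0.00454221 -0.02595392 -0.99965282] F [ 1.43325866  0.6001703  -1.68769158] w 0.5141345996537202
```

servo_tool:
  commands:
    - [[0.017, -0.027, 0], 0, -1]
    - [[0.017, -0.027, -0.005], 0, -1]
    - [[0.016, -0.025, -0.015], 0, -1]
    - [[0, 0, -0.02], 0, -1]
    - [[0, 0, 0], 0, -1]

```text
clock: 30.15
tcp_pos: [0.5557, -0.135, 0.0542]
orientation: [[-0.119, -0.012, -0.993], [0.993, -0.021, -0.119], [-0.02, -1.0, 0.014]]
force: [-0.7, 0.3, -2.8]
gripper_width: 0.521
```

```bash
python3 hand.py w35
```

```text
slab top z at tool 0.10635428857946053 slope along n 0.0604982340485007 slope across -0.004704607078890956
front end dist along camera dir 0.03425101998014606 across [-0.02394182  0.02130416] mid -0.0013188317018923267
mid line slope (rad) -0.019465371563119865 mid at end -0.0018183239228977376
forward yaw deg 6.831838202069505 slab yaw deg 5.716695393414058
slab centre [ 0.57622542 -0.13174427] case [-0.13187268 -0.00804049] rel tcp [0.02051271 0.00321063] tcp [ 0.55571272 -0.1349549   0.05416054] tooly [-0.01204278 -0.02133291 -0.99969989] F [-0.68988587  0.25086628 -2.80129822] w 0.5214848822619703
```

servo_tool:
  commands:
    - [[0.001, 0.008, -0.015], 0.007, -1]
    - [[0, 0, -0.015], 0, -1]
    - [[0, 0, -0.01], 0, -1]
    - [[0, 0, 0], 0, -1]

```text
clock: 30.6
tcp_pos: [0.557, -0.1254, 0.0153]
orientation: [[-0.128, -0.01, -0.992], [0.992, -0.023, -0.128], [-0.021, -1.0, 0.013]]
force: [-0.4, -0.6, -2.4]
gripper_width: 0.517
```

```bash
python3 hand.py w36
```

```text
slab top z at tool 0.06742840582026065 slope along n 0.020192667335631874 slope across -0.0030546140399653524
front end dist along camera dir 0.03466731671461862 across [-0.02468856  0.02356093] mid -0.000563814420135202
mid line slope (rad) -0.017284387307796484 mid at end -0.0018393807628986126
forward yaw deg 7.360605330269955 slab yaw deg 6.370381488014724
slab centre [ 0.57708448 -0.12193415] case [-0.12989177  0.00160588] rel tcp [0.02005127 0.00348631] tcp [ 0.55703321 -0.12542046  0.01531769] tooly [-0.01010769 -0.02258417 -0.99969385] F [-0.3806119  -0.58645561 -2.39760895] w 0.5169940289790845
```

View pics/w36.png

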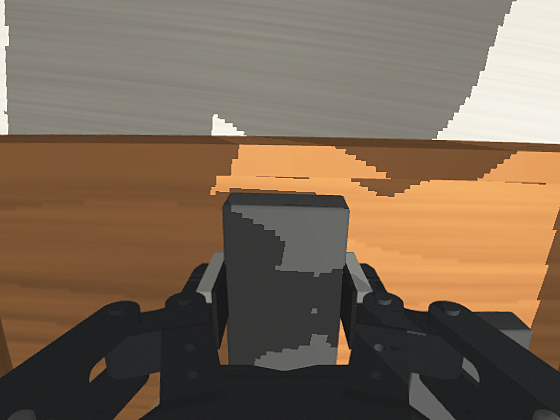

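Run:
```python
from h import *
c=get_calibration("wrist");P=cloud(c,np.load("pics/w36.npy"))
p=cv2.imread("pics/w36.png");t=readout.read_state()["tcp_pos"]
def edge(v,side):
    z=P[v,220:352,2]; ok=np.where(abs(P[v,200:370,2]-np.nanmedian(z))<.004)[0]+200
    return P[v,ok[0 if side else -1]]
L=np.array([edge(v,1) for v in range(212,250,3)]);R=np.array([edge(v,0) for v in range(212,250,3)])
for n,E in (("L",L),("R",R)):
    E=tocase(E);print(n,"case yaw deg",np.degrees(np.polyfit(E[:,0],E[:,1],1)[0]),"y at front",E[0,:2],E[-1,:2])
```

```text
L case yaw deg -0.6442563178541011 y at front [-0.1812645 -0.0209645] [-0.16693704 -0.02130371]
R case yaw deg -0.042393518992294106 y at front [-0.18178235  0.02463916] [-0.16778519  0.02445795]
```

servo_tool:
  commands:
    - [[0.001, -0.002, -0.009], 0.004, -1]
    - [[0, 0, -0.006], 0, -1]
    - [[0, 0, -0.002], 0, -1]
    - [[0, 0, 0], 0, -1]

```text
clock: 31.05
tcp_pos: [0.5596, -0.1283, 0.0005]
orientation: [[-0.133, -0.006, -0.991], [0.991, -0.025, -0.133], [-0.024, -1.0, 0.009]]
force: [-2.6, 2.0, 3.8]
gripper_width: 0.515
```

```bash
python3 hand.py w37
```

```text
slab top z at tool 0.052794809287114774 slope along n 0.06031458010538527 slope across -0.0005034880166420401
front end dist along camera dir 0.05420282610505859 across [-0.02997846  0.02816286] mid -0.0009078001889030358
mid line slope (rad) 0.03971608174871151 mid at end -0.00045737479460919396
forward yaw deg 7.620922767085473 slab yaw deg 9.895291294607835
slab centre [ 0.56006572 -0.12557115] case [-1.47215763e-01 -5.09257022e-05] rel tcp [0.00043979 0.00272414] tcp [ 5.59625936e-01 -1.28295294e-01  5.16188434e-04] tooly [-0.00561288 -0.02471115 -0.99967888] F [-2.55027957  1.96471577  3.80038953] w 0.5146966252940129
```

servo_tool:
  commands:
    - [[0, 0.002, 0.001], -0.006, -1]
    - [[0.006, 0.001, 0], 0, -1]
    - [[0.006, 0.001, 0], 0, -1]
    - [[0.006, 0.001, 0], 0, -1]
    - [[0, 0, 0], 0, -1]

```text
clock: 31.6
tcp_pos: [0.5799, -0.123, 0.0017]
orientation: [[-0.126, -0.004, -0.992], [0.992, -0.025, -0.126], [-0.024, -1.0, 0.007]]
force: [0.1, -0.2, -3.6]
gripper_width: 0.514
```

```bash
sed -i 's/<.012)$/<.006)/; s/abs(P\[...,2\]-zt)<.012/abs(P[...,2]-zt)<.007/' hand.py; python3 hand.py w38
```

```text
slab top z at tool 0.053922978463922036 slope along n 0.055187627868136496 slope across -0.0008666158273084196
front end dist along camera dir 0.03454722910479351 across [-0.02415438  0.02115262] mid -0.0015008831476288568
mid line slope (rad) -0.02117851010554818 mid at end -0.0021053702853307565
forward yaw deg 7.235404153168203 slab yaw deg 6.022146279951703
slab centre [ 0.6001126  -0.11945148] case [-0.10673091  0.00142531] rel tcp [0.02017145 0.00350901] tcp [ 0.57994115 -0.12296049  0.0017255 ] tooly [-0.00420122 -0.02520162 -0.99967356] F [ 0.07398257 -0.18334038 -3.57029508] w 0.5140801780542749
```

View pics/w38.png

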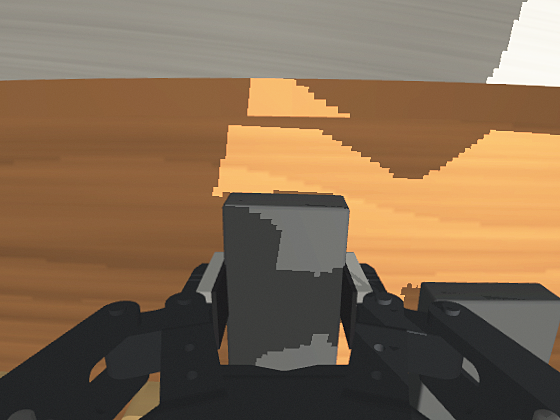

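servo_tool:
  commands:
    - [[0.006, -0.001, 0], 0.003, -1]
    - [[0.006, 0.0, 0], 0, -1]
    - [[0.006, 0.001, 0], 0, -1]
    - [[0.006, 0.001, 0], 0, -1]
    - [[0, 0, 0], 0, -1]

```text
clock: 32.15
tcp_pos: [0.6056, -0.1219, 0.0014]
orientation: [[-0.129, -0.005, -0.992], [0.991, -0.025, -0.129], [-0.024, -1.0, 0.008]]
force: [0.2, -0.1, -2.0]
gripper_width: 0.516
```

```bash
python3 hand.py w39
```

```text
slab top z at tool 0.05363814170038805 slope along n 0.05496475175728266 slope across -0.0007723908924988293
front end dist along camera dir 0.03451214987292638 across [-0.02419863  0.02123317] mid -0.0014827287817322145
mid line slope (rad) -0.01695758948102487 mid at end -0.001969908522098548
forward yaw deg 7.410003465981431 slab yaw deg 6.438498272823133
slab centre [ 0.62575936 -0.1182689 ] case [-0.0811182  -0.00034771] rel tcp [0.02018298 0.00367087] tcp [ 0.60557638 -0.12193977  0.00143288] tooly [-0.00487938 -0.02494755 -0.99967685] F [ 0.21298366 -0.12969287 -1.99122586] w 0.5157516261883736
```

Well centred, with 14 mm to go. I'll finish the slide.

servo_tool:
  commands:
    - [[0.006, 0.001, 0], 0, -1]
    - [[0.005, 0.001, 0], 0, -1]
    - [[0, 0, 0], 0, -1]

```text
clock: 32.5
tcp_pos: [0.617, -0.1198, 0.0015]
orientation: [[-0.129, -0.005, -0.992], [0.991, -0.025, -0.129], [-0.024, -1.0, 0.008]]
force: [-0.0, -0.5, -1.6]
gripper_width: 0.52
```

servo_tool:
  commands:
    - [[0.003, 0, 0], 0, -1]
    - [[0.002, 0, 0], 0, -1]

```text
clock: 32.7
tcp_pos: [0.6198, -0.1198, 0.0009]
orientation: [[-0.13, -0.012, -0.991], [0.991, -0.024, -0.129], [-0.023, -1.0, 0.015]]
force: [-18.2, -2.2, 3.8]
gripper_width: 0.521
```

servo_tool:
  commands:
    - [[0, 0, 0], 0, 0.3]
    - [[0, 0, 0], 0, 0.3]
    - [[0, 0, 0.03], 0, 0.3]
    - [[-0.01, -0.001, 0.04], 0, 0.3]
    - [[-0.045, -0.005, 0.03], 0, 0.3]

```text
clock: 33.2
tcp_pos: [0.5682, -0.1249, 0.0975]
orientation: [[-0.131, -0.016, -0.991], [0.991, -0.023, -0.131], [-0.02, -1.0, 0.018]]
force: [0.3, -1.2, 1.0]
gripper_width: 0.658
```

```bash
python3 incase.py wrist w40
```

```text
tcp [ 0.56823385 -0.12486295  0.09745092] case [-0.13902037 -0.00028625  0.09745092] tooly [-0.016 -0.023 -1.   ] yaw 97.52277928958344 t 33.2
px [284. 289.] 6691 front x -0.12375266045048774 y [-0.02225339  0.0224307 ] z 0.049418720420222245
px [422. 270.] 4178 front x -0.1230137457889573 y [0.06265149 0.11801911] z 0.049362437031320885
```

View pics/w40.png

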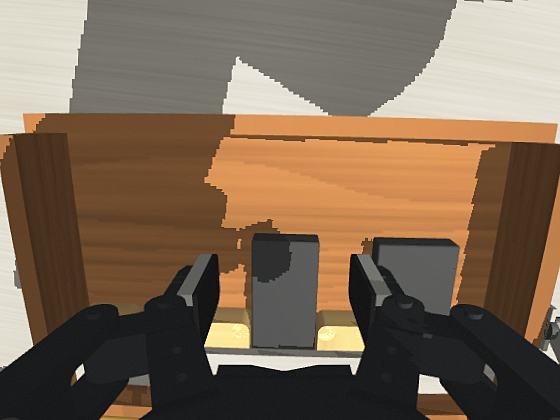

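The medium slab's front is about 0.7 mm short of the wide one's, so I'll nudge it home.

servo_tool:
  commands:
    - [[-0.01, -0.001, 0], 0, -1]
    - [[0, 0, -0.03], 0, -1]
    - [[0, 0, -0.035], 0, -1]
    - [[0, 0, -0.028], 0, -1]
    - [[0, 0, -0.004], 0, -1]
  newtons: 60

```text
clock: 33.75
tcp_pos: [0.5545, -0.1278, 0.0079]
orientation: [[-0.128, -0.002, -0.992], [0.991, -0.029, -0.128], [-0.029, -1.0, 0.006]]
force: [0.9, -0.1, 0.3]
gripper_width: 0.001
```

servo_tool:
  commands:
    - [[0, 0, 0], 0, -1]

```text
clock: 33.85
tcp_pos: [0.5548, -0.1279, 0.0083]
orientation: [[-0.128, -0.002, -0.992], [0.991, -0.029, -0.128], [-0.029, -1.0, 0.006]]
force: [0.6, -0.1, 0.7]
gripper_width: 0.0
```

servo_tool:
  commands:
    - [[0, 0, -0.007], 0, -1]
    - [[0.005, 0.001, 0], 0, -1]
    - [[0.004, 0.001, 0], 0, -1]
    - [[0.004, 0, 0], 0, -1]

```text
clock: 34.25
tcp_pos: [0.571, -0.1265, 0.0049]
orientation: [[-0.128, 0.004, -0.992], [0.991, -0.032, -0.128], [-0.032, -0.999, 0.0]]
force: [-0.4, -0.2, -0.2]
gripper_width: -0.002
```

servo_tool:
  commands:
    - [[0.003, 0, 0], 0, -1]
    - [[0.003, 0, 0], 0, -1]

```text
clock: 34.45
tcp_pos: [0.5753, -0.1265, 0.0053]
orientation: [[-0.129, -0.003, -0.992], [0.991, -0.032, -0.129], [-0.031, -0.999, 0.007]]
force: [-28.5, -2.7, 13.8]
gripper_width: 0.003
```

Home at 28 N. Now the narrow slab, near (0.584,0.257).

servo_tool:
  commands:
    - [[-0.01, 0, 0], 0, -1]
    - [[0, 0, 0.045], 0, -1]
    - [[0, 0, 0.045], 0, 1]
    - [[-0.01, 0, 0.045], 0, 1]
    - [[-0.01, 0.03, 0.02], 0, 1]

```text
clock: 34.95
tcp_pos: [0.5427, -0.0974, 0.1626]
orientation: [[-0.126, -0.01, -0.992], [0.992, -0.029, -0.126], [-0.028, -1.0, 0.014]]
force: [-0.6, 0.4, -0.5]
gripper_width: 0.507
```

servo_tool:
  commands:
    - [[0, 0.045, 0], -0.04, 1]
    - [[0, 0.045, 0], -0.04, 1]
    - [[0, 0.045, 0], -0.04, 1]
    - [[0, 0.045, 0], -0.05, 1]
    - [[0, 0.045, 0], -0.05, 1]

```text
clock: 35.45
tcp_pos: [0.5437, 0.1328, 0.1693]
orientation: [[0.107, -0.006, -0.994], [0.994, -0.03, 0.107], [-0.031, -1.0, 0.003]]
force: [0.0, -0.5, -0.2]
gripper_width: 1.0
```

servo_tool:
  commands:
    - [[0.005, 0.04, 0], -0.05, 1]
    - [[0.005, 0.04, 0], -0.05, 1]
    - [[0.005, 0.03, 0], -0.03, 1]
    - [[0, 0, 0], 0, 1]

```text
clock: 35.85
tcp_pos: [0.5579, 0.2532, 0.1703]
orientation: [[0.236, -0.008, -0.972], [0.971, -0.028, 0.236], [-0.029, -1.0, 0.001]]
force: [0.4, -0.3, 0.1]
gripper_width: 1.001
```

```bash
python3 see.py wrist w41
```

```text
tcp [0.55791888 0.25324779 0.17026994] tooly [-0.00818641 -0.02810328 -0.9995715 ] yaw 76.34186190316328 F [ 0.38113772 -0.33788887  0.07046576] w 1.0005590213091333 t 35.85
tip [0.55821359 0.25425951 0.20625451] grasp [0.55836913 0.25479347 0.22524637] case tip [-0.10539897  0.37747538  0.20625451]
[451. 278.] c [690.8 391. ] size [16.3 35.7] long axis yaw 157.2
[407. 251.] c [651.1 350.9] size [21.  57.7] long axis yaw 114.1
[ 81. 229.] c [560.1  39.7] size [153.7  17.7] long axis yaw 6.7
[540. 164.] c [592.2 487. ] size [36.7  6.2] long axis yaw 86.6
[301. 206.] c [584.  259.7] size [ 36.  110.9] long axis yaw 167.4
[505. 116.] c [544.5 457.8] size [ 13. 102.] long axis yaw 177.9
[ 6. 62.] c [387.4  31.5] size [20.3 40.2] long axis yaw 156.5
[535.  27.] c [472.  491.5] size [ 9.3 45. ] long axis yaw 177.3
```

View pics/w41.png

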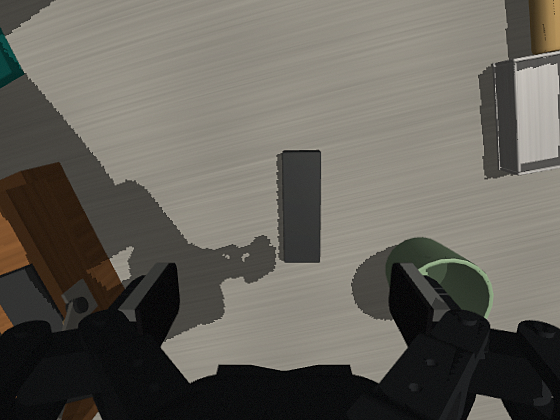

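Run:
```python
from h import *
c=get_calibration("wrist");P=cloud(c,np.load("pics/w41.npy"));p=cv2.imread("pics/w41.png");h=cv2.cvtColor(p,cv2.COLOR_BGR2HSV)
m=(h[...,0]>45)&(h[...,0]<85)&(h[...,1]>30)&(P[...,2]>.06)&(P[...,2]<.085)
m[:,:380]=0
q=P[m];print(len(q),q.min(0),q.max(0));(cx,cy),r=cv2.minEnclosingCircle((q[:,:2]*1000).astype(np.float32));print(cx,cy,r)
c=get_calibration("top");d=np.load("pics/t28.npy");p=cv2.imread("pics/t28.png");P=cloud(c,d);h=cv2.cvtColor(p,cv2.COLOR_BGR2HSV)
m=(h[...,0]>45)&(h[...,0]<85)&(h[...,1]>30)&(P[...,2]>.055)&(P[...,2]<.085)&(np.arange(560)[None]<230)
q=P[m];print(len(q));print(cv2.minEnclosingCircle((q[:,:2]*1000).astype(np.float32)))
```

```text
1293 [0.63505716 0.34246354 0.06002814] [0.70078889 0.40239796 0.07819759]
668.9242553710938 370.1309814453125 40.30708694458008
198
((496.926025390625, 502.12957763671875), 268.88836669921875)
```

The cup, at (0.669,0.370), is clear of the grasp. I'll descend on the narrow slab with a reduced opening.

servo_tool:
  commands:
    - [[0.004, 0.009, -0.045], 0.018, 0.4]
    - [[-0.002, 0, -0.045], 0, 0.4]
    - [[-0.002, 0, -0.045], 0, 0.4]
    - [[0, 0, -0.035], 0, 0.4]
    - [[0, 0, 0], 0, 0.4]

```text
clock: 36.4
tcp_pos: [0.5588, 0.2564, -0.0022]
orientation: [[0.22, -0.002, -0.976], [0.975, -0.029, 0.22], [-0.028, -1.0, -0.004]]
force: [0.8, -0.2, 0.2]
gripper_width: 0.697
```

```bash
python3 see.py wrist w42
```

```text
tcp [ 0.55884563  0.25638354 -0.00221369] tooly [-0.00221131 -0.02863327 -0.99958754] yaw 77.30399368965831 F [ 0.75937186 -0.17192216  0.16470485] w 0.6965599352988618 t 36.4
tip [0.55892524 0.25741434 0.03377146] grasp [0.55896725 0.25795837 0.05276362] case tip [-0.10432943  0.38052751  0.03377146]
[455. 408.] c [665.3 331. ] size [10.1 20.5] long axis yaw 176.2
[300. 278.] c [576.  261.6] size [36.2 96.8] long axis yaw 167.4
```

View pics/w42.png

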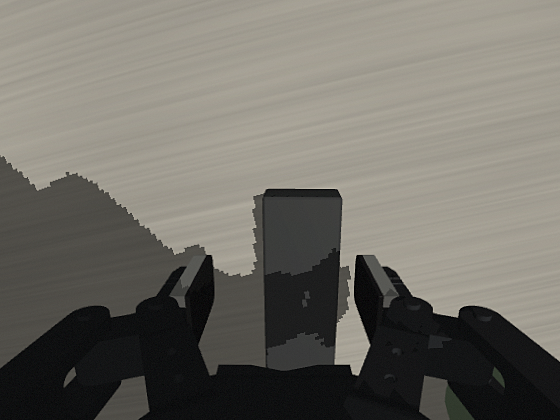

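servo_tool:
  commands:
    - [[0.006, 0.006, -0.015], 0, 0.4]
    - [[0, 0, -0.014], 0, 0.4]
    - [[0, 0, -0.01], 0, 0.4]
    - [[0, 0, 0], 0, 0.4]

```text
clock: 36.85
tcp_pos: [0.5714, 0.262, -0.0317]
orientation: [[0.221, 0.013, -0.975], [0.975, -0.025, 0.221], [-0.021, -1.0, -0.018]]
force: [1.1, 0.7, -0.1]
gripper_width: 0.698
```

servo_tool:
  commands:
    - [[-0.006, 0.001, -0.007], 0, 0.4]
    - [[-0.001, 0, -0.004], 0, 0.4]
    - [[0, 0, 0], 0, 0.4]

```text
clock: 37.15
tcp_pos: [0.569, 0.2633, -0.0347]
orientation: [[0.222, 0.027, -0.975], [0.975, -0.022, 0.222], [-0.016, -0.999, -0.031]]
force: [0.6, 0.0, -1.1]
gripper_width: 0.701
```

```bash
python3 see.py wrist w43
```

```text
tcp [ 0.56898303  0.26326313 -0.03472867] tooly [ 0.02707789 -0.02246112 -0.99938095] yaw 77.16316289415002 F [ 0.64583358  0.02204598 -1.14908662] w 0.700831974009436 t 37.15
tip [0.56800822 0.26407173 0.00124904] grasp [0.56749374 0.26449849 0.02023728] case tip [-0.09454146  0.38609681  0.00124904]
[373. 286.] c [573.3 295.8] size [23.5 25.3] long axis yaw 127.1
[195. 286.] c [559.7 234. ] size [26.  23.8] long axis yaw 26.5
[282. 278.] c [566.  263.8] size [36.1 77.2] long axis yaw 167.5
```

View pics/w43.png

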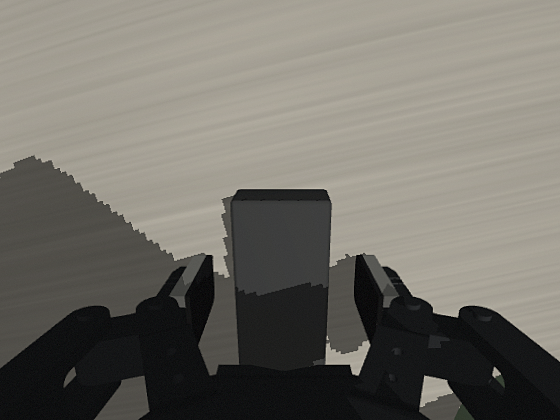

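Centred. Closing and lifting.

servo_tool:
  commands:
    - [[-0.001, 0, -0.003], 0, 0.4]
    - [[0, 0, 0], 0, -1]
    - [[0, 0, 0], 0, -1]
    - [[0, 0, 0], 0, -1]
    - [[0, 0, 0], 0, -1]
  newtons: 60

```text
clock: 37.7
tcp_pos: [0.572, 0.2669, -0.0321]
orientation: [[0.222, 0.042, -0.974], [0.975, -0.015, 0.222], [-0.006, -0.999, -0.044]]
force: [1.1, 0.8, 2.1]
gripper_width: 0.404
```

servo_tool:
  commands:
    - [[0, 0, 0.03], 0, -1]
    - [[0, 0, 0.04], 0, -1]
    - [[-0.01, 0, 0.045], 0, -1]
    - [[-0.02, 0, 0.04], 0.03, -1]
    - [[-0.02, 0, 0.0], 0.03, -1]
  newtons: 80

```text
clock: 38.2
tcp_pos: [0.517, 0.2647, 0.1213]
orientation: [[0.164, 0.03, -0.986], [0.986, -0.018, 0.163], [-0.012, -0.999, -0.033]]
force: [0.2, 0.7, -2.6]
gripper_width: 0.402
```

```bash
python3 hand.py w44
```

```text
slab top z at tool 0.1728088805257404 slope along n 0.008796233027933016 slope across 0.005485439936897083
front end dist along camera dir 0.039828392026823166 across [-0.01889683  0.01711125] mid -0.000892789536265929
mid line slope (rad) -0.014570078134362658 mid at end -0.0013341634861474354
forward yaw deg -9.3967050361381 slab yaw deg -10.231449955209001
slab centre [0.53204414 0.26272203] case [-0.13042233  0.38888966] rel tcp [ 0.01505502 -0.0019514 ] tcp [0.51698912 0.26467343 0.1213197 ] tooly [ 0.03026027 -0.01754545 -0.99938805] F [ 0.19935935  0.65202183 -2.5759308 ] w 0.402221941878132
```

View pics/w44.png

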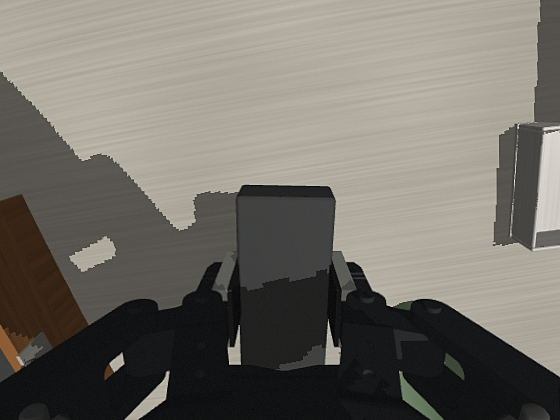

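Held. I'll carry it around the stud at low x, to the narrow slot side.

servo_tool:
  commands:
    - [[-0.005, -0.036, 0.02], 0.028, -1]
    - [[0, -0.037, 0.005], 0.028, -1]
    - [[0, -0.037, 0], 0.028, -1]
    - [[0, -0.037, 0], 0.028, -1]
    - [[0, -0.037, 0], 0.028, -1]

```text
clock: 38.75
tcp_pos: [0.5019, 0.078, 0.139]
orientation: [[0.009, 0.015, -1.0], [1.0, -0.017, 0.008], [-0.017, -1.0, -0.015]]
force: [1.0, -0.1, -2.0]
gripper_width: 0.404
```

servo_tool:
  commands:
    - [[0, -0.037, 0], 0.028, -1]
    - [[0, -0.037, 0], 0.028, -1]
    - [[0.005, -0.037, 0], 0.028, -1]
    - [[0.01, -0.037, 0], 0.028, -1]
    - [[0.01, -0.037, 0], 0.028, -1]

```text
clock: 39.25
tcp_pos: [0.5219, -0.1139, 0.1335]
orientation: [[-0.136, 0.005, -0.991], [0.991, -0.012, -0.136], [-0.013, -1.0, -0.003]]
force: [1.7, 1.1, -2.0]
gripper_width: 0.402
```

```bash
python3 hand.py w45
```

```text
slab top z at tool 0.1849975236868011 slope along n 0.03852261691016721 slope across 0.005978658966654493
front end dist along camera dir 0.03819618435367403 across [-0.01907618  0.01696888] mid -0.0010536507606167672
mid line slope (rad) -0.013799970215303745 mid at end -0.001442875932759561
forward yaw deg 7.8369445118916 slab yaw deg 7.046314647567061
slab centre [ 0.53850125 -0.11089224] case [-0.16695017  0.01700926] rel tcp [0.01655362 0.00296876] tcp [ 0.52194763 -0.113861    0.13346223] tooly [ 0.00461911 -0.01221933 -0.99991467] F [ 1.74289542  1.05696124 -2.04963747] w 0.4022864879669361
```

servo_tool:
  commands:
    - [[0.017, -0.032, 0], -0.006, -1]
    - [[0.017, -0.032, -0.005], -0.006, -1]
    - [[0.016, -0.031, -0.025], 0, -1]
    - [[0, 0, -0.035], 0, -1]
    - [[0, 0, 0], 0, -1]

```text
clock: 39.8
tcp_pos: [0.571, -0.2194, 0.0599]
orientation: [[-0.118, -0.005, -0.993], [0.993, -0.01, -0.118], [-0.009, -1.0, 0.006]]
force: [-0.1, 0.4, -2.4]
gripper_width: 0.399
```

```bash
python3 hand.py w46
```

```text
slab top z at tool 0.11142055704594395 slope along n 0.04750626008537873 slope across 0.0029785439379039413
front end dist along camera dir 0.03781188840670011 across [-0.0189091   0.01713469] mid -0.0008872069574577778
mid line slope (rad) -0.018714502220659977 mid at end -0.0014144966509885078
forward yaw deg 6.769147816565718 slab yaw deg 5.697010977701112
slab centre [ 0.58806815 -0.21702133] case [-0.12990993 -0.09411357] rel tcp [0.01702289 0.00240846] tcp [ 0.57104526 -0.2194298   0.05991539] tooly [-0.00467924 -0.00981633 -0.99994087] F [-0.09189789  0.35208529 -2.42843451] w 0.39871558994191447
```

servo_tool:
  commands:
    - [[0.001, 0.002, -0.02], 0.008, -1]
    - [[0, 0, -0.015], 0, -1]
    - [[0, 0, -0.008], 0, -1]
    - [[0, 0, 0], 0, -1]

```text
clock: 40.25
tcp_pos: [0.5752, -0.2177, 0.0236]
orientation: [[-0.128, 0.004, -0.992], [0.992, -0.016, -0.128], [-0.016, -1.0, -0.002]]
force: [0.2, 0.3, -2.2]
gripper_width: 0.401
```

```bash
python3 hand.py w47
```

```text
slab top z at tool 0.07506484922665294 slope along n 0.03948938974259845 slope across 0.009107161632057445
front end dist along camera dir 0.03822017315455915 across [-0.01920746  0.0167628 ] mid -0.0012223318905143013
mid line slope (rad) -0.01817299236813001 mid at end -0.0017521918297633554
forward yaw deg 7.3382700987128215 slab yaw deg 6.2971489375467105
slab centre [ 0.59172473 -0.21485261] case [-0.12602833 -0.09237949] rel tcp [0.01654625 0.00288975] tcp [ 0.57517847 -0.21774236  0.02356997] tooly [ 0.00427895 -0.01564843 -0.9998684 ] F [ 0.24067037  0.34781537 -2.23814602] w 0.40100136871572634
```

View pics/w47.png

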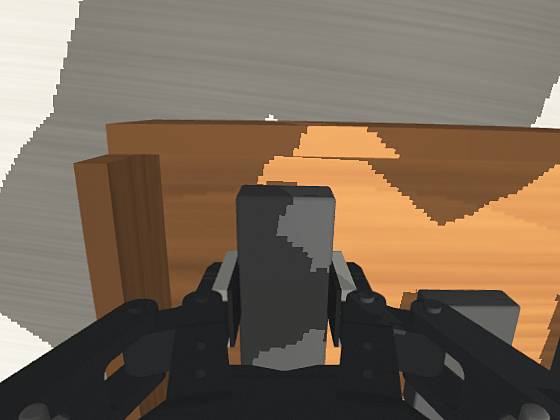

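servo_tool:
  commands:
    - [[-0.003, 0, -0.012], 0, -1]
    - [[0, 0, -0.007], 0, -1]
    - [[0, 0, -0.003], 0, -1]
    - [[0, 0, 0], 0, -1]

```text
clock: 40.7
tcp_pos: [0.5732, -0.2184, 0.0026]
orientation: [[-0.128, 0.008, -0.992], [0.992, -0.018, -0.128], [-0.019, -1.0, -0.006]]
force: [-0.2, 0.4, -2.1]
gripper_width: 0.401
```

```bash
python3 hand.py w48
```

```text
slab top z at tool 0.05413051825064952 slope along n 0.04085887957757696 slope across 0.007253295721709123
front end dist along camera dir 0.05489799872082242 across [-0.02976907  0.02794934] mid -0.0009098651380669721
mid line slope (rad) 0.028131588066954476 mid at end -0.0007142431034092749
forward yaw deg 7.343483848429751 slab yaw deg 8.954880126385731
slab centre [ 0.57296859 -0.216151  ] case [-0.1448094  -0.09151351] rel tcp [-0.00018789  0.00225597] tcp [ 0.57315648 -0.21840697  0.00262491] tooly [ 0.00810939 -0.01802979 -0.99980456] F [-0.18662642  0.43970494 -2.10344432] w 0.40078036760370334
```

servo_tool:
  commands:
    - [[0, 0.001, -0.003], -0.004, -1]
    - [[0.006, 0.001, 0], 0, -1]
    - [[0.006, 0.001, 0], 0, -1]
    - [[0.006, 0, 0], 0, -1]
    - [[0, 0, 0], 0, -1]

```text
clock: 41.25
tcp_pos: [0.5938, -0.2156, 0.0008]
orientation: [[-0.123, 0.01, -0.992], [0.992, -0.019, -0.123], [-0.021, -1.0, -0.008]]
force: [0.1, 0.6, -2.6]
gripper_width: 0.397
```

```bash
python3 hand.py w49
```

```text
slab top z at tool 0.05225207952148208 slope along n 0.03352962057826732 slope across 0.012777317153452036
front end dist along camera dir 0.03851890420429459 across [-0.01937106  0.01655627] mid -0.0014073921480618808
mid line slope (rad) -0.019299464430626016 mid at end -0.0019645107425097287
forward yaw deg 7.09158724716725 slab yaw deg 5.9859466472010885
slab centre [ 0.61004168 -0.21265879] case [-0.10758062 -0.09230551] rel tcp [0.01624353 0.00293082] tcp [ 0.59379815 -0.21558961  0.00075096] tooly [ 0.01041824 -0.01939918 -0.99975754] F [ 0.13971916  0.55404879 -2.55769661] w 0.3968628893508347
```

Entered the slot with no side force, so I'll keep sliding.

servo_tool:
  commands:
    - [[0.006, 0.001, 0], 0, -1]
    - [[0.006, 0.001, 0], 0, -1]
    - [[0.006, 0.0, 0], 0, -1]
    - [[0.006, 0.001, 0], 0, -1]
    - [[0, 0, 0], 0, -1]

```text
clock: 41.8
tcp_pos: [0.6196, -0.2122, 0.0006]
orientation: [[-0.123, 0.01, -0.992], [0.992, -0.019, -0.123], [-0.02, -1.0, -0.008]]
force: [1.5, -0.1, -1.8]
gripper_width: 0.399
```

```bash
python3 hand.py w50
```

```text
slab top z at tool 0.05203948249874925 slope along n 0.033144292654871114 slope across 0.013133408749421017
front end dist along camera dir 0.038509346902568055 across [-0.01936519  0.01664267] mid -0.0013612602464456308
mid line slope (rad) -0.017258685556739765 mid at end -0.0019499506638112943
forward yaw deg 7.092212944178579 slab yaw deg 6.103461264629987
slab centre [ 0.6358038 -0.2091285] case [-0.08158346 -0.09175964] rel tcp [0.01624092 0.00302911] tcp [ 6.19562879e-01 -2.12157610e-01  5.71972286e-04] tooly [ 0.00996054 -0.01911037 -0.99976776] F [ 1.49272204 -0.10946948 -1.81156415] w 0.39896352667322377
```

servo_tool:
  commands:
    - [[0.006, 0.001, 0], 0, -1]
    - [[0.005, 0.001, 0], 0, -1]
    - [[0, 0, 0], 0, -1]

```text
clock: 42.15
tcp_pos: [0.6309, -0.2101, 0.0006]
orientation: [[-0.123, 0.01, -0.992], [0.992, -0.019, -0.123], [-0.02, -1.0, -0.007]]
force: [0.4, 0.1, -2.1]
gripper_width: 0.397
```

servo_tool:
  commands:
    - [[0.003, 0, 0], 0, -1]
    - [[0.002, 0, 0], 0, -1]

```text
clock: 42.35
tcp_pos: [0.6342, -0.2101, 0.0001]
orientation: [[-0.123, 0.004, -0.992], [0.992, -0.018, -0.123], [-0.019, -1.0, -0.002]]
force: [-16.0, -0.5, 1.6]
gripper_width: 0.4
```

Contact at the wall. Release, back off, and the final nudge.

servo_tool:
  commands:
    - [[0, 0, 0], 0, 0.1]
    - [[0, 0, 0], 0, 0.1]
    - [[0, 0, 0.03], 0, 0.1]
    - [[-0.01, -0.001, 0.04], 0, 0.1]
    - [[-0.055, -0.006, 0.03], 0, 0.1]

```text
out of range: a shift must lie within [-0.05, 0.05]
```

servo_tool:
  commands:
    - [[0, 0, 0], 0, 0.1]
    - [[-0.045, -0.005, 0.03], 0, 0.1]
    - [[0, 0, 0], 0, 0.1]

```text
clock: 42.65
tcp_pos: [0.5906, -0.2141, 0.0252]
orientation: [[-0.124, -0.001, -0.992], [0.992, -0.016, -0.124], [-0.015, -1.0, 0.003]]
force: [1.1, 0.4, 0.1]
gripper_width: 0.546
```

```bash
python3 incase.py wrist w51
```

```text
tcp [ 0.59061431 -0.21413765  0.02517128] case [-0.12704921 -0.09154165  0.02517128] tooly [-0.001 -0.016 -1.   ] yaw 97.1226762254108 t 42.65
px [282. 315.] 7398 front x -0.12442478352139746 y [-0.10874455 -0.0740988 ] z 0.04938733168502206
px [473. 291.] 4270 front x -0.12411965070522855 y [-0.02463486  0.02289141] z 0.049243376375739945
px [475. 370.] 167 front x -0.07220995704298391 y [0.00523228 0.01453805] z 0.049419258801060295
px [422. 391.] 643 front x -0.06363847814987497 y [-0.0234748  -0.00596873] z 0.04942194285543294
```

View pics/w51.png

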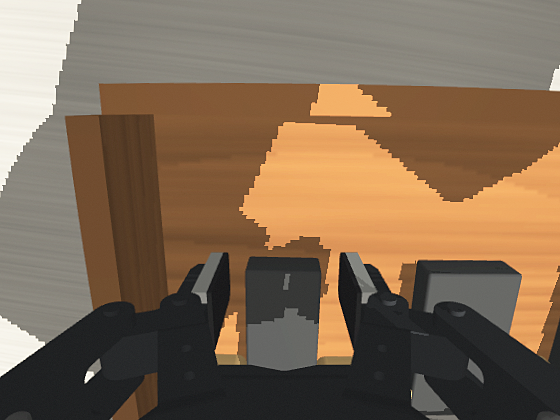

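My first call was refused for an oversized shift, and the second one released and lifted anyway. The slab stayed put, with its front at −0.1244, level with the medium. Nudging it home now.

servo_tool:
  commands:
    - [[0, 0, 0.04], 0, 0.1]
    - [[-0.012, 0, 0.02], 0, -1]
    - [[-0.009, 0, 0], 0, -1]
    - [[0, 0, 0], 0, -1]
    - [[0, 0, -0.03], 0, -1]

```text
clock: 43.2
tcp_pos: [0.5746, -0.2148, 0.0566]
orientation: [[-0.124, 0.007, -0.992], [0.992, -0.019, -0.124], [-0.02, -1.0, -0.005]]
force: [0.1, 0.2, -0.6]
gripper_width: 0.003
```

servo_tool:
  commands:
    - [[0, 0, -0.025], 0, -1]
    - [[0, 0, -0.02], 0, -1]
    - [[0, 0, 0], 0, -1]

```text
clock: 43.5
tcp_pos: [0.5729, -0.2129, 0.0028]
orientation: [[-0.124, -0.0, -0.992], [0.992, -0.014, -0.124], [-0.014, -1.0, 0.002]]
force: [0.0, 0.1, 0.2]
gripper_width: -0.003
```

servo_tool:
  commands:
    - [[0.005, 0, 0], 0, -1]
    - [[0.004, 0, 0], 0, -1]
    - [[0.003, 0, 0], 0, -1]

```text
clock: 43.8
tcp_pos: [0.585, -0.213, 0.003]
orientation: [[-0.125, -0.004, -0.992], [0.992, -0.014, -0.125], [-0.013, -1.0, 0.005]]
force: [-19.3, -2.4, 9.8]
gripper_width: -0.002
```

Home at 19 N. I'll withdraw clear for a final look.

servo_tool:
  commands:
    - [[-0.01, 0, 0], 0, -1]
    - [[0, 0, 0.045], 0, -1]
    - [[0, 0, 0.045], 0, -1]
    - [[0, 0, 0.045], 0, -1]
    - [[-0.02, 0.02, 0.045], 0, -1]

```text
clock: 44.3
tcp_pos: [0.5561, -0.1948, 0.1825]
orientation: [[-0.124, -0.008, -0.992], [0.992, -0.011, -0.124], [-0.01, -1.0, 0.01]]
force: [1.3, -0.1, 0.2]
gripper_width: 0.006
```

servo_tool:
  commands:
    - [[-0.01, 0.02, 0.03], 0, -1]
    - [[-0.01, 0.03, 0], 0, -1]
    - [[0, 0.02, 0], 0, -1]
    - [[0, 0, 0], 0, -1]

```text
clock: 44.7
tcp_pos: [0.5377, -0.1225, 0.226]
orientation: [[-0.124, 0.011, -0.992], [0.992, -0.02, -0.124], [-0.021, -1.0, -0.008]]
force: [1.2, -1.1, 0.6]
gripper_width: -0.001
```

```bash
python3 incase.py wrist w52
```

```text
tcp [ 0.53771697 -0.12248073  0.22604826] case [-0.1690612   0.00558771  0.22604826] tooly [ 0.011 -0.02  -1.   ] yaw 97.11602280852159 t 44.7
px [197. 252.] 2243 front x -0.1228821704754503 y [-0.10896491 -0.07284659] z 0.04944979791263504
px [280. 236.] 1352 front x -0.12275790661249837 y [-0.02256247  0.02214525] z 0.04937487474678151
px [365. 255.] 3515 front x -0.12242985888748094 y [0.06236004 0.11752606] z 0.04948346249760904
```

View pics/w52.png

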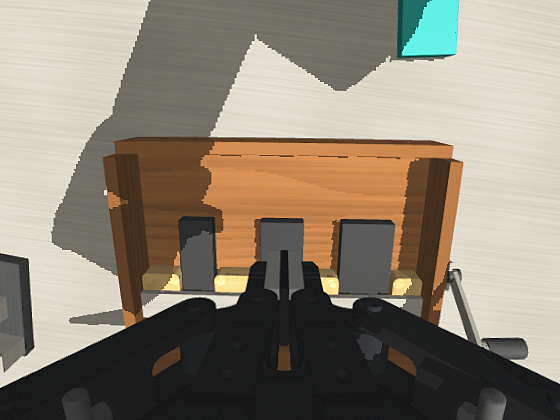

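All three slabs sit at x = −0.1224 to −0.1229, against −0.122 expected. I'll move away and check the stay, the lid and the bystanders.

servo_tool:
  commands:
    - [[-0.04, -0.02, 0.02], 0, -1]
    - [[-0.04, -0.03, 0.02], 0, -1]
    - [[-0.04, -0.04, 0], 0, -1]
    - [[-0.03, -0.04, 0], 0, -1]
    - [[0, 0, 0], 0, -1]

```text
clock: 45.25
tcp_pos: [0.3904, -0.2532, 0.266]
orientation: [[-0.124, 0.009, -0.992], [0.992, -0.023, -0.124], [-0.024, -1.0, -0.006]]
force: [-0.6, 0.3, 0.5]
gripper_width: 0.002
```

Run:
```python
from h import *
c,p,d=snap("scene","s60");Q=tocase(cloud(c,d))
m=(Q[...,1]>.182)&(Q[...,1]<.215)&(Q[...,2]>.12)&(Q[...,2]<.175)&(Q[...,0]>-.075)&(Q[...,0]<-.015)
q=Q[m];print("stud",len(q),np.round(np.percentile(q[:,0],[2,50,98]),4),np.round(np.percentile(q[:,2],[2,50,98]),4))
m=(abs(Q[...,1])<.16)&(Q[...,2]>.12)&(Q[...,2]<.27)&(abs(Q[...,0])<.06)
A=np.polyfit(Q[m][:,2],Q[m][:,0],1);print("lid angle",np.pi/2+np.arctan(A[0]))
c,p2,d=snap("top","t60")
p0=cv2.imread("pics/top0.png")
for n,(x0,x1,y0,y1) in dict(cup=(160,195,125,158),scoop=(120,158,160,228),block=(412,450,188,240)).items():
    print(n,"diff",cv2.absdiff(p0[y0:y1,x0:x1],p2[y0:y1,x0:x1]).max(axis=2).mean())
print(readout.read_state()["clock"])
```

```text
stud 80 [-0.0474 -0.0374 -0.0306] [0.1374 0.1502 0.1545]
lid angle 1.4945315250942466
cup diff 1.2424242424242424
scoop diff 1.125
block diff 24.16497975708502
45.35
```

View pics/s60.png

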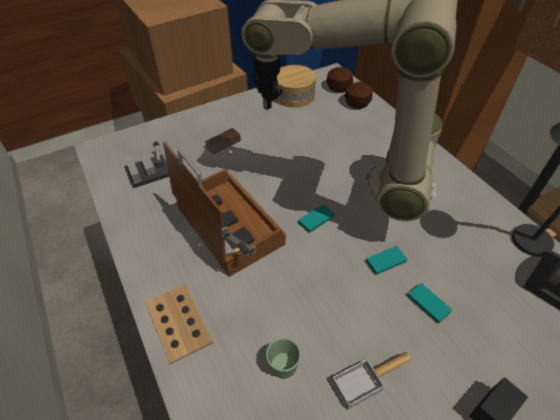

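View pics/t60.png

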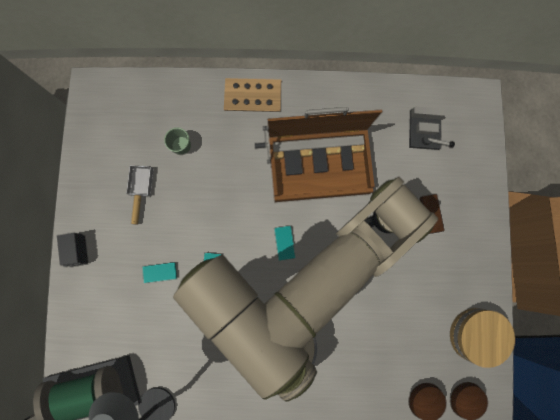

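The stud reads −0.0374 now against −0.0333 right after locking, so it may have crept back from its stop. I'll compare the images closely.

Run:
```python
from h import *
c=get_calibration("scene")
ims=[]
for f in ("s8","s14","s17","s60"):
    d=np.load(f"pics/{f}.npy");p=cv2.imread(f"pics/{f}.png");Q=tocase(cloud(c,d))
    m=(Q[...,1]>.182)&(Q[...,1]<.215)&(Q[...,2]>.12)&(Q[...,2]<.175)&(Q[...,0]>-.075)&(Q[...,0]<-.015)
    q=Q[m];v,u=np.where(m)
    m2=(abs(Q[...,1])<.16)&(Q[...,2]>.12)&(Q[...,2]<.27)&(abs(Q[...,0])<.06)
    A=np.polyfit(Q[m2][:,2],Q[m2][:,0],1)
    print(f,m.sum(),np.round(np.median(q,0),4),"uv",u.mean(),v.mean(),"lid",np.pi/2+np.arctan(A[0]))
    ims.append(cv2.resize(p[205:275,205:270],None,fx=3,fy=6,interpolation=cv2.INTER_CUBIC))
cv2.imwrite("pics/cmp2.png",np.hstack(ims))
```

```text
s8 76 [-0.0397  0.2004  0.151 ] uv 243.89473684210526 248.05263157894737 lid 1.496095871472077
s14 73 [-0.0333  0.2004  0.1478] uv 242.1917808219178 249.76712328767124 lid 1.4858363571088198
s17 74 [-0.0338  0.1996  0.1478] uv 242.22972972972974 249.64864864864865 lid 1.4855198513058865
s60 80 [-0.0374  0.1993  0.1502] uv 243.15 248.4125 lid 1.4945315250942466
```

View pics/cmp2.png

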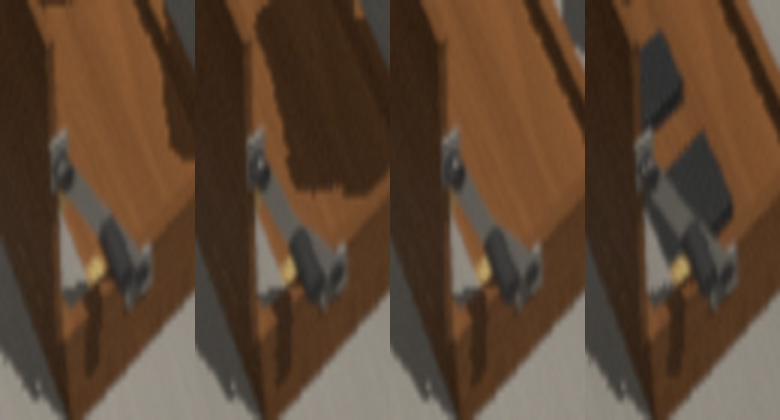

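The knee has crept part of the way back, about 4 mm off its stop. The wrist probably brushed the lid while I was sliding the slabs. I'll push the stud home again the way that worked before.

servo_tool:
  commands:
    - [[0, 0.03, 0], -0.145, 0]
    - [[0, 0.03, 0], -0.145, 0]
    - [[0.01, 0.03, 0], -0.145, 0]
    - [[0.01, 0.03, 0], -0.145, 0]
    - [[0.01, 0.03, 0], -0.145, 0]

```text
clock: 45.85
tcp_pos: [0.4243, -0.0981, 0.2653]
orientation: [[0.569, -0.007, -0.822], [0.822, -0.021, 0.569], [-0.022, -1.0, -0.006]]
force: [0.2, -0.6, -0.1]
gripper_width: 0.501
```

servo_tool:
  commands:
    - [[0.02, 0.03, 0], -0.145, 0]
    - [[0.02, 0.03, 0], -0.145, 0]
    - [[0.02, 0.03, 0], -0.145, 0]
    - [[0.02, 0.03, 0], -0.145, 0]
    - [[0.02, 0.03, 0], -0.145, 0]

```text
clock: 46.35
tcp_pos: [0.5252, 0.0588, 0.2655]
orientation: [[0.97, -0.019, -0.244], [0.244, -0.011, 0.97], [-0.021, -1.0, -0.006]]
force: [-0.6, -1.0, 0.7]
gripper_width: 0.499
```

Run:
```python
from h import *
s=readout.read_state();t=s["tcp_pos"];o=s["orientation"];print(t,o[:,1],np.degrees(np.arctan2(o[1,0],o[0,0])),tocase(t),s["gripper_width"])
```

```text
[0.5251915  0.05878095 0.26549584] [-0.01924883 -0.0114957  -0.99974863] 14.127732127784556 [-0.16066996  0.18708777  0.26549584] 0.49914305473078163
```

servo_tool:
  commands:
    - [[0.009, 0.01, -0.02], -0.065, 0]
    - [[0.005, 0.008, -0.045], -0.065, 0]
    - [[0, 0, -0.045], 0, 0]
    - [[0, 0, -0.04], 0, 0]
    - [[0, 0, -0.015], 0, 0]
  newtons: 60

```text
clock: 46.85
tcp_pos: [0.5425, 0.0895, 0.0952]
orientation: [[0.992, -0.015, -0.122], [0.122, -0.008, 0.993], [-0.016, -1.0, -0.006]]
force: [0.9, -0.8, 0.6]
gripper_width: 0.499
```

Run:
```python
from h import *
s=readout.read_state();t=s["tcp_pos"];o=s["orientation"];print(t,o[:,1],np.degrees(np.arctan2(o[1,0],o[0,0])),tocase(t),s["gripper_width"])
c,p,d=snap("wrist","w61")
```

```text
[0.54251801 0.08949584 0.09519685] [-0.01513525 -0.0081541  -0.99985221] 6.998644851323736 [-0.139928    0.21560764  0.09519685] 0.4993342568429217
```

View pics/w61.png

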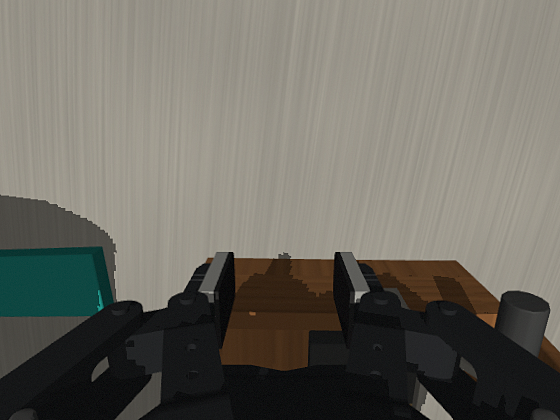

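The stud is at (523,320), right of the fingers. I'll align y and z, then push.

servo_tool:
  commands:
    - [[0, -0.01, -0.01], 0, 0]
    - [[0.012, 0.001, 0], 0, 0]
    - [[0.012, 0.001, 0], 0, 0]
    - [[0.01, 0.001, 0], 0, 0]
    - [[0, 0, 0], 0, 0]

```text
clock: 47.4
tcp_pos: [0.5791, 0.0832, 0.0848]
orientation: [[0.992, -0.014, -0.127], [0.126, -0.008, 0.992], [-0.015, -1.0, -0.007]]
force: [0.5, 0.7, -0.3]
gripper_width: 0.499
```

servo_tool:
  commands:
    - [[0.007, 0.001, 0], 0, 0]
    - [[0.004, 0.001, 0], 0, 0]
    - [[0.003, 0, 0], 0, 0]

```text
clock: 47.7
tcp_pos: [0.594, 0.0852, 0.0857]
orientation: [[0.992, -0.012, -0.127], [0.127, -0.009, 0.992], [-0.013, -1.0, -0.007]]
force: [-0.5, 0.1, -0.8]
gripper_width: 0.503
```

servo_tool:
  commands:
    - [[0.004, 0, 0], 0, 0]
    - [[0.003, 0, 0], 0, 0]

```text
clock: 47.9
tcp_pos: [0.601, 0.0853, 0.0857]
orientation: [[0.992, -0.013, -0.127], [0.127, -0.009, 0.992], [-0.014, -1.0, -0.007]]
force: [-5.8, 0.2, -0.6]
gripper_width: 0.5
```

servo_tool:
  commands:
    - [[0.004, 0, 0], 0, 0]
    - [[0.003, 0, 0], 0, 0]

```text
clock: 48.1
tcp_pos: [0.6011, 0.0855, 0.0858]
orientation: [[0.991, -0.033, -0.129], [0.128, -0.009, 0.992], [-0.034, -0.999, -0.005]]
force: [-29.0, -3.1, 17.3]
gripper_width: 0.499
```

The push reached the stop, firm at 29 N with the finger at the predicted x. I'll withdraw and check.

servo_tool:
  commands:
    - [[-0.02, -0.002, 0], 0, 0]
    - [[-0.03, -0.003, 0], 0, 0]
    - [[-0.04, -0.004, 0.02], 0, 0]
    - [[-0.04, -0.02, 0.04], 0, 0]
    - [[-0.03, -0.045, 0.04], 0, 0]

```text
clock: 48.6
tcp_pos: [0.4506, 0.0273, 0.1676]
orientation: [[0.99, -0.041, -0.133], [0.133, -0.009, 0.991], [-0.042, -0.999, -0.003]]
force: [1.7, -0.9, -0.1]
gripper_width: 0.498
```

servo_tool:
  commands:
    - [[-0.02, -0.045, 0.04], 0, 0]
    - [[-0.01, -0.04, 0], 0, 0]
    - [[-0.01, -0.04, 0], 0, 0]
    - [[0, -0.03, 0], 0, 0]
    - [[0, 0, 0], 0, 0]

```text
clock: 49.1
tcp_pos: [0.4132, -0.1258, 0.2058]
orientation: [[0.991, -0.03, -0.132], [0.131, -0.015, 0.991], [-0.031, -0.999, -0.011]]
force: [-0.6, 0.1, 0.2]
gripper_width: 0.5
```

```bash
cat > fin.py <<'E'
from h import *
import sys
k=sys.argv[1]
c,p,d=snap("scene","s"+k);Q=tocase(cloud(c,d))
m=(Q[...,1]>.182)&(Q[...,1]<.215)&(Q[...,2]>.12)&(Q[...,2]<.175)&(Q[...,0]>-.075)&(Q[...,0]<-.015)
q=Q[m];v,u=np.where(m);print("stud",m.sum(),np.round(np.median(q,0),4),u.mean(),v.mean())
m2=(abs(Q[...,1])<.16)&(Q[...,2]>.12)&(Q[...,2]<.27)&(abs(Q[...,0])<.06)
A=np.polyfit(Q[m2][:,2],Q[m2][:,0],1);print("lid",np.pi/2+np.arctan(A[0]))
c,p2,d=snap("top","t"+k);p0=cv2.imread("pics/top0.png")
for n,(x0,x1,y0,y1) in dict(cup=(160,195,125,158),scoop=(120,158,160,228),block=(418,446,190,236)).items():
    print(n,"diff",cv2.absdiff(p0[y0:y1,x0:x1],p2[y0:y1,x0:x1]).max(axis=2).mean())
s=readout.read_state();print(s["clock"],s["tcp_pos"])
E
python3 fin.py 70; python3 incase.py wrist w70
```

```text
stud 75 [-0.0335  0.2002  0.148 ] 242.14666666666668 249.68
lid 1.4849773185315585
cup diff 1.9974025974025975
scoop diff 2.169891640866873
block diff 2.1513975155279503
49.2 [ 0.41331701 -0.12320147  0.20565182]
tcp [ 0.41331701 -0.12320147  0.20565182] case [-0.29271957  0.01916993  0.20565182] tooly [-0.03  -0.014 -0.999] yaw 7.678951685644162 t 49.2
px [518. 110.] 5107 front x -0.12360100338865683 y [0.06360435 0.11780509] z 0.049462059065058406
px [502. 205.] 3658 front x -0.1234335211653262 y [-0.02205894  0.02355496] z 0.0494276843820638
px [486. 289.] 2349 front x -0.12317071247876216 y [-0.1090676  -0.07117432] z 0.049364797485088374
```

View pics/t70.png

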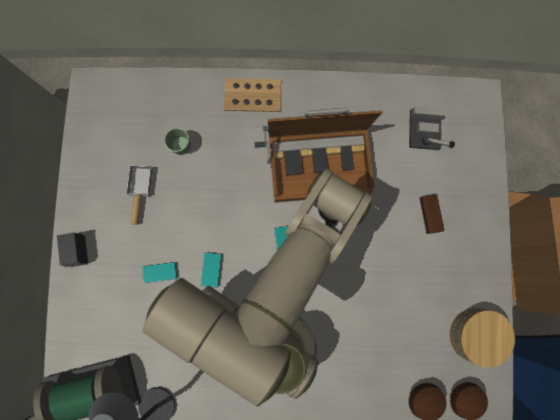

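View pics/w70.png

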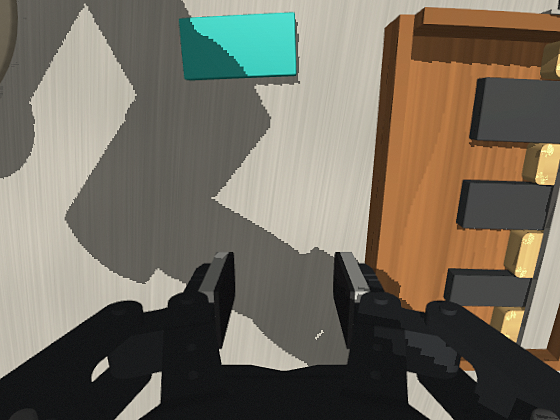

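The stud is at its stop again, the slabs are home and the bystanders have not moved. I'll wait a couple of seconds to check for creep before handing in.

servo_tool:
  commands:
    - [[0, 0, 0], 0, 0]
    - [[0, 0, 0], 0, 0]
    - [[0, 0, 0], 0, 0]
    - [[0, 0, 0], 0, 0]
    - [[0, 0, 0], 0, 0]

```text
clock: 49.75
tcp_pos: [0.4139, -0.1193, 0.2055]
orientation: [[0.99, -0.03, -0.141], [0.14, -0.013, 0.99], [-0.032, -0.999, -0.009]]
force: [0.1, 0.1, 0.3]
gripper_width: 0.498
```

servo_tool:
  commands:
    - [[0, 0, 0], 0, 0]
    - [[0, 0, 0], 0, 0]
    - [[0, 0, 0], 0, 0]
    - [[0, 0, 0], 0, 0]
    - [[0, 0, 0], 0, 0]

```text
clock: 50.25
tcp_pos: [0.4139, -0.1192, 0.2054]
orientation: [[0.99, -0.031, -0.141], [0.14, -0.013, 0.99], [-0.032, -0.999, -0.009]]
force: [0.2, 0.3, -0.2]
gripper_width: 0.5
```

servo_tool:
  commands:
    - [[0, 0, 0], 0, 0]
    - [[0, 0, 0], 0, 0]
    - [[0, 0, 0], 0, 0]
    - [[0, 0, 0], 0, 0]
    - [[0, 0, 0], 0, 0]

```text
clock: 50.75
tcp_pos: [0.4139, -0.1193, 0.2054]
orientation: [[0.99, -0.031, -0.141], [0.14, -0.013, 0.99], [-0.032, -0.999, -0.009]]
force: [-0.5, -0.0, -0.1]
gripper_width: 0.499
```

```bash
python3 fin.py 71
```

```text
stud 76 [-0.0339  0.1989  0.1479] 242.06578947368422 249.51315789473685
lid 1.4856685310985438
cup diff 2.0303030303030303
scoop diff 2.236842105263158
block diff 2.1537267080745344
50.85 [ 0.41394175 -0.11928658  0.20546149]
```

Stable. Handing in.

```bash
python3 -c "
from rig import workorder
print(workorder.sign_off())"
```

```text
the job is handed in; nothing more can be done
None
```

The job is handed in at about 51 s of robot time: the lid is locked up and all three basalt slabs are home in their slots. Some pushes ran harder than they should have.

**Final checks**
- **Lid and stay:** the stud is at its stop, about 6 mm past straight. It had not moved after 1.5 s of waiting with the robot clear.
- **Slabs:** the fronts of the wide, medium and narrow slabs are within 0.5 mm of one another and about 1.5 mm or less from the expected home line. Each one resisted a closing nudge of 19–28 N against the far wall.
- **Bystanders:** the cup, block and scoop show no change in the top view. I did not touch any turquoise piece.

**What went wrong or disagreed**
- **Fingertip offset:** the real fingertips end about 36 mm above the reported TCP. The first grasp of the bar closed on air, so I worked with that offset afterwards.
- **High forces:** one early push on the stay reached 72 N, on the stud or possibly with the gripper's body on the stay. A press of the fingers against the case's front wall, to take out tool tilt, reached 67 N. Both are under the 120 N wrist limit, but if the gripper's body took part in the first, it broke the 40 N rule.
- **Knocked slab:** the wide slab was moved about 4 cm before I reached it. I saw this and re-measured before grasping.
- **Stay crept back:** a check after the slabs were in showed the knee about 4 mm off its stop, probably because the wrist brushed the lid. I pushed it home again at 29 N, so the final locking came after the slabs rather than before.

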